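Clamp the clock pillars and zero the readout

ROBOT

A 7-joint arm with a two-finger parallel gripper is mounted at the origin on the work surface. World frame = base frame: x ahead of the robot, y to its left, z up, the work surface at z = 0. Lengths are in m, angles in rad, forces in N, time in s.
With the tool pointing down it reaches from about 0.425 to 0.925 m from the base axis. Payload 6.8 kg.
Tool frame: the origin (TCP) lies on the centre line of the jaws, within the pads' length; the fingertips stand 19 mm ahead of it and the grasp point (between the pads) is the TCP (tcp_to_tips is the distance from the TCP to the fingertips, in m); x points along the fingers, y is the direction in which the jaws open and shut, and the axes are right-handed (so a half turn about x gives the same grasp; the last joint's range is limited). The gripper opens to 85 mm and grips with 20 to 120 N. Pads are 22 mm wide; open, the fingers measure 114 mm over their backs; the gripper's body (76 mm by 85 mm) begins 54 mm behind the grasp point. The pads swing forward as they close: fully open they stand 13 mm farther back than shut.
Start: joints at [-1.349, 0.477, 0.022, 1.555, -0.011, 1.109, -0.083], TCP at [0.219, 0.639, 0.25] pointing down, gripper open.
Joint ranges: [-2.96, 2.96], [-0.34, 2.1], [-1.41, 1.46], [0.24, 2.44], [-1.37, 4.51], [0.17, 1.92], [-2.96, 2.96]. Speed limits (rad/s): [2.39, 2.39, 3.14, 3.14, 3.14, 3.14, 3.14].

INTERFACE

Orientations are given as a unit quaternion [w, x, y, z].
In Python, from station import get_obs, read_camera, hand_in, spot_in, cut_out, tcp_to_tips gives the robot as it stands.
- The arm moves only by the shell command python3 -m jog 'ROWS' [FORCE]. ROWS is JSON, a list of rows, each an object of numbers: "gripper": the closure, from 0 (fully open) to 1 (shut); "dx", "dy", "dz": the shift along the world's x, y, z in m; "rx", "ry", "rz": the turn, a rotation vector about the world's x, y, z in degrees. In form: [{"gripper": .., "dx": .., "dy": .., "dz": .., "rx": .., "ry": .., "rz": ..}, ...]. A call has 1 to 10 rows; each row is the pose to reach, as a shift and turn from the pose commanded when the call began; what a row does not reach only later rows make up. A row lasts 1/10 s, in which the tool goes at most 50 mm and 8.59 degrees, less where a joint would pass 70% of its speed; a pose out of reach is approached as far as the arm can. A call with a gripper value outside its range is refused whole. The fingers move at their own pace and stop on an object; FORCE is the grip in N (left out, the last holds). Time passes only in rows, so rows that repeat a pose let the fingers close. It gives the time, the measured TCP pose, the force and the opening at its end, in the units of the state.
- get_obs(): the state, without advancing time (a new reading comes with each control period).
- read_camera(name): name is "side" or "top" or "wrist"; returns a dict with "pixels" (420x560x3 uint8, blue, green, red), "range_z" (420x560 float32, m along the optical axis (not along the pixel's ray), 0 where there is no reading), "camera_matrix" (3x3 intrinsics, pixels), "cam_to_world" (4x4, takes a point from camera to world coordinates). Camera axes: x right, y down, z forward; pixel columns grow to the right and rows downward; lengths in m; the calibration is good to about 2 mm. A picture is of the moment at which its call begins.
- hand_in(): hands the job in, once; it reports no verdict.
Trained networks look in the newest picture that a camera, given by its name, has taken for a name from the list of things; names that differ only in an ending like _2 or _b are one class to them, and where a whole thing is asked for, a point or a joint stands for the part that bears it (a point fixed in the world has none). Each returns a list of dicts, best first, with "conf" (0 to 1); they miss things now and then, are a little off and sometimes report something else, mostly with a low value. They report only what shows in the picture. A call takes as long as a camera call. They do not tell look-alikes from the thing itself.
- spot_in(camera, label): "box" ([centre column, centre row, width, height] in pixels, round what is visible of it).
- cut_out(camera, label): "mask" (420x560 bool, what is visible of it) and "box" ([centre column, centre row, width, height] in pixels, round what is visible of it).
The state is a dict: "t": time; "q": joint angles; "joint_vel": joint speeds; "joint_torque": joint torques, N m; "eef_pos": TCP position; "tool_rot": TCP orientation; "contact_force": force on the tool from outside, world axes, zero at the start; "torque": the same for the moment, N m; "gripper_width": opening from 0.0 (shut) to 1.0 (fully open).
Only numpy, scipy, OpenCV 4.12 (cv2) and the standard library are available. Lean on these libraries where they do the work, as an engineer would, in place of code of your own. Each camera call takes 0.05 s, during which the arm holds its last target. There are 200 camera calls.

TASK

Set up the clock pillars for facing: stand every brass pillar from the tray upright on the fixture's bed between its two jaws, then close the jaw firmly on them all by turning the orange ratchet lever clockwise; it has room for a short swing only, so lift it off its serrations to swing it back, and turn it again as often as needed. When they are all tight, lift the lever and park it back towards its anticlockwise stop, dropped into its serrations, without loosening the jaw. Once the pillars are clamped, press the readout's recessed red reset button right in with the blue stylus, lay the stylus back on its cork pad, and leave the loupe, the blower and the white dish where they are.

Things in the scene. Friction and masses are not known exactly. Their poses are not given: they have to be found in the camera images.
- fixture: Green clamping fixture, fixed. Origin: centre of its underside; z up. Bed 104 x 176 mm (x, y), its top 20 mm up. A fixed steel jaw stands on its +x side, face at x = +17 mm. Both jaws are 160 mm long (y -80 to +80 mm), their tops 36 mm up. The lever's housing (62 x 70 mm, top 34 mm up) is at the -y end, centred on (0, -118) mm.
- jaw: The sliding brass jaw, origin and axes as the fixture's when fully open, as at the start: its face is then at the fixture's x = -17 mm (gap 34 mm). It moves along +x to close, 4.5 mm per rad of the lever turned clockwise, so about 3.1 rad in all closes it on the 20 mm pillars, which it slides against the fixed jaw. It stays where it is left.
- lever_turn (a joint): Angle of the orange lever about its vertical axis, rad: 0 = anticlockwise stop, grows clockwise seen from above (tightening), 1.3 = clockwise stop. In the fixture's frame it points along (-0.908 - value) rad, anticlockwise from +x. Turning takes about 3 N at the grip; with the pillars gripped it goes stiff: 6 N at the grip (0.5 N m about the axis) is a firm clamp.
- lever_lift (a joint): Lift of the lever, m: 0 = down, meshed by 16 serrations (pitch 0.39 rad, play 0.03) so that it turns the spindle both ways (anticlockwise loosens); 0.012 = top stop. A spring presses it down (4 N at the bottom, 7 N at the top, with its weight). Above 0.005 it swings free. Let down on a tooth tip it may stay 3 to 5 mm high until turned a little.
- lever_grip (a point): The middle of the lever's black upright round grip (16 mm diameter, 40 mm tall, this point 20 mm below its top), 85 mm from the lever's axis; 73 mm above the bench when the lever is down.
- lever_axis (a point): A point on the lever's vertical axis, fixed to the fixture, 78 mm above the bench. A steel pin of 12 mm diameter stands on the axis to 88 mm; the lever's hub is 50 mm in diameter.
- tray: Clear shallow parts tray, fixed, 190 x 170 mm (x, y), walls 3 mm thick and 18 mm high, floor 3 mm thick; origin at the centre of its underside.
- pillar0: Brass clock pillar (2 to 4 are present), 60 mm tall, 90 g, standing in the tray at the start; origin at the centre of its foot, z along it. Its foot is 20 mm in diameter up to 22 mm, then a 12 mm neck, then a shaft 16 mm in diameter from 28 mm to the top.
- pillar1: Brass clock pillar (2 to 4 are present), 60 mm tall, 90 g, standing in the tray at the start; origin at the centre of its foot, z along it. Its foot is 20 mm in diameter up to 22 mm, then a 12 mm neck, then a shaft 16 mm in diameter from 28 mm to the top.
- pillar2: Brass clock pillar (2 to 4 are present), 60 mm tall, 90 g, standing in the tray at the start; origin at the centre of its foot, z along it. Its foot is 20 mm in diameter up to 22 mm, then a 12 mm neck, then a shaft 16 mm in diameter from 28 mm to the top.
- pillar3: Brass clock pillar (2 to 4 are present), 60 mm tall, 90 g, standing in the tray at the start; origin at the centre of its foot, z along it. Its foot is 20 mm in diameter up to 22 mm, then a 12 mm neck, then a shaft 16 mm in diameter from 28 mm to the top.
- readout: Grey and black digital readout, 110 mm wide, 85 mm high, fixed to the bench; origin under it, its sloping front faces its -x, 35 degrees above the horizontal.
- button_top (a point): Centre of the top of the round red reset button (11 mm diameter); its z axis points out of the readout's face, square to it. It lies 4 mm below the face in a 13 mm square well with a yellow border, too narrow for a finger.
- zero_button (a joint): How far the reset button is pressed, m: 0 = out, 0.004 = fully in; spring of 2 N at the start, 4 N fully in.
- stylus: Blue stylus, lying, 50 g. Its handle is a bar 85 mm long, 14 mm wide and 16 mm high; a steel pin 6 mm in diameter sticks out of its +x end. x runs along it towards the tip, z up; the origin is in the handle's underside, 30 mm from the pin's end of the handle and 55 mm from the other.
- stylus_tip (a point): The end of the stylus's pin, 75 mm from the stylus's origin along x and 8 mm up.
- pad: Cork pad, 160 x 56 mm (x, y) and 4 mm thick, fixed; the stylus's place. Origin at the centre of its underside. The stylus starts on it, along its x.
- loupe: Black eyeglass ring, 48 mm in diameter, 28 mm high, loose: leave alone.
- blower: Terracotta rubber dust blower, 64 mm in diameter, 95 mm high, loose: leave alone.
- dish: Small white dish, 64 mm in diameter, 22 mm high, loose: leave alone.
Things that resemble listed ones, but are neither listed nor needed, are in the scene too. Leave any black or purple look-alike of the pillar0 alone.

How it is judged:
By the outcome, as a careful person would: the job done as asked, in the order asked, and still so for the second after the job is handed in, with the robot touching nothing.
Of pillar0, pillar1, pillar2, pillar3 only 2 to 4 are there at a start; the rules pass over those that are not, and their reading is None.
At some moment in a run one of stylus may be knocked a few centimetres aside while the robot is not near it.
Once in a run the grip may slacken for a moment while it holds something.
It also fails if it takes over 210 s, if anything falls off the work surface, if the arm or the gripper's body presses on something with over 40 N, if the wrist force passes 120 N, or if a joint passes its speed limit or range.

## Working session

There is one attempt and no reset: what is moved stays moved. The work goes in short steps, Python scripts to look and compute and a shell command to move; the robot and the scene stay as the last step left them, time stands still between calls to the robot, and variables do not carry over. Pictures are saved under pics/ and viewed, about 12 in all and at most 16, crops included, and the job is handed in when it is done.

```bash
ls; mkdir -p pics; cat > h.py <<'E'
import numpy as np, cv2
from station import *
def world(c,u,v,z=None):
    K=c["camera_matrix"];T=c["cam_to_world"]
    d=c["range_z"][int(round(v)),int(round(u))]
    r=np.array([(u-K[0,2])/K[0,0],(v-K[1,2])/K[1,1],1.])
    if z is not None:
        w=T[:3,:3]@r; d=(z-T[2,3])/w[2]
    return T[:3,:3]@(r*d)+T[:3,3]
def cloud(c):
    K=c["camera_matrix"];T=c["cam_to_world"];d=c["range_z"]
    v,u=np.mgrid[:420,:560]
    P=np.stack([(u-K[0,2])/K[0,0]*d,(v-K[1,2])/K[1,1]*d,d],-1)
    return P@T[:3,:3].T+T[:3,3]
def proj(c,p):
    T=c["cam_to_world"];q=T[:3,:3].T@(np.array(p)-T[:3,3]);q=c["camera_matrix"]@q
    return q[:2]/q[2]
E
python3 - <<'E'
from h import *
print(get_obs())
ims=[]
for n in ["top","side"]:
    c=read_camera(n); ims.append(c["pixels"]); P=cloud(c)
    print(n,c["cam_to_world"].round(3).tolist(),c["camera_matrix"][0,0])
    for l in ["fixture","jaw","lever_turn","tray","pillar0","readout","zero_button","stylus","pad","loupe","blower","dish"]:
        for r in cut_out(n,l):
            if r["conf"]<.3: continue
            b=r["box"]; m=r["mask"]&(c["range_z"]>0); Q=P[m]
            print(l,round(r["conf"],2),np.round(b).tolist(), "med",np.median(Q,0).round(3) if len(Q) else None, "zmax",Q[:,2].max().round(3) if len(Q) else None)
    cv2.imwrite(f"pics/{n}0.png",cv2.resize(c["pixels"],(800,600)))
print(tcp_to_tips)
E
```

```text
pics
{'t': 0.0, 'q': array([-1.34910184,  0.47780445,  0.02233349,  1.55645183, -0.01150551,
        1.10931638, -0.08310096]), 'joint_vel': array([-3.98006024e-04, -3.29420691e-04, -1.16615075e-03, -3.28897212e-04,
       -8.47451135e-04,  5.00265447e-05,  8.19730578e-04]), 'joint_torque': array([ 1.38194195e-03, -5.96474218e+01,  1.60888832e+00, -2.81189150e+01,
        1.25205857e-02,  9.26179782e-03, -1.52937213e-05]), 'eef_pos': array([0.2184223 , 0.63808752, 0.2493225 ]), 'tool_rot': array([ 0.69745436,  0.11541208,  0.69757787, -0.11671579]), 'contact_force': array([-0.19494566,  1.08647004,  0.20979057]), 'torque': array([-0.05558961, -0.00865763, -0.01259142]), 'gripper_width': 0.9983887235097878}
top [[-0.009, -0.986, 0.168, 0.349], [-1.0, 0.009, 0.003, 0.021], [-0.004, -0.168, -0.986, 1.198], [0.0, 0.0, 0.0, 1.0]] 432.9034438730032
fixture 0.63 [350.0, 198.0, 112.0, 46.0] med [ 0.576 -0.12   0.031] zmax 0.098
fixture 0.34 [140.0, 234.0, 47.0, 37.0] med [0.489 0.402 0.049] zmax 0.089
lever_turn 0.75 [384.0, 197.0, 48.0, 16.0] med [ 0.575 -0.226  0.066] zmax 0.098
tray 0.78 
[... 2276 characters left out ...]
[ 0.551 -0.117  0.033] zmax 0.039
stylus 0.87 [266.0, 256.0, 47.0, 18.0] med [ 0.442 -0.047  0.015] zmax 0.023
stylus 0.57 [331.0, 196.0, 19.0, 17.0] med [0.734 0.075 0.017] zmax 0.029
pad 0.78 [260.0, 263.0, 63.0, 40.0] med [ 0.42  -0.048  0.003] zmax 0.021
loupe 0.5 [330.0, 195.0, 20.0, 18.0] med [0.735 0.077 0.018] zmax 0.029
blower 0.87 [286.0, 156.0, 22.0, 23.0] med [0.693 0.277 0.041] zmax 0.085
blower 0.53 [251.0, 207.0, 7.0, 19.0] med [0.493 0.132 0.03 ] zmax 0.064
dish 0.65 [332.0, 195.0, 23.0, 19.0] med [0.735 0.076 0.018] zmax 0.029
dish 0.64 [296.0, 349.0, 30.0, 26.0] med [ 0.384 -0.296  0.012] zmax 0.024
dish 0.63 [230.0, 194.0, 5.0, 8.0] med [0.471 0.208 0.034] zmax 0.064
0.019
```

```bash
python3 - <<'E'
from h import *
c=read_camera("top");cv2.imwrite("pics/a1.png",cv2.resize(c["pixels"][125:300,105:425],(800,438),interpolation=cv2.INTER_CUBIC))
c=read_camera("side");cv2.imwrite("pics/a2.png",cv2.resize(c["pixels"][130:370,180:460],(700,600),interpolation=cv2.INTER_CUBIC))
E
```

```text
(no output)
```

View pics/a1.png

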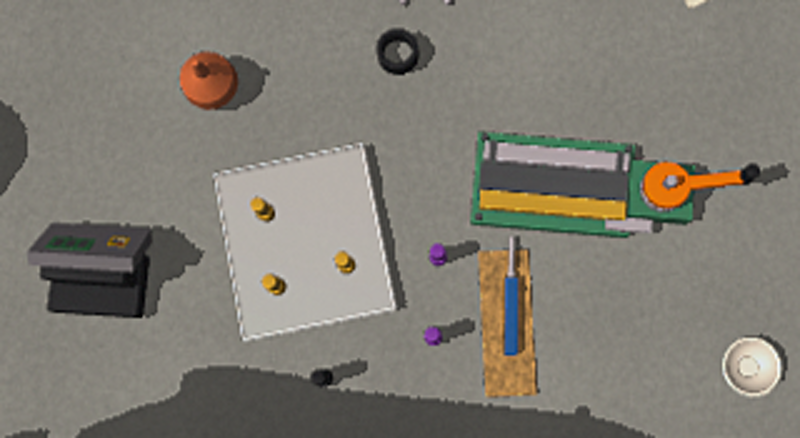

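View pics/a2.png

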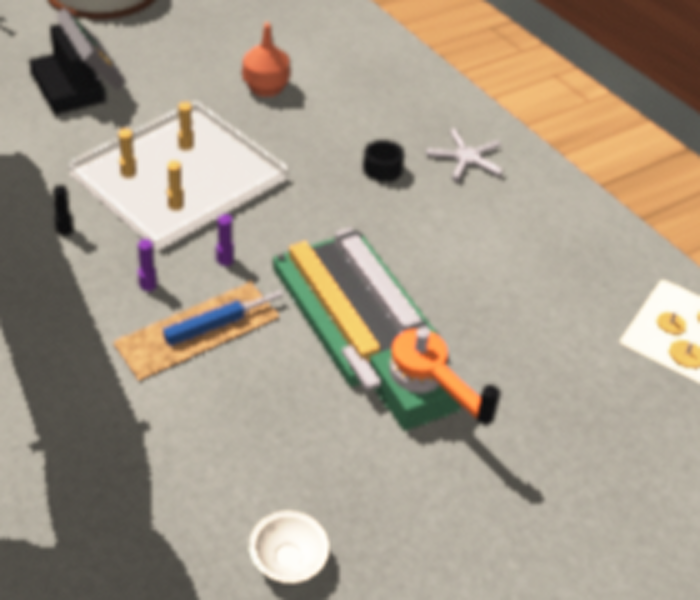

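Candidates (a1 crop pixels): three brass pillars in the tray (262,208), (273,284), (344,262). Look-alikes are two purple ones (437,255), (433,335) and a black one (320,377), all outside the tray. I'll use the brass three. The readout's face looks away from the robot.

```bash
python3 - <<'E'
from h import *
for n in ["top","side"]:
    c=read_camera(n);P=cloud(c);H=cv2.cvtColor(c["pixels"],cv2.COLOR_BGR2HSV)
    print(n)
    def comps(m,name,amin=6):
        k,lab,st,_=cv2.connectedComponentsWithStats(m.astype(np.uint8))
        for i in range(1,k):
            if st[i,4]<amin: continue
            Q=P[lab==i]; 
            (r)=cv2.minAreaRect(Q[:,:2].astype(np.float32))
            print(name,st[i].tolist(),"mean",Q.mean(0).round(4),"rect",np.round(r[0],4),np.round(r[1],4),round(r[2],1))
    inb=(P[...,0]>.3)&(P[...,0]<.8)&(abs(P[...,1])<.5)&(c["range_z"]>0)
    h,s,v=H[...,0],H[...,1],H[...,2]
    br=inb&(h>14)&(h<30)&(s>120)
    comps(br&(P[...,2]>.05),"brasstop",3)
    comps(br&(P[...,2]>.025)&(P[...,1]<0),"jaw")
    comps(inb&(h>5)&(h<14)&(s>150)&(P[...,1]<0)&(P[...,2]>.03),"lever")
    comps(inb&(h>40)&(h<85)&(s>80)&(P[...,1]<.1),"green",20)
    comps(inb&(h>100)&(h<120)&(s>120),"blue",10)
    comps(inb&(v<60)&(P[...,2]>.06)&(P[...,1]<0),"grip",4)
    comps(inb&(P[...,1]>.3)&(P[...,2]>.02),"readout",20)
    m=inb&(P[...,1]>.3)&(P[...,2]>.03)
    if n=="top":
        # face plane RANSAC
        Q=P[m];best=None;rng=np.random.default_rng(0)
        for _ in range(500):
            a=Q[rng.choice(len(Q),3,False)];nn=np.cross(a[1]-a[0],a[2]-a[0]);L=np.linalg.norm(nn)
            if L<1e-5: continue
            nn/=L;ok=abs((Q-a[0])@nn)<.002
            if best is None or ok.sum()>best.sum():best=ok
        F=Q[best];u,S,vt=np.linalg.svd(F-F.mean(0));N=vt[2]*np.sign(vt[2,2]);print("face n",N.round(3),F.mean(0).round(4),len(F),len(Q),"elev",np.degrees(np.arcsin(N[2])))
E
```

```text
top
brasstop [363, 195, 15, 12, 86] mean [ 0.5627 -0.2005  0.0662] rect [ 0.5627 -0.2012] [0.0408 0.022 ] 41.8
brasstop [381, 197, 15, 2, 18] mean [ 0.5736 -0.2526  0.0657] rect [ 0.5736 -0.2538] [0.0037 0.0365] 1.2
brasstop [205, 204, 7, 6, 29] mean [0.5538 0.226  0.0598] rect [0.5543 0.2261] [0.0127 0.0135] 33.4
brasstop [148, 219, 9, 5, 16] mean [0.5156 0.3751 0.0599] rect [0.5165 0.3756] [0.0201 0.0112] 80.1
brasstop [239, 226, 6, 6, 29] mean [0.4948 0.136  0.0612] rect [0.4948 0.136 ] [0.012  0.0138] 0.4
brasstop [210, 235, 6, 6, 28] mean [0.4719 0.2123 0.0612] rect [0.4715 0.2125] [0.0121 0.0136] 2.7
jaw [363, 195, 15, 12, 86] mean [ 0.5627 -0.2005  0.0662] rect [ 0.5627 -0.2012] [0.0408 0.022 ] 41.8
jaw [381, 197, 15, 2, 18] mean [ 0.5736 -0.2526  0.0657] rect [ 0.5736 -0.2538] [0.0037 0.0365] 1.2
jaw [297, 201, 59, 12, 451] mean [ 0.556  -0.0902  0.0354] rect [ 0.5566 -0.0906] [0.1588 0.0205] 84.3
lever [372, 190, 8, 10, 20] mean [ 0.5811 -0.2231  0.0669] rect [ 0.5838 -0.2228] [0.0256 0.0142] 16.2
lever [393, 197, 10, 2, 10] mean [ 0.5729 -0.2804  0.0614] rect [ 0.5725 -0.27
[... 1983 characters left out ...]
0] mean [ 0.5755 -0.183   0.0583] rect [ 0.5802 -0.1812] [0.0445 0.0125] 38.2
lever [337, 264, 36, 33, 229] mean [ 0.5691 -0.2387  0.0624] rect [ 0.5806 -0.2369] [0.0493 0.1029] 18.0
green [290, 232, 33, 52, 341] mean [ 0.5372 -0.0865  0.0174] rect [ 0.5391 -0.0906] [0.1724 0.018 ] 84.3
green [329, 271, 34, 30, 366] mean [ 0.5538 -0.2269  0.0246] rect [ 0.5679 -0.211 ] [0.0701 0.0572] 85.0
blue [246, 251, 31, 16, 175] mean [ 0.4349 -0.0464  0.0172] rect [ 0.4348 -0.0445] [0.014  0.0809] 88.5
grip [371, 285, 8, 14, 72] mean [ 0.5766 -0.2973  0.0805] rect [ 0.578  -0.2965] [0.0104 0.0117] 14.4
readout [192, 134, 39, 37, 766] mean [0.4848 0.3935 0.0472] rect [0.4901 0.4061] [0.1154 0.0981] 85.3
```

```bash
cat >> h.py <<'E'
from scipy.spatial.transform import Rotation as R
def rot(q): return R.from_quat(np.r_[q[1:],q[0]])
def go(p,yaw):
    """delta from the present pose to TCP p, tool down, tool y at yaw deg"""
    o=get_obs();y=np.array([np.cos(np.radians(yaw)),np.sin(np.radians(yaw)),0]);x=np.array([0,0,-1.])
    D=R.from_matrix(np.c_[x,y,np.cross(x,y)])*rot(o["tool_rot"]).inv()
    print("to",np.round(p,4),"d",np.round((np.array(p)-o["eef_pos"])*1000,1),"r",D.as_rotvec(degrees=True).round(1))
E
python3 -m jog '[{"dx":0.28,"dy":-0.45,"dz":0.05,"rz":-77},{"dx":0.28,"dy":-0.45,"dz":0.05,"rz":-77},{"dx":0.28,"dy":-0.45,"dz":0.05,"rz":-77},{"dx":0.28,"dy":-0.45,"dz":0.05,"rz":-77},{"dx":0.28,"dy":-0.45,"dz":0.05,"rz":-77},{"dx":0.28,"dy":-0.45,"dz":0.05,"rz":-77},{"dx":0.28,"dy":-0.45,"dz":0.05,"rz":-77},{"dx":0.28,"dy":-0.45,"dz":0.05,"rz":-77},{"dx":0.28,"dy":-0.45,"dz":0.05,"rz":-77},{"dx":0.28,"dy":-0.45,"dz":0.05,"rz":-77}]'
python3 - <<'E'
from h import *
go([.5,.19,.3],-5.7)
E
```

```text
to [0.5  0.19 0.3 ] d [ 281.4 -448.6   49.7] r [  0.   -0.  -76.8]$[0]: bad value
```

```bash
python3 -m jog '[{"gripper":0,"dx":0.04,"dy":-0.04,"dz":0.02,"rx":0,"ry":0,"rz":-8}]'; python3 -m jog --help | head -20
python3 - <<'E'
from h import *
go([.5,.19,.3],-5.7)
E
```

```text
t: 1.6
eef_pos: [0.2446, 0.6083, 0.2643]
tool_rot: [0.687, 0.16, 0.69, -0.162]
contact_force: [-0.5, 1.0, -0.7]
gripper_width: 0.999
to [0.5  0.19 0.3 ] d [ 255.4 -418.3   35.7] r [ -0.1  -0.3 -69.3]invalid input: not JSON, or not a number
```

```bash
python3 -m jog '[{"gripper":0.3,"dx":0.24,"dy":-0.40,"dz":0.03,"rx":0,"ry":0,"rz":-69},{"gripper":0.3,"dx":0.24,"dy":-0.40,"dz":0.03,"rx":0,"ry":0,"rz":-69},{"gripper":0.3,"dx":0.24,"dy":-0.40,"dz":0.03,"rx":0,"ry":0,"rz":-69},{"gripper":0.3,"dx":0.24,"dy":-0.40,"dz":0.03,"rx":0,"ry":0,"rz":-69},{"gripper":0.3,"dx":0.24,"dy":-0.40,"dz":0.03,"rx":0,"ry":0,"rz":-69},{"gripper":0.3,"dx":0.24,"dy":-0.40,"dz":0.03,"rx":0,"ry":0,"rz":-69},{"gripper":0.3,"dx":0.24,"dy":-0.40,"dz":0.03,"rx":0,"ry":0,"rz":-69},{"gripper":0.3,"dx":0.24,"dy":-0.40,"dz":0.03,"rx":0,"ry":0,"rz":-69},{"gripper":0.3,"dx":0.24,"dy":-0.40,"dz":0.03,"rx":0,"ry":0,"rz":-69},{"gripper":0.3,"dx":0.24,"dy":-0.40,"dz":0.03,"rx":0,"ry":0,"rz":-69}]'
python3 -m jog '[{"gripper":0.3,"dx":0,"dy":0,"dz":0,"rx":0,"ry":0,"rz":0},{"gripper":0.3,"dx":0,"dy":0,"dz":0,"rx":0,"ry":0,"rz":0}]'
python3 - <<'E'
from h import *
go([.5,.19,.3],-5.7)
c=read_camera("wrist");P=cloud(c);print(c["cam_to_world"].round(3).tolist())
H=cv2.cvtColor(c["pixels"],cv2.COLOR_BGR2HSV);h,s=H[...,0],H[...,1]
for r in cut_out("wrist","pillar0"):
    Q=P[r["mask"]&(c["range_z"]>0)];T=Q[Q[:,2]>Q[:,2].max()-.004];print(round(r["conf"],2),np.round(r["box"]),cv2.minEnclosingCircle(T[:,:2].astype(np.float32)),Q[:,2].max(),len(T))
cv2.imwrite("pics/w1.png",c["pixels"])
E
```

```text
t: 2.6
eef_pos: [0.4945, 0.1997, 0.2979]
tool_rot: [0.472, 0.527, 0.471, -0.526]
contact_force: [-0.4, 0.3, -0.1]
gripper_width: 0.7
t: 2.8
eef_pos: [0.4917, 0.2058, 0.297]
tool_rot: [0.473, 0.525, 0.474, -0.525]
contact_force: [0.0, 0.7, -0.0]
gripper_width: 0.7
to [0.5  0.19 0.3 ] d [  8.3 -15.8   3. ] r [-0.  -0.   0.2]
[[0.995, -0.099, -0.027, 0.499], [-0.102, -0.96, -0.261, 0.273], [-0.001, 0.262, -0.965, 0.421], [0.0, 0.0, 0.0, 1.0]]
0.84 [300. 295.  11.  29.] ((0.5055688619613647, 0.04053758457303047), 0.007208967115730047) 0.06182311051936784 77
0.78 [199. 222.  22.  24.] ((0.37424150109291077, 0.16450823843479156), 0.007838539779186249) 0.06213210943599862 102
0.67 [290. 230.  15.  27.] ((0.49803999066352844, 0.14022918045520782), 0.007696211338043213) 0.06499989270509693 108
0.66 [269. 176.  20.  17.] ((0.47487133741378784, 0.2175644487142563), 0.00739546911790967) 0.06496252512003359 109
0.63 [328. 160.  23.  18.] ((0.5573939681053162, 0.2309051752090454), 0.007860956713557243) 0.06569227337576033 130
0.63 [240. 297.  21.  31.] ((0.41855037212371826, 0.04533931240439415), 0.008125054650008678) 0.061809105505255424 97
```

View pics/w1.png

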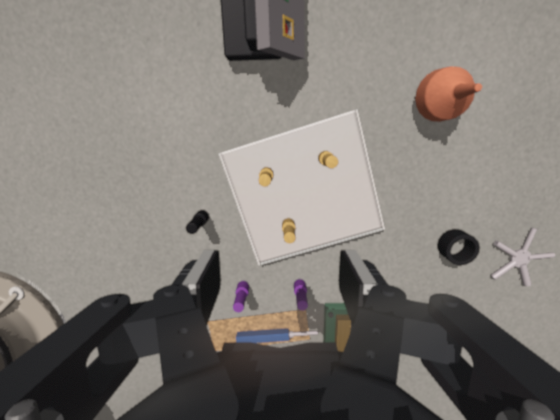

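```bash
python3 -m jog '[{"gripper":0.3,"dx":0.005,"dy":-0.067,"dz":-0.04,"rx":0,"ry":0,"rz":0},{"gripper":0.3,"dx":0.005,"dy":-0.067,"dz":-0.08,"rx":0,"ry":0,"rz":0},{"gripper":0.3,"dx":0.005,"dy":-0.067,"dz":-0.12,"rx":0,"ry":0,"rz":0},{"gripper":0.3,"dx":0.005,"dy":-0.067,"dz":-0.16,"rx":0,"ry":0,"rz":0},{"gripper":0.3,"dx":0.005,"dy":-0.067,"dz":-0.20,"rx":0,"ry":0,"rz":0},{"gripper":0.3,"dx":0.005,"dy":-0.067,"dz":-0.23,"rx":0,"ry":0,"rz":0},{"gripper":0.3,"dx":0.005,"dy":-0.067,"dz":-0.247,"rx":0,"ry":0,"rz":0},{"gripper":0.3,"dx":0.005,"dy":-0.067,"dz":-0.247,"rx":0,"ry":0,"rz":0}]'
python3 -m jog '[{"gripper":1,"dx":0,"dy":0,"dz":0,"rx":0,"ry":0,"rz":0},{"gripper":1,"dx":0,"dy":0,"dz":0,"rx":0,"ry":0,"rz":0},{"gripper":1,"dx":0,"dy":0,"dz":0,"rx":0,"ry":0,"rz":0},{"gripper":1,"dx":0,"dy":0,"dz":0,"rx":0,"ry":0,"rz":0},{"gripper":1,"dx":0,"dy":0,"dz":0,"rx":0,"ry":0,"rz":0},{"gripper":1,"dx":0,"dy":0,"dz":0,"rx":0,"ry":0,"rz":0}]' 50
python3 - <<'E'
from h import *
c=read_camera("top");P=cloud(c)
a=np.radians(-5.7);X=np.array([np.cos(a),np.sin(a)]);Y=np.array([-X[1],X[0]])
C=np.array([.583,-.093]);L=(P[...,:2]-C)
lx=L@X;ly=L@Y;z=P[...,2]
m=(abs(ly)<.07)&(abs(lx)<.06)
for b in np.arange(-.06,.06,.003):
    k=m&(lx>b)&(lx<b+.003)
    if k.any(): print(round(b*1000+1.5,1),k.sum(),np.median(z[k]).round(4),np.median(c["pixels"][k],0))
k=(abs(lx)<.1)&(ly>-.16)&(ly<.12)&(z>.012)
print("ly range",np.percentile(ly[k&(z<.025)],[1,99]), np.percentile(ly[k&(z>.033)&(z<.04)],[1,99]))
E
```

```text
t: 3.7
eef_pos: [0.4947, 0.1394, 0.0476]
tool_rot: [-0.474, -0.523, -0.475, 0.526]
contact_force: [-0.4, 0.1, 0.0]
gripper_width: 0.694
t: 4.3
eef_pos: [0.4977, 0.1389, 0.0513]
tool_rot: [0.474, 0.526, 0.474, -0.524]
contact_force: [-0.9, 0.3, 6.6]
gripper_width: 0.172
-58.5 56 0.0001 [77. 80. 82.]
-55.5 52 0.0007 [77. 82. 84.]
-52.5 82 0.0014 [62.  67.5 65. ]
-49.5 83 0.0188 [55. 76. 42.]
-46.5 58 0.0195 [59. 78. 43.]
-43.5 51 0.0202 [59. 78. 43.]
-40.5 56 0.0199 [59. 78. 41.]
-37.5 82 0.0218 [49. 70. 56.]
-34.5 79 0.0347 [ 35.  93. 122.]
-31.5 59 0.0369 [ 34.  92. 119.]
-28.5 49 0.0357 [ 34.  92. 120.]
-25.5 55 0.0359 [ 34.  92. 120.]
-22.5 60 0.0364 [ 34.  94. 122.]
-19.5 59 0.0366 [ 35.  92. 121.]
-16.5 26 0.0367 [ 43.   83.5 105.5]
-13.5 28 0.0223 [47.  43.5 41.5]
-10.5 55 0.0211 [52. 47. 46.]
-7.5 48 0.021 [51.  49.5 49. ]
-4.5 51 0.0212 [51. 50. 50.]
-1.5 55 0.0207 [50. 50. 50.]
1.5 56 0.0206 [50. 50. 49.]
4.5 54 0.0207 [50. 49. 49.]
7.5 53 0.0208 [49. 49. 49.]
10.5 55 0.0208 [50. 49. 50.]
13.5 52 0.0204 [50. 49. 49.]
16.5 87 0.0238 [55. 57. 55.]
19.5 82 0.0343 [111.  109.  115.5]
22.5 51 0.036 [180. 176. 188.]
25.5 56 0.0361 [177. 174. 185.]
28.5 49 0.0362 [177. 173. 185.]
31.5 55 0.0345 [178. 174. 187.]
34.5 60 0.0354 [173.5 169.  183. ]
37.5 30 0.035 [141.  147.  142.5]
40.5 10 0.021 [ 81.5 112.   57. ]
43.5 49 0.0196 [ 90. 131.  58.]
46.5 51 0.0204 [ 97. 136.  67.]
49.5 51 0.0193 [ 97. 133.  69.]
52.5 25 0.0186 [ 97. 118.  91.]
55.5 2 0.0029 [86.5 91.  94. ]
58.5 40 -0.0001 [133.5 137.5 147. ]
ly range [-0.113708    0.08759054] [-0.1493022   0.07818788]
```

```bash
python3 -m jog '[{"gripper":1,"dx":0,"dy":0,"dz":0.03,"rx":0,"ry":0,"rz":0},{"gripper":1,"dx":0,"dy":0,"dz":0.07,"rx":0,"ry":0,"rz":0},{"gripper":1,"dx":0.005,"dy":-0.02,"dz":0.10,"rx":0,"ry":0,"rz":0},{"gripper":1,"dx":0.02,"dy":-0.06,"dz":0.11,"rx":0,"ry":0,"rz":0},{"gripper":1,"dx":0.03,"dy":-0.10,"dz":0.11,"rx":0,"ry":0,"rz":0},{"gripper":1,"dx":0.045,"dy":-0.14,"dz":0.11,"rx":0,"ry":0,"rz":0},{"gripper":1,"dx":0.06,"dy":-0.18,"dz":0.11,"rx":0,"ry":0,"rz":0},{"gripper":1,"dx":0.07,"dy":-0.22,"dz":0.11,"rx":0,"ry":0,"rz":0},{"gripper":1,"dx":0.08,"dy":-0.255,"dz":0.11,"rx":0,"ry":0,"rz":0},{"gripper":1,"dx":0.088,"dy":-0.277,"dz":0.11,"rx":0,"ry":0,"rz":0}]'
python3 -m jog '[{"gripper":1,"dx":0,"dy":0,"dz":-0.02,"rx":0,"ry":0,"rz":0},{"gripper":1,"dx":0,"dy":0,"dz":-0.05,"rx":0,"ry":0,"rz":0},{"gripper":1,"dx":0,"dy":0,"dz":-0.07,"rx":0,"ry":0,"rz":0},{"gripper":1,"dx":0,"dy":0,"dz":-0.08,"rx":0,"ry":0,"rz":0},{"gripper":1,"dx":0,"dy":0,"dz":-0.08,"rx":0,"ry":0,"rz":0},{"gripper":1,"dx":0,"dy":0,"dz":-0.08,"rx":0,"ry":0,"rz":0}]'
python3 - <<'E'
from h import *
go([.5845,-.1393,.069],-5.7)
c=read_camera("side");cv2.imwrite("pics/s1.png",cv2.resize(c["pixels"][190:320,240:410],(680,520),interpolation=cv2.INTER_CUBIC))
E
```

```text
t: 5.35
eef_pos: [0.5849, -0.1424, 0.1608]
tool_rot: [0.473, 0.526, 0.472, -0.526]
contact_force: [1.5, -0.2, -0.2]
gripper_width: 0.173
t: 5.95
eef_pos: [0.5855, -0.1389, 0.0809]
tool_rot: [0.474, 0.525, 0.473, -0.525]
contact_force: [-0.2, 0.2, -0.8]
gripper_width: 0.171
to [ 0.5845 -0.1393  0.069 ] d [ -1.   -0.4 -11.9] r [0.  0.1 0.2]
```

View pics/s1.png

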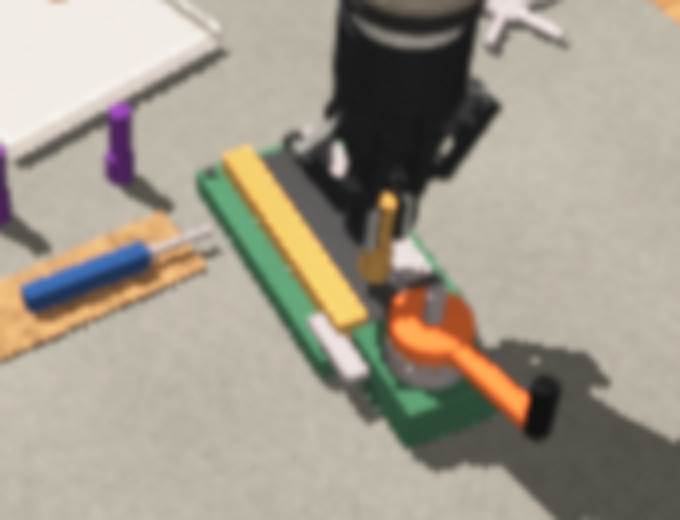

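```bash
python3 -m jog '[{"gripper":1,"dx":-0.001,"dy":0,"dz":-0.006,"rx":0,"ry":0,"rz":0},{"gripper":1,"dx":-0.001,"dy":0,"dz":-0.010,"rx":0,"ry":0,"rz":0},{"gripper":1,"dx":-0.001,"dy":0,"dz":-0.012,"rx":0,"ry":0,"rz":0},{"gripper":1,"dx":-0.001,"dy":0,"dz":-0.012,"rx":0,"ry":0,"rz":0}]'
python3 -m jog '[{"gripper":1,"dx":0,"dy":0,"dz":-0.001,"rx":0,"ry":0,"rz":0},{"gripper":1,"dx":0,"dy":0,"dz":-0.001,"rx":0,"ry":0,"rz":0}]'
```

```text
t: 6.4
eef_pos: [0.5839, -0.1386, 0.0684]
tool_rot: [0.473, 0.525, 0.474, -0.525]
contact_force: [-2.2, 1.5, 3.4]
gripper_width: 0.168
t: 6.6
eef_pos: [0.584, -0.1387, 0.0683]
tool_rot: [0.473, 0.525, 0.474, -0.525]
contact_force: [-4.8, 1.2, 12.7]
gripper_width: 0.169
```

```bash
python3 -m jog '[{"gripper":0.8,"dx":0,"dy":0,"dz":0.0,"rx":0,"ry":0,"rz":0},{"gripper":0.6,"dx":0,"dy":0,"dz":0.0,"rx":0,"ry":0,"rz":0},{"gripper":0.5,"dx":0,"dy":0,"dz":0.002,"rx":0,"ry":0,"rz":0},{"gripper":0.5,"dx":0,"dy":0,"dz":0.004,"rx":0,"ry":0,"rz":0},{"gripper":0.5,"dx":0,"dy":0,"dz":0.02,"rx":0,"ry":0,"rz":0},{"gripper":0.4,"dx":0,"dy":0,"dz":0.05,"rx":0,"ry":0,"rz":0},{"gripper":0.3,"dx":0,"dy":0,"dz":0.093,"rx":0,"ry":0,"rz":0},{"gripper":0.3,"dx":0,"dy":0,"dz":0.093,"rx":0,"ry":0,"rz":0}]'
python3 -m jog '[{"gripper":0.3,"dx":-0.1105,"dy":0.3535,"dz":0,"rx":0,"ry":0,"rz":0},{"gripper":0.3,"dx":-0.1105,"dy":0.3535,"dz":0,"rx":0,"ry":0,"rz":0},{"gripper":0.3,"dx":-0.1105,"dy":0.3535,"dz":0,"rx":0,"ry":0,"rz":0},{"gripper":0.3,"dx":-0.1105,"dy":0.3535,"dz":0,"rx":0,"ry":0,"rz":0},{"gripper":0.3,"dx":-0.1105,"dy":0.3535,"dz":0,"rx":0,"ry":0,"rz":0},{"gripper":0.3,"dx":-0.1105,"dy":0.3535,"dz":0,"rx":0,"ry":0,"rz":0},{"gripper":0.3,"dx":-0.1105,"dy":0.3535,"dz":0,"rx":0,"ry":0,"rz":0},{"gripper":0.3,"dx":-0.1105,"dy":0.3535,"dz":0,"rx":0,"ry":0,"rz":0},{"gripper":0.3,"dx":-0.1105,"dy":0.3535,"dz":0,"rx":0,"ry":0,"rz":0},{"gripper":0.3,"dx":-0.1105,"dy":0.3535,"dz":0,"rx":0,"ry":0,"rz":0}]'
python3 - <<'E'
from h import *
go([.4735,.2145,.049],-5.7)
for n in ["top","side"]:
    c=read_camera(n);P=cloud(c);H=cv2.cvtColor(c["pixels"],cv2.COLOR_BGR2HSV);h,s,v=cv2.split(H)
    m=(h>14)&(h<30)&(s>120)&(P[...,2]>.042)&(P[...,2]<.09)&(P[...,1]>-.18)&(P[...,1]<.3)&(P[...,0]<.75)
    k,lab,st,_=cv2.connectedComponentsWithStats(m.astype(np.uint8))
    for i in range(1,k):
        if st[i,4]>6: print(n,P[lab==i].mean(0).round(4),P[lab==i][:,2].max())
E
```

```text
t: 7.4
eef_pos: [0.5874, -0.1402, 0.1665]
tool_rot: [0.476, 0.528, 0.471, -0.523]
contact_force: [0.4, 0.4, -0.2]
gripper_width: 0.704
t: 8.4
eef_pos: [0.4735, 0.2146, 0.1604]
tool_rot: [0.474, 0.525, 0.474, -0.525]
contact_force: [0.4, -0.5, -0.1]
gripper_width: 0.7
to [0.4735 0.2145 0.049 ] d [-0.000e+00 -1.000e-01 -1.114e+02] r [0.  0.  0.2]
top [ 0.5795 -0.1381  0.0687] 0.08304440826823112
top [0.4715 0.2122 0.0601] 0.06555736791028433
side [0.552  0.2232 0.0552] 0.06325185557634938
side [0.4704 0.2102 0.0562] 0.0663800381556453
side [ 0.5781 -0.1432  0.0657] 0.08192474491096335
```

```bash
python3 -m jog '[{"gripper":0.3,"dx":0,"dy":0,"dz":-0.04,"rx":0,"ry":0,"rz":0},{"gripper":0.3,"dx":0,"dy":0,"dz":-0.08,"rx":0,"ry":0,"rz":0},{"gripper":0.3,"dx":0,"dy":0,"dz":-0.10,"rx":0,"ry":0,"rz":0},{"gripper":0.3,"dx":0,"dy":0,"dz":-0.111,"rx":0,"ry":0,"rz":0},{"gripper":1,"dx":0,"dy":0,"dz":-0.111,"rx":0,"ry":0,"rz":0},{"gripper":1,"dx":0,"dy":0,"dz":-0.111,"rx":0,"ry":0,"rz":0},{"gripper":1,"dx":0,"dy":0,"dz":-0.111,"rx":0,"ry":0,"rz":0},{"gripper":1,"dx":0,"dy":0,"dz":-0.111,"rx":0,"ry":0,"rz":0},{"gripper":1,"dx":0,"dy":0,"dz":-0.111,"rx":0,"ry":0,"rz":0},{"gripper":1,"dx":0,"dy":0,"dz":-0.111,"rx":0,"ry":0,"rz":0}]' 50
python3 -m jog '[{"gripper":1,"dx":0,"dy":0,"dz":0.03,"rx":0,"ry":0,"rz":0},{"gripper":1,"dx":0,"dy":0,"dz":0.07,"rx":0,"ry":0,"rz":0},{"gripper":1,"dx":0.01,"dy":-0.03,"dz":0.11,"rx":0,"ry":0,"rz":0},{"gripper":1,"dx":0.025,"dy":-0.07,"dz":0.12,"rx":0,"ry":0,"rz":0},{"gripper":1,"dx":0.04,"dy":-0.11,"dz":0.12,"rx":0,"ry":0,"rz":0},{"gripper":1,"dx":0.055,"dy":-0.15,"dz":0.12,"rx":0,"ry":0,"rz":0},{"gripper":1,"dx":0.07,"dy":-0.19,"dz":0.12,"rx":0,"ry":0,"rz":0},{"gripper":1,"dx":0.085,"dy":-0.23,"dz":0.12,"rx":0,"ry":0,"rz":0},{"gripper":1,"dx":0.10,"dy":-0.27,"dz":0.12,"rx":0,"ry":0,"rz":0},{"gripper":1,"dx":0.1155,"dy":-0.309,"dz":0.12,"rx":0,"ry":0,"rz":0}]'
python3 -m jog '[{"gripper":1,"dx":0,"dy":0,"dz":-0.02,"rx":0,"ry":0,"rz":0},{"gripper":1,"dx":0,"dy":0,"dz":-0.05,"rx":0,"ry":0,"rz":0},{"gripper":1,"dx":0,"dy":0,"dz":-0.07,"rx":0,"ry":0,"rz":0},{"gripper":1,"dx":0,"dy":0,"dz":-0.09,"rx":0,"ry":0,"rz":0},{"gripper":1,"dx":0,"dy":0,"dz":-0.096,"rx":0,"ry":0,"rz":0},{"gripper":1,"dx":0,"dy":0,"dz":-0.096,"rx":0,"ry":0,"rz":0},{"gripper":1,"dx":0,"dy":0,"dz":-0.096,"rx":0,"ry":0,"rz":0}]'
python3 - <<'E'
from h import *
go([.589,-.0945,.067],-5.7)
E
```

```text
t: 9.5
eef_pos: [0.4745, 0.215, 0.0504]
tool_rot: [0.474, 0.526, 0.473, -0.524]
contact_force: [-0.6, -1.2, 6.9]
gripper_width: 0.166
t: 10.5
eef_pos: [0.5893, -0.0957, 0.1695]
tool_rot: [0.474, 0.525, 0.474, -0.525]
contact_force: [0.6, -0.1, -1.0]
gripper_width: 0.175
t: 11.2
eef_pos: [0.5896, -0.0943, 0.074]
tool_rot: [0.474, 0.525, 0.473, -0.525]
contact_force: [0.1, -0.6, 0.7]
gripper_width: 0.169
to [ 0.589  -0.0945  0.067 ] d [-0.6 -0.2 -7. ] r [0.  0.1 0.2]
```

```bash
python3 -m jog '[{"gripper":1,"dx":0,"dy":0,"dz":-0.003,"rx":0,"ry":0,"rz":0},{"gripper":1,"dx":0,"dy":0,"dz":-0.005,"rx":0,"ry":0,"rz":0},{"gripper":1,"dx":0,"dy":0,"dz":-0.0065,"rx":0,"ry":0,"rz":0},{"gripper":1,"dx":0,"dy":0,"dz":-0.0065,"rx":0,"ry":0,"rz":0}]'
python3 -m jog '[{"gripper":0.8,"dx":0,"dy":0,"dz":0.0,"rx":0,"ry":0,"rz":0},{"gripper":0.6,"dx":0,"dy":0,"dz":0.0,"rx":0,"ry":0,"rz":0},{"gripper":0.5,"dx":0,"dy":0,"dz":0.002,"rx":0,"ry":0,"rz":0},{"gripper":0.5,"dx":0,"dy":0,"dz":0.004,"rx":0,"ry":0,"rz":0},{"gripper":0.5,"dx":0,"dy":0,"dz":0.02,"rx":0,"ry":0,"rz":0},{"gripper":0.4,"dx":0,"dy":0,"dz":0.05,"rx":0,"ry":0,"rz":0},{"gripper":0.3,"dx":0,"dy":0,"dz":0.093,"rx":0,"ry":0,"rz":0},{"gripper":0.3,"dx":0,"dy":0,"dz":0.093,"rx":0,"ry":0,"rz":0}]'
python3 -m jog '[{"gripper":0.3,"dx":-0.033,"dy":0.3225,"dz":0,"rx":0,"ry":0,"rz":0},{"gripper":0.3,"dx":-0.033,"dy":0.3225,"dz":0,"rx":0,"ry":0,"rz":0},{"gripper":0.3,"dx":-0.033,"dy":0.3225,"dz":0,"rx":0,"ry":0,"rz":0},{"gripper":0.3,"dx":-0.033,"dy":0.3225,"dz":0,"rx":0,"ry":0,"rz":0},{"gripper":0.3,"dx":-0.033,"dy":0.3225,"dz":0,"rx":0,"ry":0,"rz":0},{"gripper":0.3,"dx":-0.033,"dy":0.3225,"dz":0,"rx":0,"ry":0,"rz":0},{"gripper":0.3,"dx":-0.033,"dy":0.3225,"dz":0,"rx":0,"ry":0,"rz":0},{"gripper":0.3,"dx":-0.033,"dy":0.3225,"dz":0,"rx":0,"ry":0,"rz":0},{"gripper":0.3,"dx":-0.033,"dy":0.3225,"dz":0,"rx":0,"ry":0,"rz":0}]'
cat > brass.py <<'E'
from h import *
def brass():
  for n in ["top","side"]:
    c=read_camera(n);P=cloud(c);H=cv2.cvtColor(c["pixels"],cv2.COLOR_BGR2HSV);h,s,v=cv2.split(H)
    m=(h>14)&(h<30)&(s>120)&(P[...,2]>.042)&(P[...,2]<.09)&(P[...,1]>-.18)&(P[...,1]<.3)&(P[...,0]<.75)
    k,lab,st,_=cv2.connectedComponentsWithStats(m.astype(np.uint8))
    for i in range(1,k):
        if st[i,4]>6: print(n,P[lab==i].mean(0).round(4),P[lab==i][:,2].max().round(4))
E
python3 - <<'E'
from brass import *
go([.556,.228,.049],-5.7);brass()
E
```

```text
t: 11.6
eef_pos: [0.5893, -0.0942, 0.0674]
tool_rot: [0.474, 0.525, 0.474, -0.525]
contact_force: [-1.6, 0.6, 6.8]
gripper_width: 0.171
t: 12.4
eef_pos: [0.5925, -0.0955, 0.166]
tool_rot: [0.476, 0.528, 0.471, -0.523]
contact_force: [1.3, -1.3, 0.3]
gripper_width: 0.696
t: 13.3
eef_pos: [0.5559, 0.2284, 0.1599]
tool_rot: [0.474, 0.525, 0.474, -0.525]
contact_force: [-0.0, -0.6, 0.1]
gripper_width: 0.697
to [0.556 0.228 0.049] d [ 1.000e-01 -4.000e-01 -1.109e+02] r [0.  0.  0.1]
top [ 0.5848 -0.0942  0.0704] 0.0846
top [ 0.58   -0.1392  0.0701] 0.083
top [0.5535 0.2262 0.0594] 0.066
side [0.5521 0.2237 0.0547] 0.0633
side [ 0.5843 -0.0985  0.0647] 0.0819
side [ 0.5792 -0.1433  0.0655] 0.0815
```

```bash
python3 -m jog '[{"gripper":0.3,"dx":0,"dy":0,"dz":-0.04,"rx":0,"ry":0,"rz":0},{"gripper":0.3,"dx":0,"dy":0,"dz":-0.08,"rx":0,"ry":0,"rz":0},{"gripper":0.3,"dx":0,"dy":0,"dz":-0.10,"rx":0,"ry":0,"rz":0},{"gripper":0.3,"dx":0,"dy":0,"dz":-0.111,"rx":0,"ry":0,"rz":0},{"gripper":1,"dx":0,"dy":0,"dz":-0.111,"rx":0,"ry":0,"rz":0},{"gripper":1,"dx":0,"dy":0,"dz":-0.111,"rx":0,"ry":0,"rz":0},{"gripper":1,"dx":0,"dy":0,"dz":-0.111,"rx":0,"ry":0,"rz":0},{"gripper":1,"dx":0,"dy":0,"dz":-0.111,"rx":0,"ry":0,"rz":0},{"gripper":1,"dx":0,"dy":0,"dz":-0.111,"rx":0,"ry":0,"rz":0},{"gripper":1,"dx":0,"dy":0,"dz":-0.111,"rx":0,"ry":0,"rz":0}]' 50
python3 -m jog '[{"gripper":1,"dx":0,"dy":0,"dz":0.03,"rx":0,"ry":0,"rz":0},{"gripper":1,"dx":0,"dy":0,"dz":0.07,"rx":0,"ry":0,"rz":0},{"gripper":1,"dx":0.0,"dy":-0.03,"dz":0.11,"rx":0,"ry":0,"rz":0},{"gripper":1,"dx":0.01,"dy":-0.07,"dz":0.12,"rx":0,"ry":0,"rz":0},{"gripper":1,"dx":0.015,"dy":-0.11,"dz":0.12,"rx":0,"ry":0,"rz":0},{"gripper":1,"dx":0.02,"dy":-0.15,"dz":0.12,"rx":0,"ry":0,"rz":0},{"gripper":1,"dx":0.025,"dy":-0.19,"dz":0.12,"rx":0,"ry":0,"rz":0},{"gripper":1,"dx":0.03,"dy":-0.23,"dz":0.12,"rx":0,"ry":0,"rz":0},{"gripper":1,"dx":0.0375,"dy":-0.265,"dz":0.12,"rx":0,"ry":0,"rz":0},{"gripper":1,"dx":0.0375,"dy":-0.2777,"dz":0.12,"rx":0,"ry":0,"rz":0}]'
python3 -m jog '[{"gripper":1,"dx":0,"dy":0,"dz":-0.02,"rx":0,"ry":0,"rz":0},{"gripper":1,"dx":0,"dy":0,"dz":-0.05,"rx":0,"ry":0,"rz":0},{"gripper":1,"dx":0,"dy":0,"dz":-0.07,"rx":0,"ry":0,"rz":0},{"gripper":1,"dx":0,"dy":0,"dz":-0.09,"rx":0,"ry":0,"rz":0},{"gripper":1,"dx":0,"dy":0,"dz":-0.096,"rx":0,"ry":0,"rz":0},{"gripper":1,"dx":0,"dy":0,"dz":-0.096,"rx":0,"ry":0,"rz":0},{"gripper":1,"dx":0,"dy":0,"dz":-0.096,"rx":0,"ry":0,"rz":0}]'
python3 - <<'E'
from h import *
go([.5935,-.0497,.067],-5.7)
E
```

```text
t: 14.4
eef_pos: [0.5571, 0.2285, 0.0501]
tool_rot: [0.474, 0.526, 0.473, -0.524]
contact_force: [-1.0, -1.0, 5.8]
gripper_width: 0.168
t: 15.4
eef_pos: [0.5937, -0.0543, 0.1694]
tool_rot: [0.473, 0.526, 0.471, -0.526]
contact_force: [-0.1, -0.0, -0.7]
gripper_width: 0.169
t: 16.1
eef_pos: [0.594, -0.0491, 0.0734]
tool_rot: [0.474, 0.525, 0.473, -0.525]
contact_force: [-0.0, -1.1, -1.2]
gripper_width: 0.173
to [ 0.5935 -0.0497  0.067 ] d [-0.5 -0.6 -6.4] r [-0.   0.1  0.2]
```

```bash
python3 -m jog '[{"gripper":1,"dx":0,"dy":0,"dz":-0.003,"rx":0,"ry":0,"rz":0},{"gripper":1,"dx":0,"dy":0,"dz":-0.005,"rx":0,"ry":0,"rz":0},{"gripper":1,"dx":0,"dy":0,"dz":-0.0065,"rx":0,"ry":0,"rz":0},{"gripper":1,"dx":0,"dy":0,"dz":-0.0065,"rx":0,"ry":0,"rz":0}]'
python3 -m jog '[{"gripper":0.8,"dx":0,"dy":0,"dz":0.0,"rx":0,"ry":0,"rz":0},{"gripper":0.6,"dx":0,"dy":0,"dz":0.0,"rx":0,"ry":0,"rz":0},{"gripper":0.5,"dx":0,"dy":0,"dz":0.002,"rx":0,"ry":0,"rz":0},{"gripper":0.5,"dx":0,"dy":0,"dz":0.004,"rx":0,"ry":0,"rz":0},{"gripper":0.5,"dx":0,"dy":0,"dz":0.02,"rx":0,"ry":0,"rz":0},{"gripper":0.5,"dx":0,"dy":0,"dz":0.05,"rx":0,"ry":0,"rz":0},{"gripper":0.5,"dx":0,"dy":0,"dz":0.10,"rx":0,"ry":0,"rz":0},{"gripper":0.5,"dx":-0.02,"dy":0.04,"dz":0.12,"rx":0,"ry":0,"rz":0},{"gripper":0.5,"dx":-0.04,"dy":0.08,"dz":0.13,"rx":0,"ry":0,"rz":0},{"gripper":0.5,"dx":-0.04,"dy":0.08,"dz":0.13,"rx":0,"ry":0,"rz":0}]'
python3 - <<'E'
from brass import *
brass()
for n in ["top","side"]:
    c=read_camera(n);P=cloud(c);v=c["pixels"].max(-1)
    cv2.imwrite(f"pics/l_{n}.png",c["pixels"])
    m=(v<60)&(P[...,2]>.07)&(P[...,2]<.1)&(P[...,1]<-.24)&(P[...,0]>.45)&(P[...,0]<.75)
    Q=P[m];print(n,len(Q),Q.mean(0),cv2.minAreaRect(Q[:,:2].astype(np.float32)))
    g=cv2.cvtColor(c["pixels"],cv2.COLOR_BGR2HSV)
    m=(g[...,1]<60)&(v>60)&(P[...,2]>.074)&(P[...,2]<.095)&(abs(P[...,0]-.572)<.03)&(abs(P[...,1]+.211)<.03)
    print("pin",m.sum(),P[m].mean(0) if m.any() else 0)
    # orange hub circle top
    m=(g[...,0]>4)&(g[...,0]<24)&(g[...,1]>150)&(P[...,2]>.055)&(P[...,2]<.085)&(P[...,1]<-.17)&(P[...,1]>-.3)&(P[...,0]>.5)
    Q=P[m];print("orange x",np.percentile(Q[:,0],[1,99]),"ymax",np.percentile(Q[:,1],99),"z",np.percentile(Q[:,2],[5,50,95]))
E
```

```text
t: 16.5
eef_pos: [0.5939, -0.0493, 0.0671]
tool_rot: [0.474, 0.526, 0.474, -0.525]
contact_force: [-2.6, 0.1, 7.9]
gripper_width: 0.17
t: 17.5
eef_pos: [0.5524, 0.0374, 0.1982]
tool_rot: [0.475, 0.525, 0.477, -0.522]
contact_force: [0.8, 0.4, 0.1]
gripper_width: 0.5
top [ 0.5883 -0.0504  0.0681] 0.0834
top [ 0.5846 -0.0936  0.0676] 0.0849
top [ 0.5798 -0.1384  0.0689] 0.0845
side [ 0.5883 -0.0536  0.0639] 0.0811
side [ 0.5836 -0.098   0.0646] 0.0811
side [ 0.5787 -0.1433  0.0668] 0.0813
top 44 [ 0.57960545 -0.29285903  0.08817065] ((0.5811370015144348, -0.29344305396080017), (0.013572433963418007, 0.015136722475290298), 82.28340911865234)
pin 17 [ 0.57122244 -0.20890471  0.08581048]
orange x [0.54853229 0.59418182] ymax -0.18686019772690082 z [0.06058973 0.06539504 0.06931684]
side 80 [ 0.57817707 -0.29647915  0.08499858] ((0.579995334148407, -0.2946758270263672), (0.016588442027568817, 0.014704371802508831), 62.408573150634766)
pin 22 [ 0.57012141 -0.21190409  0.08318915]
orange x [0.54812677 0.59452946] ymax -0.1875028161104977 z [0.0577531  0.0638705  0.06694936]
```

```bash
python3 -m jog '[{"gripper":0.5,"dx":0.028,"dy":-0.331,"dz":0,"rx":0,"ry":0,"rz":11.3},{"gripper":0.5,"dx":0.028,"dy":-0.331,"dz":0,"rx":0,"ry":0,"rz":11.3},{"gripper":0.5,"dx":0.028,"dy":-0.331,"dz":0,"rx":0,"ry":0,"rz":11.3},{"gripper":0.5,"dx":0.028,"dy":-0.331,"dz":0,"rx":0,"ry":0,"rz":11.3},{"gripper":0.5,"dx":0.028,"dy":-0.331,"dz":0,"rx":0,"ry":0,"rz":11.3},{"gripper":0.5,"dx":0.028,"dy":-0.331,"dz":0,"rx":0,"ry":0,"rz":11.3},{"gripper":0.5,"dx":0.028,"dy":-0.331,"dz":-0.01,"rx":0,"ry":0,"rz":11.3},{"gripper":0.5,"dx":0.028,"dy":-0.331,"dz":-0.04,"rx":0,"ry":0,"rz":11.3},{"gripper":0.5,"dx":0.028,"dy":-0.331,"dz":-0.05,"rx":0,"ry":0,"rz":11.3},{"gripper":0.5,"dx":0.028,"dy":-0.331,"dz":-0.05,"rx":0,"ry":0,"rz":11.3}]'
python3 - <<'E'
from h import *
go([.5805,-.294,.08],5.8)
c=read_camera("wrist");cv2.imwrite("pics/w2.png",c["pixels"]);P=cloud(c);v=c["pixels"].max(-1)
m=(v<70)&(P[...,2]>.088)&(P[...,2]<.1)&(np.hypot(P[...,0]-.58,P[...,1]+.294)<.02)
print(m.sum());Q=P[m]
if len(Q)>5: print(Q.mean(0),cv2.minEnclosingCircle(Q[:,:2].astype(np.float32)))
E
```

```text
t: 18.7
eef_pos: [0.5799, -0.3001, 0.1438]
tool_rot: [0.521, 0.476, 0.524, -0.477]
contact_force: [0.1, 0.1, 0.4]
gripper_width: 0.501
to [ 0.5805 -0.294   0.08  ] d [  0.6   6.1 -63.8] r [-0.1 -0.3  0.4]
473
[ 0.58279683 -0.29083488  0.09269625] ((0.5827292203903198, -0.29175853729248047), 0.00787071418017149)
```

View pics/w2.png

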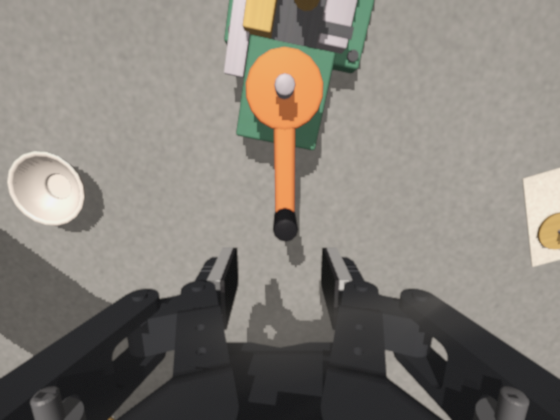

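```bash
python3 -m jog '[{"gripper":0.5,"dx":0,"dy":0.003,"dz":-0.03,"rx":0,"ry":0,"rz":0},{"gripper":0.5,"dx":0,"dy":0.003,"dz":-0.03,"rx":0,"ry":0,"rz":0},{"gripper":0.5,"dx":0,"dy":0.003,"dz":-0.03,"rx":0,"ry":0,"rz":0}]' 
python3 - <<'E'
from h import *
go([.5815,-.294,.08],5.8)
E
```

```text
t: 19.05
eef_pos: [0.5819, -0.2968, 0.1169]
tool_rot: [0.523, 0.476, 0.523, -0.475]
contact_force: [-0.8, 0.4, 0.2]
gripper_width: 0.504
to [ 0.5815 -0.294   0.08  ] d [ -0.4   2.8 -36.9] r [-0.   0.   0.3]
```

```bash
python3 -m jog '[{"gripper":0.5,"dx":0,"dy":0.003,"dz":-0.02,"rx":0,"ry":0,"rz":0},{"gripper":0.5,"dx":0,"dy":0.003,"dz":-0.037,"rx":0,"ry":0,"rz":0},{"gripper":0.5,"dx":0,"dy":0.003,"dz":-0.037,"rx":0,"ry":0,"rz":0},{"gripper":1,"dx":0,"dy":0.003,"dz":-0.037,"rx":0,"ry":0,"rz":0},{"gripper":1,"dx":0,"dy":0.003,"dz":-0.037,"rx":0,"ry":0,"rz":0},{"gripper":1,"dx":0,"dy":0.003,"dz":-0.037,"rx":0,"ry":0,"rz":0},{"gripper":1,"dx":0,"dy":0.003,"dz":-0.037,"rx":0,"ry":0,"rz":0},{"gripper":1,"dx":0,"dy":0.003,"dz":-0.037,"rx":0,"ry":0,"rz":0}]' 40
python3 - <<'E'
from h import *
o=get_obs();print(o["eef_pos"],o["contact_force"],o["torque"],o["gripper_width"])
A=np.array([.572,-.211]);p=o["eef_pos"][:2]
v=p-A;th0=np.degrees(np.arctan2(v[1],v[0]));r=np.hypot(*v);print("r",r,"th",th0,"value",np.radians(-th0-5.7)-.908)
# row table clockwise
for a in np.arange(6,73,6):
    t=np.radians(th0-a);q=A+.085*np.array([np.cos(t),np.sin(t)]);print(a,np.round(q-(A+.085*v/r),4))
E
```

```text
t: 19.85
eef_pos: [0.582, -0.2951, 0.0798]
tool_rot: [0.524, 0.476, 0.522, -0.476]
contact_force: [1.1, -0.7, 2.6]
gripper_width: 0.173
[ 0.58196601 -0.29505966  0.0797803 ] [ 1.13664956 -0.65433174  2.59858991] [-0.20821899 -0.10036113 -0.05263421] 0.1726984185547686
r 0.08464837393895694 th -83.23864319606552 value 0.44530462130044246
6 [-0.0089 -0.0006]
12 [-0.0178 -0.0002]
18 [-0.0266  0.001 ]
24 [-0.0352  0.0032]
30 [-0.0435  0.0063]
36 [-0.0515  0.0102]
42 [-0.0591  0.015 ]
48 [-0.066   0.0205]
54 [-0.0724  0.0267]
60 [-0.0781  0.0335]
66 [-0.083   0.0409]
72 [-0.0872  0.0488]
```

```bash
python3 -m jog '[{"gripper":1,"dx":-0.0089,"dy":-0.0006,"dz":0,"rx":0,"ry":0,"rz":-6},{"gripper":1,"dx":-0.0178,"dy":-0.0002,"dz":0,"rx":0,"ry":0,"rz":-12},{"gripper":1,"dx":-0.0266,"dy":0.001,"dz":0,"rx":0,"ry":0,"rz":-18},{"gripper":1,"dx":-0.0352,"dy":0.0032,"dz":0,"rx":0,"ry":0,"rz":-24},{"gripper":1,"dx":-0.0435,"dy":0.0063,"dz":0,"rx":0,"ry":0,"rz":-30},{"gripper":1,"dx":-0.0515,"dy":0.0102,"dz":0,"rx":0,"ry":0,"rz":-36},{"gripper":1,"dx":-0.0591,"dy":0.015,"dz":0,"rx":0,"ry":0,"rz":-42},{"gripper":1,"dx":-0.0638,"dy":0.0187,"dz":0,"rx":0,"ry":0,"rz":-46},{"gripper":1,"dx":-0.0638,"dy":0.0187,"dz":0,"rx":0,"ry":0,"rz":-46}]'
cat > lev.py <<'E'
from h import *
def lev(A=(.572,-.211)):
    o=get_obs();A=np.array(A);p=o["eef_pos"];f=o["contact_force"]
    v=p[:2]-A;th=np.arctan2(v[1],v[0]);rad=v/np.hypot(*v);tan=np.array([-rad[1],rad[0]])
    y=rot(o["tool_rot"]).as_matrix()[:,1]
    print("r",np.hypot(*v).round(4),"th",np.degrees(th).round(1),"value",round(-th-np.radians(5.7)-.908,3),"z",p[2].round(4),"F rad/tan/z",(f[:2]@rad).round(1),(f[:2]@tan).round(1),f[2].round(1),"tooly-th",np.degrees(np.arctan2(y[1],y[0])-th).round(1),"w",round(o["gripper_width"],3))
    return th
def tab(d,th,step=6.):
    """offsets for turning by d deg (ccw +) from th"""
    n=int(np.ceil(abs(d)/step))
    for a in np.linspace(0,d,n+1)[1:]:
        t=th+np.radians(a);print(round(a,1),np.round(.085*np.array([np.cos(t)-np.cos(th),np.sin(t)-np.sin(th)]),4))
def jaw():
    c=read_camera("top");P=cloud(c);a=np.radians(-5.7);X=np.array([np.cos(a),np.sin(a)]);Y=np.array([-X[1],X[0]])
    L=P[...,:2]-np.array([.584,-.094]);lx=L@X;ly=L@Y;z=P[...,2]
    g=cv2.cvtColor(c["pixels"],cv2.COLOR_BGR2HSV)
    m=(abs(z-.036)<.004)&(g[...,0]>14)&(g[...,0]<30)&(g[...,1]>120)&(abs(ly)<.078)&(lx<.03)
    print("jaw lx pct",np.percentile(lx[m],[3,97]).round(4),m.sum())
E
python3 - <<'E'
from lev import *
from brass import brass
th=lev();jaw();brass();tab(67,th)
E
```

```text
t: 20.75
eef_pos: [0.518, -0.2751, 0.0794]
tool_rot: [0.296, 0.643, 0.295, -0.642]
contact_force: [0.2, 0.8, 4.3]
gripper_width: 0.174
r 0.0838 th -130.1 value 1.263 z 0.0794 F rad/tan/z -0.7 -0.3 4.3 tooly-th 89.5 w 0.174
jaw lx pct [-0.0342 -0.0043] 401
top [ 0.5889 -0.0498  0.0704] 0.0848
top [ 0.5849 -0.0938  0.0699] 0.0855
top [ 0.5793 -0.1383  0.0676] 0.0836
side [ 0.5883 -0.0531  0.0648] 0.0811
side [ 0.5837 -0.0983  0.0638] 0.0815
side [ 0.5763 -0.142   0.0649] 0.0804
5.6 [ 0.0066 -0.005 ]
11.2 [ 0.0136 -0.0094]
16.8 [ 0.0211 -0.013 ]
22.3 [ 0.0288 -0.0159]
27.9 [ 0.0368 -0.0181]
33.5 [ 0.045  -0.0194]
39.1 [ 0.0532 -0.02  ]
44.7 [ 0.0615 -0.0197]
50.2 [ 0.0697 -0.0187]
55.8 [ 0.0778 -0.0168]
61.4 [ 0.0856 -0.0142]
67.0 [ 0.0932 -0.0108]
```

```bash
python3 -m jog '[{"gripper":1,"dx":0,"dy":0,"dz":0.005,"rx":0,"ry":0,"rz":0},{"gripper":1,"dx":0,"dy":0,"dz":0.0105,"rx":0,"ry":0,"rz":0},{"gripper":1,"dx":0,"dy":0,"dz":0.0105,"rx":0,"ry":0,"rz":0}]'
python3 -c "
from lev import *
lev()"
python3 -m jog '[{"gripper":1,"dx":0.0066,"dy":-0.005,"dz":0,"rx":0,"ry":0,"rz":5.6},{"gripper":1,"dx":0.0136,"dy":-0.0094,"dz":0,"rx":0,"ry":0,"rz":11.2},{"gripper":1,"dx":0.0211,"dy":-0.013,"dz":0,"rx":0,"ry":0,"rz":16.8},{"gripper":1,"dx":0.0288,"dy":-0.0159,"dz":0,"rx":0,"ry":0,"rz":22.3},{"gripper":1,"dx":0.0368,"dy":-0.0181,"dz":0,"rx":0,"ry":0,"rz":27.9},{"gripper":1,"dx":0.045,"dy":-0.0194,"dz":0,"rx":0,"ry":0,"rz":33.5},{"gripper":1,"dx":0.0532,"dy":-0.02,"dz":0,"rx":0,"ry":0,"rz":39.1},{"gripper":1,"dx":0.0615,"dy":-0.0197,"dz":0,"rx":0,"ry":0,"rz":44.7},{"gripper":1,"dx":0.0697,"dy":-0.0187,"dz":0,"rx":0,"ry":0,"rz":50.2},{"gripper":1,"dx":0.0778,"dy":-0.0168,"dz":0,"rx":0,"ry":0,"rz":55.8}]'
python3 -m jog '[{"gripper":1,"dx":0.0078,"dy":0.0026,"dz":0,"rx":0,"ry":0,"rz":5.6},{"gripper":1,"dx":0.0154,"dy":0.006,"dz":0,"rx":0,"ry":0,"rz":11.2},{"gripper":1,"dx":0.0154,"dy":0.006,"dz":0,"rx":0,"ry":0,"rz":11.2}]'
python3 -c "
from lev import *
lev();jaw()"
python3 -m jog '[{"gripper":1,"dx":0,"dy":0,"dz":-0.005,"rx":0,"ry":0,"rz":0},{"gripper":1,"dx":0,"dy":0,"dz":-0.0105,"rx":0,"ry":0,"rz":0},{"gripper":1,"dx":0,"dy":0,"dz":-0.0105,"rx":0,"ry":0,"rz":0},{"gripper":1,"dx":0,"dy":0,"dz":-0.0105,"rx":0,"ry":0,"rz":0}]'
python3 -c "
from lev import *
th=lev();tab(-67,th,6.8)"
```

```text
t: 21.2
eef_pos: [0.5181, -0.2745, 0.0894]
tool_rot: [0.295, 0.642, 0.297, -0.642]
contact_force: [4.1, 2.6, -5.5]
gripper_width: 0.17
r 0.0833 th -130.3 value 1.267 z 0.0894 F rad/tan/z -4.7 1.5 -5.5 tooly-th 89.8 w 0.17
t: 22.2
eef_pos: [0.5953, -0.2922, 0.0887]
tool_rot: [0.562, 0.428, 0.563, -0.429]
contact_force: [2.7, 1.1, -5.1]
gripper_width: 0.172
t: 22.5
eef_pos: [0.6114, -0.2862, 0.0888]
tool_rot: [0.601, 0.372, 0.601, -0.372]
contact_force: [2.2, -0.9, -6.1]
gripper_width: 0.171
r 0.0849 th -62.4 value 0.081 z 0.0888 F rad/tan/z 1.8 1.5 -6.1 tooly-th 88.9 w 0.171
jaw lx pct [-0.0339 -0.0052] 413
t: 22.95
eef_pos: [0.6117, -0.2876, 0.0805]
tool_rot: [0.602, 0.373, 0.6, -0.373]
contact_force: [2.4, 0.3, 5.4]
gripper_width: 0.173
r 0.0863 th -62.6 value 0.085 z 0.0805 F rad/tan/z 0.8 2.3 5.4 tooly-th 88.9 w 0.173
-6.7 [-0.0091 -0.0041]
-13.4 [-0.0186 -0.007 ]
-20.1 [-0.0283 -0.0089]
-26.8 [-0.0382 -0.0095]
-33.5 [-0.0481 -0.0091]
-40.2 [-0.0579 -0.0074]
-46.9 [-0.0675 -0.0047]
-53.6 [-0.0766 -0.0008]
-60.3 [-0.0853  0.0041]
-67.0 [-0.0933  0.0099]
```

```bash
python3 -m jog '[{"gripper":1,"dx":-0.0091,"dy":-0.0041,"dz":-0.001,"rx":0,"ry":0,"rz":-6.7},{"gripper":1,"dx":-0.0186,"dy":-0.007,"dz":-0.001,"rx":0,"ry":0,"rz":-13.4},{"gripper":1,"dx":-0.0283,"dy":-0.0089,"dz":-0.001,"rx":0,"ry":0,"rz":-20.1},{"gripper":1,"dx":-0.0382,"dy":-0.0095,"dz":-0.001,"rx":0,"ry":0,"rz":-26.8},{"gripper":1,"dx":-0.0481,"dy":-0.0091,"dz":-0.001,"rx":0,"ry":0,"rz":-33.5},{"gripper":1,"dx":-0.0579,"dy":-0.0074,"dz":-0.001,"rx":0,"ry":0,"rz":-40.2},{"gripper":1,"dx":-0.0675,"dy":-0.0047,"dz":-0.001,"rx":0,"ry":0,"rz":-46.9},{"gripper":1,"dx":-0.0766,"dy":-0.0008,"dz":-0.001,"rx":0,"ry":0,"rz":-53.6},{"gripper":1,"dx":-0.0853,"dy":0.0041,"dz":-0.001,"rx":0,"ry":0,"rz":-60.3},{"gripper":1,"dx":-0.0933,"dy":0.0099,"dz":-0.001,"rx":0,"ry":0,"rz":-67}]'
python3 -m jog '[{"gripper":1,"dx":0,"dy":0,"dz":0,"rx":0,"ry":0,"rz":0},{"gripper":1,"dx":0,"dy":0,"dz":0,"rx":0,"ry":0,"rz":0}]'
python3 - <<'E'
from lev import *
from brass import brass
th=lev();jaw();brass()
c=read_camera("side");cv2.imwrite("pics/s2.png",cv2.resize(c["pixels"][200:320,250:410],(720,540),interpolation=cv2.INTER_CUBIC))
E
```

```text
t: 23.95
eef_pos: [0.518, -0.2763, 0.0794]
tool_rot: [0.294, 0.644, 0.294, -0.642]
contact_force: [2.2, 3.9, 7.7]
gripper_width: 0.176
t: 24.15
eef_pos: [0.5177, -0.2757, 0.0784]
tool_rot: [0.296, 0.642, 0.296, -0.642]
contact_force: [0.5, 4.9, 3.5]
gripper_width: 0.166
r 0.0845 th -130.0 value 1.262 z 0.0784 F rad/tan/z -4.1 -2.8 3.5 tooly-th 89.5 w 0.166
jaw lx pct [-0.0285 -0.0056] 415
top [ 0.5889 -0.0495  0.0682] 0.0832
top [ 0.5845 -0.0941  0.0688] 0.0854
top [ 0.5791 -0.1385  0.0685] 0.0827
side [ 0.5885 -0.0533  0.0651] 0.0805
side [ 0.5836 -0.0977  0.0648] 0.0805
side [ 0.5764 -0.1421  0.0648] 0.0803
```

View pics/s2.png

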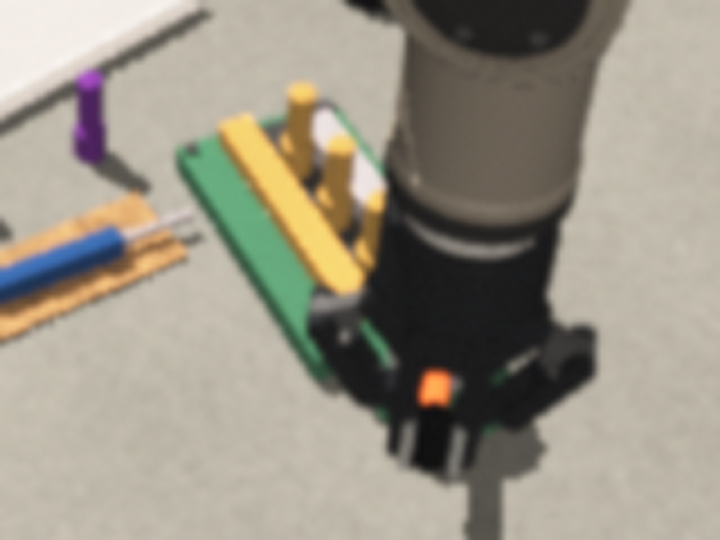

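```bash
python3 -m jog '[{"gripper":1,"dx":0,"dy":0,"dz":0.005,"rx":0,"ry":0,"rz":0},{"gripper":1,"dx":0,"dy":0,"dz":0.0105,"rx":0,"ry":0,"rz":0},{"gripper":1,"dx":0,"dy":0,"dz":0.0115,"rx":0,"ry":0,"rz":0}]'
python3 -m jog '[{"gripper":1,"dx":0.0066,"dy":-0.005,"dz":0,"rx":0,"ry":0,"rz":5.6},{"gripper":1,"dx":0.0136,"dy":-0.0094,"dz":0,"rx":0,"ry":0,"rz":11.2},{"gripper":1,"dx":0.0211,"dy":-0.013,"dz":0,"rx":0,"ry":0,"rz":16.8},{"gripper":1,"dx":0.0288,"dy":-0.0159,"dz":0,"rx":0,"ry":0,"rz":22.3},{"gripper":1,"dx":0.0368,"dy":-0.0181,"dz":0,"rx":0,"ry":0,"rz":27.9},{"gripper":1,"dx":0.045,"dy":-0.0194,"dz":0,"rx":0,"ry":0,"rz":33.5},{"gripper":1,"dx":0.0532,"dy":-0.02,"dz":0,"rx":0,"ry":0,"rz":39.1},{"gripper":1,"dx":0.0615,"dy":-0.0197,"dz":0,"rx":0,"ry":0,"rz":44.7},{"gripper":1,"dx":0.0697,"dy":-0.0187,"dz":0,"rx":0,"ry":0,"rz":50.2},{"gripper":1,"dx":0.0778,"dy":-0.0168,"dz":0,"rx":0,"ry":0,"rz":55.8}]'
python3 -m jog '[{"gripper":1,"dx":0.0078,"dy":0.0026,"dz":0,"rx":0,"ry":0,"rz":5.6},{"gripper":1,"dx":0.0154,"dy":0.006,"dz":0,"rx":0,"ry":0,"rz":11.2},{"gripper":1,"dx":0.0154,"dy":0.006,"dz":0,"rx":0,"ry":0,"rz":11.2}]'
python3 -c "
from lev import *
lev();jaw()"
python3 -m jog '[{"gripper":1,"dx":0,"dy":0,"dz":-0.005,"rx":0,"ry":0,"rz":0},{"gripper":1,"dx":0,"dy":0,"dz":-0.0105,"rx":0,"ry":0,"rz":0},{"gripper":1,"dx":0,"dy":0,"dz":-0.012,"rx":0,"ry":0,"rz":0},{"gripper":1,"dx":0,"dy":0,"dz":-0.012,"rx":0,"ry":0,"rz":0}]'
python3 -c "
from lev import *
lev()"
python3 -m jog '[{"gripper":1,"dx":-0.0091,"dy":-0.0041,"dz":0,"rx":0,"ry":0,"rz":-6.7},{"gripper":1,"dx":-0.0186,"dy":-0.007,"dz":0,"rx":0,"ry":0,"rz":-13.4},{"gripper":1,"dx":-0.0283,"dy":-0.0089,"dz":0,"rx":0,"ry":0,"rz":-20.1},{"gripper":1,"dx":-0.0382,"dy":-0.0095,"dz":0,"rx":0,"ry":0,"rz":-26.8},{"gripper":1,"dx":-0.0481,"dy":-0.0091,"dz":0,"rx":0,"ry":0,"rz":-33.5},{"gripper":1,"dx":-0.0579,"dy":-0.0074,"dz":0,"rx":0,"ry":0,"rz":-40.2}]'
python3 -c "
from lev import *
th=lev();tab(-24,th,4);jaw()"
```

```text
t: 24.65
eef_pos: [0.518, -0.2754, 0.089]
tool_rot: [0.295, 0.642, 0.296, -0.642]
contact_force: [4.7, 5.2, -6.7]
gripper_width: 0.176
t: 25.65
eef_pos: [0.5953, -0.2931, 0.0882]
tool_rot: [0.562, 0.429, 0.563, -0.429]
contact_force: [2.2, 3.7, -5.7]
gripper_width: 0.174
t: 25.95
eef_pos: [0.6115, -0.287, 0.0883]
tool_rot: [0.602, 0.372, 0.601, -0.372]
contact_force: [3.0, 1.7, -6.1]
gripper_width: 0.174
r 0.0857 th -62.5 value 0.084 z 0.0883 F rad/tan/z -0.1 3.4 -6.1 tooly-th 89.1 w 0.174
jaw lx pct [-0.0283 -0.0057] 406
t: 26.4
eef_pos: [0.6114, -0.2882, 0.0786]
tool_rot: [0.602, 0.373, 0.6, -0.373]
contact_force: [3.4, 1.9, 2.8]
gripper_width: 0.175
r 0.0867 th -63.0 value 0.092 z 0.0786 F rad/tan/z -0.1 3.9 2.8 tooly-th 89.3 w 0.175
t: 27.0
eef_pos: [0.5527, -0.2943, 0.0781]
tool_rot: [0.435, 0.558, 0.435, -0.557]
contact_force: [2.7, 6.0, 3.8]
gripper_width: 0.174
r 0.0855 th -103.0 value 0.791 z 0.0781 F rad/tan/z -6.4 1.2 3.8 tooly-th 89.0 w 0.174
-4.0 [-0.0057  0.0015]
-8.0 [-0.0113  0.0035]
-12.0 [-0.0168  0.0058]
-16.0 [-0.0221  0.0085]
-20.0 [-0.0272  0.0115]
-24.0 [-0.032  0.015]
jaw lx pct [-0.0254 -0.0044] 396
```

```bash
python3 -m jog '[{"gripper":1,"dx":-0.0057,"dy":0.0015,"dz":0,"rx":0,"ry":0,"rz":-4},{"gripper":1,"dx":-0.0113,"dy":0.0035,"dz":0,"rx":0,"ry":0,"rz":-8},{"gripper":1,"dx":-0.0168,"dy":0.0058,"dz":0,"rx":0,"ry":0,"rz":-12}]'
python3 -c "
from lev import *
lev()"
python3 -m jog '[{"gripper":1,"dx":-0.0053,"dy":0.0027,"dz":0,"rx":0,"ry":0,"rz":-4},{"gripper":1,"dx":-0.0104,"dy":0.0057,"dz":0,"rx":0,"ry":0,"rz":-8},{"gripper":1,"dx":-0.0104,"dy":0.0057,"dz":0,"rx":0,"ry":0,"rz":-8}]'
python3 -c "
from lev import *
lev()"
python3 -m jog '[{"gripper":1,"dx":-0.0048,"dy":0.0035,"dz":0,"rx":0,"ry":0,"rz":-4},{"gripper":1,"dx":-0.0048,"dy":0.0035,"dz":0,"rx":0,"ry":0,"rz":-4},{"gripper":1,"dx":-0.0048,"dy":0.0035,"dz":0,"rx":0,"ry":0,"rz":-4}]'
python3 -c "
from lev import *
from brass import brass
th=lev();jaw();brass()"
```

```text
t: 27.35
eef_pos: [0.5361, -0.2884, 0.0781]
tool_rot: [0.375, 0.6, 0.375, -0.599]
contact_force: [1.6, 5.4, 5.1]
gripper_width: 0.174
r 0.0853 th -114.9 value 0.997 z 0.0781 F rad/tan/z -5.6 -0.8 5.1 tooly-th 89.0 w 0.174
t: 27.65
eef_pos: [0.5254, -0.2823, 0.078]
tool_rot: [0.332, 0.624, 0.333, -0.624]
contact_force: [2.0, 4.9, 5.3]
gripper_width: 0.175
r 0.0852 th -123.2 value 1.142 z 0.078 F rad/tan/z -5.2 -1.0 5.3 tooly-th 89.3 w 0.175
t: 27.95
eef_pos: [0.5209, -0.279, 0.078]
tool_rot: [0.311, 0.635, 0.312, -0.635]
contact_force: [2.2, 5.8, 4.7]
gripper_width: 0.169
r 0.0851 th -126.9 value 1.208 z 0.078 F rad/tan/z -6.0 -1.8 4.7 tooly-th 89.2 w 0.169
jaw lx pct [-0.0234 -0.0024] 410
top [ 0.5916 -0.0497  0.0718] 0.0845
top [ 0.5875 -0.0947  0.069 ] 0.0852
top [ 0.5835 -0.1395  0.0724] 0.0831
side [ 0.591  -0.0533  0.0649] 0.0812
side [ 0.5862 -0.0981  0.0646] 0.0809
side [ 0.5813 -0.1429  0.0662] 0.0821
```

```bash
python3 -m jog '[{"gripper":1,"dx":0,"dy":0,"dz":0.005,"rx":0,"ry":0,"rz":0},{"gripper":1,"dx":0,"dy":0,"dz":0.0105,"rx":0,"ry":0,"rz":0},{"gripper":1,"dx":0,"dy":0,"dz":0.0115,"rx":0,"ry":0,"rz":0}]'
python3 -c "
from lev import *
th=np.radians(-126.7);lev();tab(44.7,th,7.5);print();tab(-44.7,th+np.radians(44.7),7.5)"
```

```text
t: 28.4
eef_pos: [0.5211, -0.2785, 0.0888]
tool_rot: [0.311, 0.635, 0.312, -0.635]
contact_force: [4.9, 4.8, -5.3]
gripper_width: 0.173
r 0.0845 th -127.0 value 1.21 z 0.0888 F rad/tan/z -6.8 1.0 -5.3 tooly-th 89.3 w 0.173
7.4 [ 0.0093 -0.006 ]
14.9 [ 0.0192 -0.0108]
22.4 [ 0.0297 -0.0142]
29.8 [ 0.0406 -0.0162]
37.2 [ 0.0516 -0.0168]
44.7 [ 0.0626 -0.016 ]

-7.4 [-0.011  -0.0008]
-14.9 [-0.022  -0.0002]
-22.4 [-0.0329  0.0018]
-29.8 [-0.0434  0.0053]
-37.2 [-0.0534  0.01  ]
-44.7 [-0.0626  0.016 ]
```

```bash
python3 -m jog '[{"gripper":1,"dx":0.0093,"dy":-0.006,"dz":0,"rx":0,"ry":0,"rz":7.4},{"gripper":1,"dx":0.0192,"dy":-0.0108,"dz":0,"rx":0,"ry":0,"rz":14.9},{"gripper":1,"dx":0.0297,"dy":-0.0142,"dz":0,"rx":0,"ry":0,"rz":22.4},{"gripper":1,"dx":0.0406,"dy":-0.0162,"dz":0,"rx":0,"ry":0,"rz":29.8},{"gripper":1,"dx":0.0516,"dy":-0.0168,"dz":0,"rx":0,"ry":0,"rz":37.2},{"gripper":1,"dx":0.0626,"dy":-0.016,"dz":0,"rx":0,"ry":0,"rz":44.7},{"gripper":1,"dx":0.0626,"dy":-0.016,"dz":0,"rx":0,"ry":0,"rz":44.7},{"gripper":1,"dx":0.0626,"dy":-0.016,"dz":-0.006,"rx":0,"ry":0,"rz":44.7},{"gripper":1,"dx":0.0626,"dy":-0.016,"dz":-0.0115,"rx":0,"ry":0,"rz":44.7},{"gripper":1,"dx":0.0626,"dy":-0.016,"dz":-0.0115,"rx":0,"ry":0,"rz":44.7}]'
python3 -c "
from lev import *
lev()"
python3 -m jog '[{"gripper":1,"dx":-0.0055,"dy":-0.0005,"dz":0,"rx":0,"ry":0,"rz":-3.7},{"gripper":1,"dx":-0.011,"dy":-0.0008,"dz":0,"rx":0,"ry":0,"rz":-7.4},{"gripper":1,"dx":-0.011,"dy":-0.0008,"dz":0,"rx":0,"ry":0,"rz":-7.4}]'
python3 -c "
from lev import *
lev()"
```

```text
t: 29.4
eef_pos: [0.5838, -0.2969, 0.0783]
tool_rot: [0.53, 0.47, 0.528, -0.469]
contact_force: [3.6, 3.1, 5.1]
gripper_width: 0.174
r 0.0867 th -82.2 value 0.426 z 0.0783 F rad/tan/z -2.6 4.0 5.1 tooly-th 89.0 w 0.174
t: 29.7
eef_pos: [0.5723, -0.2974, 0.0783]
tool_rot: [0.498, 0.503, 0.497, -0.503]
contact_force: [2.0, 1.9, 4.9]
gripper_width: 0.172
r 0.0864 th -89.8 value 0.559 z 0.0783 F rad/tan/z -1.9 2.0 4.9 tooly-th 89.2 w 0.172
```

```bash
for i in 1; do python3 -m jog '[{"gripper":1,"dx":-0.0055,"dy":0.0002,"dz":0,"rx":0,"ry":0,"rz":-3.7},{"gripper":1,"dx":-0.011,"dy":0.0006,"dz":0,"rx":0,"ry":0,"rz":-7.4},{"gripper":1,"dx":-0.011,"dy":0.0006,"dz":0,"rx":0,"ry":0,"rz":-7.4}]'; done
python3 -c "
from lev import *
lev()"
python3 -m jog '[{"gripper":1,"dx":-0.0055,"dy":0.0009,"dz":0,"rx":0,"ry":0,"rz":-3.7},{"gripper":1,"dx":-0.0109,"dy":0.002,"dz":0,"rx":0,"ry":0,"rz":-7.4},{"gripper":1,"dx":-0.0109,"dy":0.002,"dz":0,"rx":0,"ry":0,"rz":-7.4}]'
python3 -c "
from lev import *
th=lev();jaw()
tab(-15,th,5)"
```

```text
t: 30.0
eef_pos: [0.562, -0.2966, 0.0783]
tool_rot: [0.465, 0.533, 0.464, -0.533]
contact_force: [4.1, 3.5, 4.7]
gripper_width: 0.173
r 0.0862 th -96.7 value 0.68 z 0.0783 F rad/tan/z -3.9 3.6 4.7 tooly-th 88.8 w 0.173
t: 30.3
eef_pos: [0.5517, -0.2946, 0.0783]
tool_rot: [0.43, 0.562, 0.428, -0.561]
contact_force: [4.9, 1.4, 4.0]
gripper_width: 0.172
r 0.0861 th -103.6 value 0.801 z 0.0783 F rad/tan/z -2.6 4.5 4.0 tooly-th 88.4 w 0.172
jaw lx pct [-0.0222 -0.0007] 413
-5.0 [-0.0071  0.0021]
-10.0 [-0.014   0.0047]
-15.0 [-0.0207  0.008 ]
```

```bash
python3 -m jog '[{"gripper":1,"dx":-0.0071,"dy":0.0021,"dz":0,"rx":0,"ry":0,"rz":-5},{"gripper":1,"dx":-0.0071,"dy":0.0021,"dz":0,"rx":0,"ry":0,"rz":-5}]'
python3 -c "
from lev import *
lev()"
python3 -m jog '[{"gripper":1,"dx":-0.0069,"dy":0.0026,"dz":0,"rx":0,"ry":0,"rz":-5},{"gripper":1,"dx":-0.0069,"dy":0.0026,"dz":0,"rx":0,"ry":0,"rz":-5}]'
python3 -c "
from lev import *
from brass import brass
th=lev();jaw();brass();print(get_obs()['torque'])"
```

```text
t: 30.55
eef_pos: [0.5448, -0.2925, 0.0783]
tool_rot: [0.406, 0.58, 0.404, -0.579]
contact_force: [6.2, 1.3, 4.0]
gripper_width: 0.17
r 0.0859 th -108.4 value 0.885 z 0.0783 F rad/tan/z -3.2 5.5 4.0 tooly-th 88.2 w 0.17
t: 30.75
eef_pos: [0.5396, -0.2901, 0.0786]
tool_rot: [0.381, 0.598, 0.377, -0.596]
contact_force: [10.4, -0.2, 2.1]
gripper_width: 0.17
r 0.0854 th -112.3 value 0.952 z 0.0786 F rad/tan/z -3.7 9.8 2.1 tooly-th 87.1 w 0.17
jaw lx pct [-0.0219 -0.0015] 406
top [ 0.5926 -0.0499  0.071 ] 0.0865
top [ 0.5884 -0.0941  0.0708] 0.0851
top [ 0.5839 -0.1393  0.0687] 0.0844
side [ 0.5921 -0.0534  0.0647] 0.0798
side [ 0.5871 -0.0984  0.0656] 0.0799
side [ 0.5828 -0.1436  0.0637] 0.0817
[ 0.03916738 -1.96453052  0.09978009]
```

```bash
python3 -m jog '[{"gripper":1,"dx":-0.004,"dy":0.0016,"dz":0,"rx":0,"ry":0,"rz":-2},{"gripper":1,"dx":-0.004,"dy":0.0016,"dz":0,"rx":0,"ry":0,"rz":-2},{"gripper":1,"dx":-0.004,"dy":0.0016,"dz":0,"rx":0,"ry":0,"rz":-2}]'
python3 -c "
from lev import *
lev()"
```

```text
t: 31.2
eef_pos: [0.5368, -0.2888, 0.0788]
tool_rot: [0.372, 0.604, 0.367, -0.602]
contact_force: [11.4, 0.4, 0.3]
gripper_width: 0.175
r 0.0854 th -114.3 value 0.988 z 0.0788 F rad/tan/z -5.0 10.2 0.3 tooly-th 87.3 w 0.175
```

```bash
python3 -m jog '[{"gripper":1,"dx":0.002,"dy":-0.001,"dz":0.003,"rx":0,"ry":0,"rz":1},{"gripper":1,"dx":0.002,"dy":-0.001,"dz":0.008,"rx":0,"ry":0,"rz":1},{"gripper":1,"dx":0.002,"dy":-0.001,"dz":0.0115,"rx":0,"ry":0,"rz":1},{"gripper":1,"dx":0.002,"dy":-0.001,"dz":0.0115,"rx":0,"ry":0,"rz":1}]'
python3 -c "
from lev import *
th=lev();t2=np.radians(-114.3+45);print('go total',(np.array([.572,-.211])+.085*np.array([np.cos(t2),np.sin(t2)])-get_obs()['eef_pos'][:2]).round(4));tab(45,np.radians(-114.3),7.5)"
```

```text
t: 31.6
eef_pos: [0.537, -0.2865, 0.0869]
tool_rot: [0.375, 0.6, 0.375, -0.599]
contact_force: [14.0, 2.0, -19.7]
gripper_width: 0.177
r 0.0832 th -114.9 value 0.998 z 0.0869 F rad/tan/z -7.7 11.8 -19.7 tooly-th 89.0 w 0.177
go total [ 0.0651 -0.0041]
7.5 [ 0.0104 -0.0039]
15.0 [ 0.0212 -0.0064]
22.5 [ 0.0323 -0.0075]
30.0 [ 0.0434 -0.0071]
37.5 [ 0.0544 -0.0053]
45.0 [ 0.065 -0.002]
```

```bash
python3 -m jog '[{"gripper":1,"dx":0.001,"dy":-0.0005,"dz":0,"rx":0,"ry":0,"rz":0},{"gripper":1,"dx":0.002,"dy":-0.001,"dz":0,"rx":0,"ry":0,"rz":0},{"gripper":1,"dx":0.002,"dy":-0.001,"dz":0,"rx":0,"ry":0,"rz":0}]'
python3 - <<'E'
from lev import *
lev()
c=read_camera("side");cv2.imwrite("pics/s3.png",cv2.resize(c["pixels"][230:330,290:420],(780,600),interpolation=cv2.INTER_CUBIC))
E
```

```text
t: 31.9
eef_pos: [0.5378, -0.2871, 0.0865]
tool_rot: [0.374, 0.6, 0.376, -0.599]
contact_force: [11.2, 2.9, -16.6]
gripper_width: 0.173
r 0.0834 th -114.2 value 0.986 z 0.0865 F rad/tan/z -7.3 9.0 -16.6 tooly-th 88.3 w 0.173
```

View pics/s3.png

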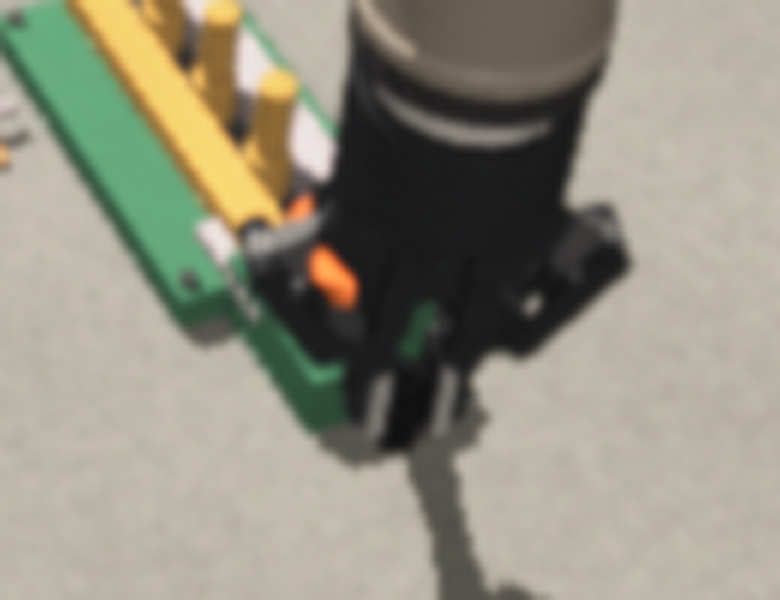

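```bash
python3 -m jog '[{"gripper":1,"dx":0.0014,"dy":-0.0006,"dz":0,"rx":0,"ry":0,"rz":1},{"gripper":1,"dx":0.0028,"dy":-0.0012,"dz":0,"rx":0,"ry":0,"rz":2},{"gripper":1,"dx":0.0028,"dy":-0.0012,"dz":0,"rx":0,"ry":0,"rz":2}]'
python3 -c "
from lev import *
lev()"
python3 -m jog '[{"gripper":1,"dx":0.001,"dy":-0.0005,"dz":0,"rx":0,"ry":0,"rz":0},{"gripper":1,"dx":0.002,"dy":-0.001,"dz":0,"rx":0,"ry":0,"rz":1},{"gripper":1,"dx":0.002,"dy":-0.001,"dz":0,"rx":0,"ry":0,"rz":1}]'
python3 -c "
from lev import *
lev();jaw()"
```

```text
t: 32.25
eef_pos: [0.5403, -0.2882, 0.0865]
tool_rot: [0.385, 0.593, 0.386, -0.593]
contact_force: [10.0, 3.8, -17.5]
gripper_width: 0.172
r 0.0835 th -112.3 value 0.953 z 0.0865 F rad/tan/z -7.3 7.8 -17.5 tooly-th 88.4 w 0.172
t: 32.55
eef_pos: [0.5419, -0.289, 0.0863]
tool_rot: [-0.389, -0.589, -0.392, 0.59]
contact_force: [9.7, 4.1, -15.9]
gripper_width: 0.169
r 0.0836 th -111.1 value 0.932 z 0.0863 F rad/tan/z -7.3 7.6 -15.9 tooly-th 88.2 w 0.169
jaw lx pct [-0.022  -0.0005] 409
```

```bash
cat > hub.py <<'E'
from lev import *
def hub():
  for n in ["wrist","top"]:
    c=read_camera(n);P=cloud(c);g=cv2.cvtColor(c["pixels"],cv2.COLOR_BGR2HSV)
    d=np.hypot(P[...,0]-.572,P[...,1]+.211)
    m=(g[...,0]>3)&(g[...,0]<20)&(g[...,1]>150)&(d<.03)&(P[...,2]>.05)
    p=(g[...,1]<80)&(d<.012)&(P[...,2]>.07)
    z=P[...,2]
    print(n,"hub n",m.sum(),"z",np.percentile(z[m],[20,50,80]).round(4) if m.any() else 0,"pin",p.sum(),np.percentile(z[p],[50,90]).round(4) if p.any() else 0)
    cv2.imwrite(f"pics/hub_{n}.png",c["pixels"])
E
python3 -c "
from hub import *
hub();print(get_obs()['torque'])"
```

```text
wrist hub n 4435 z [0.0661 0.0668 0.0674] pin 856 [0.0882 0.0892]
top hub n 255 z [0.0646 0.0666 0.0683] pin 19 [0.086  0.0909]
[ 0.7235181  -1.97024101  0.12073556]
```

View pics/hub_wrist.png

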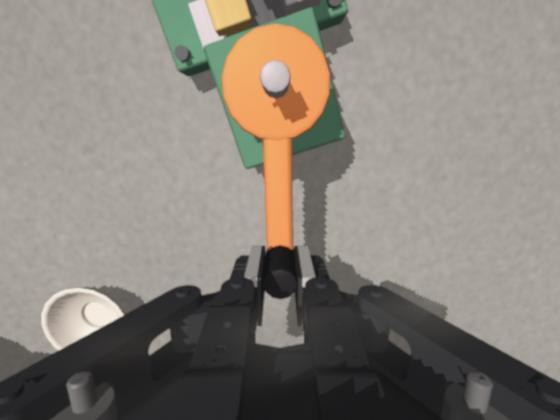

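```bash
python3 -m jog '[{"gripper":0.6,"dx":0,"dy":0,"dz":0,"rx":0,"ry":0,"rz":0},{"gripper":0.6,"dx":0,"dy":0,"dz":0,"rx":0,"ry":0,"rz":0},{"gripper":0.6,"dx":0,"dy":0,"dz":0,"rx":0,"ry":0,"rz":0},{"gripper":0.6,"dx":0,"dy":0,"dz":0,"rx":0,"ry":0,"rz":0}]'
python3 -c "
from hub import *
lev();hub();jaw()
c=read_camera('wrist');P=cloud(c)
m=(c['pixels'].max(-1)<70)&(P[...,2]>.085)&(P[...,2]<.12)&(np.hypot(P[...,0]-.54,P[...,1]+.288)<.02)
Q=P[m];print(len(Q),cv2.minEnclosingCircle(Q[:,:2].astype(np.float32)) if len(Q) else 0, np.median(Q[:,2]))
cv2.imwrite('pics/w3.png',c['pixels'])
"
```

```text
t: 33.1
eef_pos: [0.5417, -0.2925, 0.089]
tool_rot: [0.39, 0.59, 0.389, -0.59]
contact_force: [5.1, -0.7, -2.3]
gripper_width: 0.397
r 0.0869 th -110.4 value 0.919 z 0.089 F rad/tan/z -1.1 5.0 -2.3 tooly-th 87.2 w 0.397
wrist hub n 4253 z [0.0655 0.0662 0.0668] pin 860 [0.0882 0.0892]
top hub n 258 z [0.0638 0.0656 0.0675] pin 21 [0.0872 0.0898]
jaw lx pct [-0.0222 -0.0023] 396
1719 ((0.5400568842887878, -0.28777292370796204), 0.019941668957471848) 0.09342970986861512
```

View pics/w3.png

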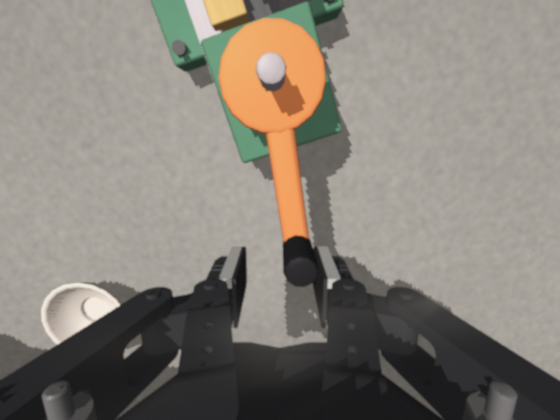

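```bash
python3 -m jog '[{"gripper":0.6,"dx":0.0005,"dy":0.0015,"dz":-0.006,"rx":0,"ry":0,"rz":0},{"gripper":0.6,"dx":0.0005,"dy":0.0015,"dz":-0.011,"rx":0,"ry":0,"rz":0},{"gripper":0.6,"dx":0.0005,"dy":0.0015,"dz":-0.011,"rx":0,"ry":0,"rz":0},{"gripper":1,"dx":0.0005,"dy":0.0015,"dz":-0.011,"rx":0,"ry":0,"rz":0},{"gripper":1,"dx":0.0005,"dy":0.0015,"dz":-0.011,"rx":0,"ry":0,"rz":0},{"gripper":1,"dx":0.0005,"dy":0.0015,"dz":-0.011,"rx":0,"ry":0,"rz":0},{"gripper":1,"dx":0.0005,"dy":0.0015,"dz":-0.011,"rx":0,"ry":0,"rz":0}]' 110
python3 -c "
from hub import *
th=lev();hub();jaw();tab(-8,th,2)"
```

```text
t: 34.0
eef_pos: [0.5445, -0.294, 0.0796]
tool_rot: [0.392, 0.591, 0.385, -0.59]
contact_force: [9.1, -7.2, 2.9]
gripper_width: 0.156
r 0.0874 th -108.3 value 0.883 z 0.0796 F rad/tan/z 4.0 10.9 2.9 tooly-th 85.0 w 0.156
wrist hub n 4344 z [0.0655 0.0662 0.0668] pin 1042 [0.0882 0.0891]
top hub n 258 z [0.0634 0.0656 0.0674] pin 21 [0.0872 0.0892]
jaw lx pct [-0.0223 -0.0008] 400
-2.0 [-0.0028  0.001 ]
-4.0 [-0.0056  0.0021]
-6.0 [-0.0083  0.0032]
-8.0 [-0.011   0.0045]
```

```bash
python3 -m jog '[{"gripper":1,"dx":-0.0028,"dy":0.001,"dz":0,"rx":0,"ry":0,"rz":-1},{"gripper":1,"dx":-0.0056,"dy":0.0021,"dz":0,"rx":0,"ry":0,"rz":-2},{"gripper":1,"dx":-0.0083,"dy":0.0032,"dz":0,"rx":0,"ry":0,"rz":-4},{"gripper":1,"dx":-0.0083,"dy":0.0032,"dz":0,"rx":0,"ry":0,"rz":-4}]'
python3 -c "
from hub import *
th=lev();jaw();print(get_obs()['torque'])"
python3 -m jog '[{"gripper":1,"dx":0,"dy":0,"dz":0.004,"rx":0,"ry":0,"rz":0},{"gripper":1,"dx":0,"dy":0,"dz":0.008,"rx":0,"ry":0,"rz":0},{"gripper":1,"dx":0,"dy":0,"dz":0.0115,"rx":0,"ry":0,"rz":0},{"gripper":1,"dx":0,"dy":0,"dz":0.0115,"rx":0,"ry":0,"rz":0}]'
python3 -c "
from hub import *
th=lev();hub();jaw()"
```

```text
t: 34.55
eef_pos: [0.5375, -0.2911, 0.0799]
tool_rot: [0.371, 0.606, 0.363, -0.603]
contact_force: [12.5, -8.2, -0.3]
gripper_width: 0.157
r 0.0872 th -113.3 value 0.969 z 0.0799 F rad/tan/z 2.6 14.8 -0.3 tooly-th 85.9 w 0.157
jaw lx pct [-0.0221 -0.0019] 398
[-1.81664628 -2.62430837 -0.33076035]
t: 35.0
eef_pos: [0.5357, -0.2862, 0.0875]
tool_rot: [0.369, 0.604, 0.368, -0.603]
contact_force: [14.1, -2.7, -21.1]
gripper_width: 0.15
r 0.0835 th -115.8 value 1.014 z 0.0875 F rad/tan/z -3.7 13.8 -21.1 tooly-th 88.6 w 0.15
wrist hub n 4402 z [0.0658 0.0664 0.0671] pin 836 [0.0882 0.0892]
top hub n 254 z [0.0644 0.066  0.0677] pin 21 [0.0871 0.0887]
jaw lx pct [-0.0219 -0.0016] 402
```

```bash
python3 -m jog '[{"gripper":1,"dx":0.002,"dy":-0.001,"dz":0.002,"rx":0,"ry":0,"rz":1},{"gripper":1,"dx":0.003,"dy":-0.0015,"dz":0.004,"rx":0,"ry":0,"rz":2},{"gripper":1,"dx":0.003,"dy":-0.0015,"dz":0.004,"rx":0,"ry":0,"rz":2}]' 120
python3 -c "
from hub import *
th=lev();hub();c=read_camera('side');cv2.imwrite('pics/s4.png',cv2.resize(c['pixels'][230:330,290:420],(780,600),interpolation=cv2.INTER_CUBIC))
print(rot(get_obs()['tool_rot']).as_matrix().round(3))"
```

```text
t: 35.45
eef_pos: [0.5373, -0.2866, 0.0896]
tool_rot: [-0.379, -0.596, -0.38, 0.597]
contact_force: [13.6, -2.0, -27.7]
gripper_width: 0.152
r 0.0832 th -114.7 value 0.994 z 0.0896 F rad/tan/z -3.9 13.2 -27.7 tooly-th 89.6 w 0.152
wrist hub n 4556 z [0.0669 0.0676 0.0682] pin 792 [0.0882 0.0892]
top hub n 257 z [0.0655 0.0674 0.0692] pin 20 [0.0869 0.0897]
[[-0.002  0.904 -0.427]
 [ 0.    -0.427 -0.904]
 [-1.    -0.002  0.   ]]
```

View pics/hub_wrist.png

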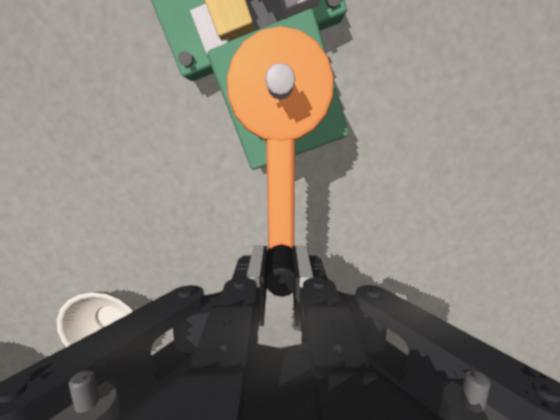

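```bash
python3 -m jog '[{"gripper":1,"dx":0.002,"dy":-0.001,"dz":0.001,"rx":0,"ry":0,"rz":1},{"gripper":1,"dx":0.004,"dy":-0.002,"dz":0.002,"rx":0,"ry":0,"rz":3},{"gripper":1,"dx":0.004,"dy":-0.002,"dz":0.002,"rx":0,"ry":0,"rz":3},{"gripper":1,"dx":0.004,"dy":-0.002,"dz":0.002,"rx":0,"ry":0,"rz":3}]' 120
python3 -c "
from hub import *
th=lev();hub();jaw();print(get_obs()['torque'])"
```

```text
t: 36.0
eef_pos: [0.5405, -0.2897, 0.0942]
tool_rot: [0.393, 0.587, 0.394, -0.587]
contact_force: [5.8, -0.1, -6.4]
gripper_width: 0.148
r 0.0847 th -111.8 value 0.944 z 0.0942 F rad/tan/z -2.1 5.5 -6.4 tooly-th 89.5 w 0.148
wrist hub n 4923 z [0.0754 0.076  0.0767] pin 719 [0.0883 0.0892]
top hub n 269 z [0.0737 0.0757 0.0773] pin 20 [0.0869 0.0897]
jaw lx pct [-0.0227 -0.    ] 390
[ 0.34210737 -1.42113749 -0.56288968]
```

```bash
python3 -c "
from lev import *
tab(43.2,np.radians(-111.8),7.3)"
```

```text
7.2 [ 0.0101 -0.0033]
14.4 [ 0.0206 -0.0054]
21.6 [ 0.0313 -0.0061]
28.8 [ 0.0419 -0.0054]
36.0 [ 0.0524 -0.0035]
43.2 [ 0.0626 -0.0002]
```

```bash
python3 -m jog '[{"gripper":1,"dx":0.0101,"dy":-0.0033,"dz":0,"rx":0,"ry":0,"rz":7.2},{"gripper":1,"dx":0.0206,"dy":-0.0054,"dz":0,"rx":0,"ry":0,"rz":14.4},{"gripper":1,"dx":0.0313,"dy":-0.0061,"dz":0,"rx":0,"ry":0,"rz":21.6},{"gripper":1,"dx":0.0419,"dy":-0.0054,"dz":0,"rx":0,"ry":0,"rz":28.8},{"gripper":1,"dx":0.0524,"dy":-0.0035,"dz":0,"rx":0,"ry":0,"rz":36},{"gripper":1,"dx":0.0626,"dy":-0.0002,"dz":0,"rx":0,"ry":0,"rz":43.2},{"gripper":1,"dx":0.0626,"dy":-0.0002,"dz":0,"rx":0,"ry":0,"rz":43.2},{"gripper":1,"dx":0.0626,"dy":-0.0002,"dz":0,"rx":0,"ry":0,"rz":43.2}]'
python3 -c "
from hub import *
th=lev();hub();jaw()"
```

```text
t: 36.95
eef_pos: [0.604, -0.2907, 0.0942]
tool_rot: [0.583, 0.401, 0.582, -0.401]
contact_force: [9.4, -0.8, -6.5]
gripper_width: 0.15
r 0.0859 th -68.1 value 0.181 z 0.0942 F rad/tan/z 4.2 8.4 -6.5 tooly-th 89.0 w 0.15
wrist hub n 5096 z [0.075  0.0756 0.0762] pin 714 [0.0883 0.0892]
top hub n 268 z [0.0732 0.0752 0.077 ] pin 99 [0.4551 0.4976]
jaw lx pct [-0.0229 -0.0027] 398
```

```bash
python3 -m jog '[{"gripper":1,"dx":0,"dy":0,"dz":-0.005,"rx":0,"ry":0,"rz":0},{"gripper":1,"dx":0,"dy":0,"dz":-0.010,"rx":0,"ry":0,"rz":0},{"gripper":1,"dx":0,"dy":0,"dz":-0.012,"rx":0,"ry":0,"rz":0},{"gripper":1,"dx":0,"dy":0,"dz":-0.012,"rx":0,"ry":0,"rz":0}]'
python3 -c "
from hub import *
th=lev();hub();jaw()"
```

```text
t: 37.5
eef_pos: [0.6045, -0.2912, 0.0836]
tool_rot: [0.583, 0.402, 0.581, -0.401]
contact_force: [8.5, -1.2, 2.7]
gripper_width: 0.151
r 0.0865 th -68.0 value 0.179 z 0.0836 F rad/tan/z 4.3 7.4 2.7 tooly-th 88.8 w 0.151
wrist hub n 4747 z [0.0655 0.0662 0.0669] pin 918 [0.0881 0.0892]
top hub n 252 z [0.0641 0.0658 0.0676] pin 99 [0.4425 0.489 ]
jaw lx pct [-0.0226 -0.0011] 398
```

```bash
python3 -c "
from lev import *
tab(-6,np.radians(-68),2)"; python3 -m jog '[{"gripper":1,"dx":-0.0028,"dy":-0.001,"dz":0,"rx":0,"ry":0,"rz":-2},{"gripper":1,"dx":-0.0055,"dy":-0.0021,"dz":0,"rx":0,"ry":0,"rz":-4},{"gripper":1,"dx":-0.0055,"dy":-0.0021,"dz":0,"rx":0,"ry":0,"rz":-4}]'
python3 -c "
from hub import *
th=lev()"
```

```text
-2.0 [-0.0028 -0.0011]
-4.0 [-0.0056 -0.002 ]
-6.0 [-0.0084 -0.0029]
t: 37.95
eef_pos: [0.5996, -0.2928, 0.0838]
tool_rot: [0.569, 0.422, 0.567, -0.421]
contact_force: [9.5, -0.9, 0.5]
gripper_width: 0.152
r 0.0863 th -71.4 value 0.238 z 0.0838 F rad/tan/z 3.9 8.7 0.5 tooly-th 88.2 w 0.152
```

```bash
python3 -m jog '[{"gripper":1,"dx":-0.0028,"dy":-0.0009,"dz":0,"rx":0,"ry":0,"rz":-2},{"gripper":1,"dx":-0.0056,"dy":-0.0017,"dz":0,"rx":0,"ry":0,"rz":-4},{"gripper":1,"dx":-0.0056,"dy":-0.0017,"dz":0,"rx":0,"ry":0,"rz":-4}]'
python3 -c "
from hub import *
th=lev();jaw()"
python3 -m jog '[{"gripper":1,"dx":-0.0028,"dy":-0.0007,"dz":0,"rx":0,"ry":0,"rz":-2},{"gripper":1,"dx":-0.0056,"dy":-0.0013,"dz":0,"rx":0,"ry":0,"rz":-4},{"gripper":1,"dx":-0.0056,"dy":-0.0013,"dz":0,"rx":0,"ry":0,"rz":-4}]'
python3 -c "
from hub import *
th=lev();jaw()"
```

```text
t: 38.25
eef_pos: [0.5941, -0.2943, 0.0838]
tool_rot: [0.554, 0.442, 0.552, -0.44]
contact_force: [9.4, -0.6, 1.0]
gripper_width: 0.148
r 0.0862 th -75.1 value 0.304 z 0.0838 F rad/tan/z 3.0 8.9 1.0 tooly-th 88.0 w 0.148
jaw lx pct [-0.0226 -0.0026] 404
t: 38.6
eef_pos: [0.5887, -0.2954, 0.0838]
tool_rot: [0.538, 0.461, 0.536, -0.459]
contact_force: [9.8, 0.1, -0.2]
gripper_width: 0.148
r 0.086 th -78.8 value 0.368 z 0.0838 F rad/tan/z 1.8 9.6 -0.2 tooly-th 87.7 w 0.148
jaw lx pct [-0.0222 -0.0001] 409
```

```bash
python3 -m jog '[{"gripper":0.3,"dx":0,"dy":0,"dz":0,"rx":0,"ry":0,"rz":0},{"gripper":0.3,"dx":0,"dy":0,"dz":0,"rx":0,"ry":0,"rz":0},{"gripper":0.3,"dx":0,"dy":0,"dz":0,"rx":0,"ry":0,"rz":0},{"gripper":0.3,"dx":0,"dy":0,"dz":0,"rx":0,"ry":0,"rz":0},{"gripper":0.3,"dx":0,"dy":0,"dz":0,"rx":0,"ry":0,"rz":0},{"gripper":0.3,"dx":0,"dy":0,"dz":0,"rx":0,"ry":0,"rz":0}]' 40
python3 -c "
from hub import *
th=lev();hub();jaw();print(get_obs()['contact_force'])
c=read_camera('wrist');P=cloud(c);g=c['pixels']
m=(g.max(-1)<75)&(P[...,2]>.085)&(P[...,2]<.10)&(np.abs(np.hypot(P[...,0]-.572,P[...,1]+.211)-.085)<.02)
k,lab,st,_=cv2.connectedComponentsWithStats(m.astype(np.uint8))
for i in range(1,k):
    if st[i,4]>100:
        Q=P[lab==i]; print(st[i],Q.mean(0).round(4),np.degrees(np.arctan2(Q[:,1].mean()+.211,Q[:,0].mean()-.572)))
"
```

```text
t: 39.25
eef_pos: [0.586, -0.2962, 0.0834]
tool_rot: [0.537, 0.46, 0.537, -0.46]
contact_force: [1.4, 0.0, -0.0]
gripper_width: 0.705
r 0.0863 th -80.6 value 0.4 z 0.0834 F rad/tan/z 0.2 1.4 -0.0 tooly-th 89.5 w 0.705
wrist hub n 4965 z [0.0656 0.0663 0.0669] pin 931 [0.0882 0.0891]
top hub n 256 z [0.0641 0.0659 0.0677] pin 21 [0.0873 0.0892]
jaw lx pct [-0.0228 -0.0019] 408
[-0.28030693 -0.36897948  0.33721169]
[ 305  255   38   39 1125] [ 0.604  -0.2852  0.0921] -66.6489366373789
[202 259  14  60 436] [ 0.5567 -0.2977  0.0929] -100.00109942130723
[344 260  14  61 451] [ 0.616  -0.2891  0.0929] -60.618912923729205
[173 267  19  17 123] [ 0.5447 -0.2944  0.0932] -108.1130179575242
[368 266  18  18 127] [ 0.626  -0.2816  0.093 ] -52.58221402255601
```

View pics/hub_wrist.png

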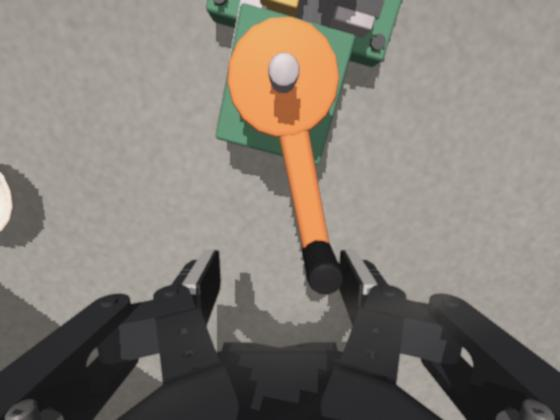

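```bash
python3 -m jog '[{"gripper":0,"dx":0,"dy":0,"dz":0,"rx":0,"ry":0,"rz":0},{"gripper":0,"dx":0,"dy":0,"dz":0,"rx":0,"ry":0,"rz":0},{"gripper":0,"dx":0,"dy":0,"dz":0.02,"rx":0,"ry":0,"rz":0},{"gripper":0,"dx":0,"dy":0,"dz":0.05,"rx":0,"ry":0,"rz":0},{"gripper":0,"dx":0,"dy":0,"dz":0.05,"rx":0,"ry":0,"rz":0}]' 40
cat > grip.py <<'E'
from hub import *
def grip():
    c=read_camera('wrist');P=cloud(c);g=cv2.cvtColor(c["pixels"],cv2.COLOR_BGR2HSV)
    d=P[...,:2]-np.array([.572,-.211]);r=np.hypot(d[...,0],d[...,1])
    p=(g[...,1]<80)&(r<.012)&(P[...,2]>.08)
    A=P[p][:,:2].mean(0);d=P[...,:2]-A;r=np.hypot(d[...,0],d[...,1])
    m=(g[...,0]>3)&(g[...,0]<20)&(g[...,1]>150)&(r>.035)&(r<.07)&(P[...,2]>.045)
    q=P[m][:,:2].mean(0)-A;th=np.arctan2(q[1],q[0])
    print("pin",A.round(4),"arm th",np.degrees(th).round(2),"value",round(-th-np.radians(5.7)-.908,3),m.sum())
E
python3 -c "
from grip import *
grip();hub();jaw();print(get_obs()['contact_force'])"
```

```text
t: 39.95
eef_pos: [0.5885, -0.2976, 0.1374]
tool_rot: [0.539, 0.46, 0.535, -0.459]
contact_force: [0.1, -1.5, 0.3]
gripper_width: 0.995
pin [ 0.574  -0.2082] arm th -68.83 value 0.194 1046
wrist hub n 3581 z [0.0656 0.0663 0.0669] pin 420 [0.0882 0.0891]
top hub n 256 z [0.0641 0.0657 0.0678] pin 21 [0.0875 0.0909]
jaw lx pct [-0.0225 -0.0012] 396
[ 0.05632803 -0.56357085  0.28164569]
```

```bash
python3 -c "
from h import *
go([.6027,-.2902,.08],21.2)"
python3 -m jog '[{"gripper":0.4,"dx":0.015,"dy":0.007,"dz":0,"rx":0,"ry":0,"rz":8},{"gripper":0.4,"dx":0.015,"dy":0.007,"dz":0,"rx":0,"ry":0,"rz":12},{"gripper":0.4,"dx":0.015,"dy":0.007,"dz":0,"rx":0,"ry":0,"rz":12},{"gripper":0.4,"dx":0.015,"dy":0.007,"dz":0,"rx":0,"ry":0,"rz":12}]' 60
python3 -c "
from h import *
go([.6027,-.2902,.08],21.2)"
```

```text
to [ 0.6027 -0.2902  0.08  ] d [ 16.7   5.3 -52.7] r [-0.  -0.1 12.3]
t: 40.55
eef_pos: [0.6007, -0.2891, 0.1326]
tool_rot: [0.581, 0.402, 0.582, -0.402]
contact_force: [-0.8, 0.1, 0.1]
gripper_width: 0.606
to [ 0.6027 -0.2902  0.08  ] d [  2.   -1.1 -52.6] r [-0.  -0.1  0.4]
```

```bash
python3 -m jog '[{"gripper":0.4,"dx":0.002,"dy":-0.001,"dz":-0.03,"rx":0,"ry":0,"rz":0},{"gripper":0.4,"dx":0.002,"dy":-0.001,"dz":-0.0525,"rx":0,"ry":0,"rz":0},{"gripper":0.4,"dx":0.002,"dy":-0.001,"dz":-0.0525,"rx":0,"ry":0,"rz":0},{"gripper":1,"dx":0.002,"dy":-0.001,"dz":-0.0525,"rx":0,"ry":0,"rz":0},{"gripper":1,"dx":0.002,"dy":-0.001,"dz":-0.0525,"rx":0,"ry":0,"rz":0},{"gripper":1,"dx":0.002,"dy":-0.001,"dz":-0.0525,"rx":0,"ry":0,"rz":0},{"gripper":1,"dx":0.002,"dy":-0.001,"dz":-0.0525,"rx":0,"ry":0,"rz":0},{"gripper":1,"dx":0.002,"dy":-0.001,"dz":-0.0525,"rx":0,"ry":0,"rz":0}]' 60
python3 -c "
from grip import *
th=lev();grip()
print(get_obs()['torque'])"
python3 -m jog '[{"gripper":1,"dx":-0.0028,"dy":-0.001,"dz":0,"rx":0,"ry":0,"rz":-2},{"gripper":1,"dx":-0.0055,"dy":-0.0021,"dz":0,"rx":0,"ry":0,"rz":-4},{"gripper":1,"dx":-0.0055,"dy":-0.0021,"dz":0,"rx":0,"ry":0,"rz":-4}]'
python3 -c "
from grip import *
th=lev();grip()
print(get_obs()['torque'])"
python3 -m jog '[{"gripper":1,"dx":-0.0028,"dy":-0.0009,"dz":0,"rx":0,"ry":0,"rz":-2},{"gripper":1,"dx":-0.0056,"dy":-0.0017,"dz":0,"rx":0,"ry":0,"rz":-4},{"gripper":1,"dx":-0.0056,"dy":-0.0017,"dz":0,"rx":0,"ry":0,"rz":-4}]'
python3 -c "
from grip import *
th=lev();grip();jaw()
print(get_obs()['torque'])"
```

```text
t: 41.35
eef_pos: [0.6042, -0.2907, 0.0822]
tool_rot: [0.583, 0.401, 0.581, -0.401]
contact_force: [1.0, -1.5, 3.2]
gripper_width: 0.17
r 0.086 th -68.0 value 0.179 z 0.0822 F rad/tan/z 1.8 0.4 3.2 tooly-th 88.9 w 0.17
pin [ 0.5742 -0.2084] arm th -69.66 value 0.208 1884
[-0.3363992  -0.20630257 -0.01742355]
t: 41.7
eef_pos: [0.5991, -0.2926, 0.0819]
tool_rot: [0.569, 0.422, 0.566, -0.421]
contact_force: [4.8, -2.0, 5.5]
gripper_width: 0.166
r 0.086 th -71.6 value 0.242 z 0.0819 F rad/tan/z 3.4 3.9 5.5 tooly-th 88.4 w 0.166
pin [ 0.5742 -0.2084] arm th -73.08 value 0.268 1895
[-0.26471907 -0.78133222  0.1089392 ]
t: 42.05
eef_pos: [0.5938, -0.294, 0.0819]
tool_rot: [0.554, 0.442, 0.552, -0.441]
contact_force: [4.8, -2.4, 6.1]
gripper_width: 0.165
r 0.0858 th -75.3 value 0.307 z 0.0819 F rad/tan/z 3.5 4.1 6.1 tooly-th 88.1 w 0.165
pin [ 0.5742 -0.2083] arm th -76.83 value 0.333 1884
jaw lx pct [-0.0223 -0.001 ] 403
[-0.22400173 -0.84970974  0.24482473]
```

```bash
python3 -c "
from lev import *
th=np.radians(-75.3);tab(-36,th,4)"
python3 -m jog '[{"gripper":1,"dx":-0.0058,"dy":-0.0013,"dz":0,"rx":0,"ry":0,"rz":-4},{"gripper":1,"dx":-0.0115,"dy":-0.0022,"dz":0,"rx":0,"ry":0,"rz":-8},{"gripper":1,"dx":-0.0115,"dy":-0.0022,"dz":0,"rx":0,"ry":0,"rz":-8}]'
python3 -c "
from grip import *
th=lev();grip()"
python3 -m jog '[{"gripper":1,"dx":-0.0059,"dy":-0.0005,"dz":0,"rx":0,"ry":0,"rz":-4},{"gripper":1,"dx":-0.0118,"dy":-0.0006,"dz":0,"rx":0,"ry":0,"rz":-8},{"gripper":1,"dx":-0.0118,"dy":-0.0006,"dz":0,"rx":0,"ry":0,"rz":-8}]'
python3 -c "
from grip import *
th=lev();grip();jaw()"
```

```text
-4.0 [-0.0058 -0.0013]
-8.0 [-0.0117 -0.0022]
-12.0 [-0.0176 -0.0027]
-16.0 [-0.0235 -0.0028]
-20.0 [-0.0294 -0.0024]
-24.0 [-0.0353 -0.0017]
-28.0 [-0.0411 -0.0005]
-32.0 [-0.0468  0.0011]
-36.0 [-0.0524  0.003 ]
t: 42.45
eef_pos: [0.5823, -0.2959, 0.0818]
tool_rot: [0.522, 0.479, 0.52, -0.478]
contact_force: [4.6, -0.9, 5.8]
gripper_width: 0.165
r 0.0855 th -83.1 value 0.442 z 0.0818 F rad/tan/z 1.4 4.4 5.8 tooly-th 87.9 w 0.165
pin [ 0.5741 -0.2084] arm th -84.12 value 0.461 1924
t: 42.8
eef_pos: [0.5712, -0.2963, 0.0819]
tool_rot: [0.487, 0.514, 0.485, -0.513]
contact_force: [5.8, -1.2, 4.5]
gripper_width: 0.162
r 0.0853 th -90.6 value 0.573 z 0.0819 F rad/tan/z 1.2 5.8 4.5 tooly-th 87.4 w 0.162
pin [ 0.574  -0.2084] arm th -91.5 value 0.589 1893
jaw lx pct [-0.0219 -0.0015] 399
```

```bash

python3 -m jog '[{"gripper":1,"dx":-0.0059,"dy":0.0003,"dz":0,"rx":0,"ry":0,"rz":-4},{"gripper":1,"dx":-0.0118,"dy":0.001,"dz":0,"rx":0,"ry":0,"rz":-8},{"gripper":1,"dx":-0.0118,"dy":0.001,"dz":0,"rx":0,"ry":0,"rz":-8}]'
python3 -c "
from grip import *
th=lev();grip()"
python3 -m jog '[{"gripper":1,"dx":-0.0058,"dy":0.0011,"dz":0,"rx":0,"ry":0,"rz":-4},{"gripper":1,"dx":-0.0087,"dy":0.0018,"dz":0,"rx":0,"ry":0,"rz":-6},{"gripper":1,"dx":-0.0087,"dy":0.0018,"dz":0,"rx":0,"ry":0,"rz":-6}]'
python3 -c "
from grip import *
th=lev();grip();jaw()"
```

```text
t: 43.2
eef_pos: [0.5607, -0.2947, 0.082]
tool_rot: [0.451, 0.548, 0.447, -0.545]
contact_force: [6.0, 1.1, 3.7]
gripper_width: 0.166
r 0.0845 th -97.7 value 0.697 z 0.082 F rad/tan/z -1.8 5.8 3.7 tooly-th 86.5 w 0.166
pin [ 0.5739 -0.2084] arm th -98.32 value 0.709 1865
t: 43.55
eef_pos: [0.5526, -0.293, 0.0821]
tool_rot: [0.422, 0.571, 0.418, -0.567]
contact_force: [10.4, 0.1, 2.5]
gripper_width: 0.161
r 0.0842 th -103.3 value 0.795 z 0.0821 F rad/tan/z -2.5 10.1 2.5 tooly-th 86.2 w 0.161
pin [ 0.574  -0.2084] arm th -103.46 value 0.798 1645
jaw lx pct [-0.0223 -0.0001] 389
```

```bash

python3 -m jog '[{"gripper":1,"dx":0.0015,"dy":-0.0003,"dz":0,"rx":0,"ry":0,"rz":2},{"gripper":1,"dx":0.002,"dy":-0.0005,"dz":0,"rx":0,"ry":0,"rz":3},{"gripper":1,"dx":0.002,"dy":-0.0005,"dz":0,"rx":0,"ry":0,"rz":3}]'
python3 -c "
from grip import *
th=lev();grip()"
python3 -m jog '[{"gripper":1,"dx":0.0015,"dy":-0.0003,"dz":0,"rx":0,"ry":0,"rz":0},{"gripper":1,"dx":0.002,"dy":-0.0005,"dz":0,"rx":0,"ry":0,"rz":0},{"gripper":1,"dx":0.002,"dy":-0.0005,"dz":0,"rx":0,"ry":0,"rz":0}]'
python3 -c "
from grip import *
th=lev();grip()
o=get_obs();r=o['eef_pos']-np.array([.572,-.211,o['eef_pos'][2]]);print('axis torque',np.cross(r,o['contact_force'])[2]+o['torque'][2],o['torque'])"
```

```text
t: 43.95
eef_pos: [0.5533, -0.2938, 0.0817]
tool_rot: [0.436, 0.558, 0.434, -0.556]
contact_force: [7.3, -0.6, 2.8]
gripper_width: 0.164
r 0.0849 th -102.7 value 0.785 z 0.0817 F rad/tan/z -1.0 7.2 2.8 tooly-th 88.7 w 0.164
pin [ 0.5739 -0.2084] arm th -103.26 value 0.795 1698
t: 44.3
eef_pos: [0.5539, -0.2941, 0.0813]
tool_rot: [0.435, 0.558, 0.435, -0.557]
contact_force: [4.9, 0.7, 5.3]
gripper_width: 0.168
r 0.085 th -102.3 value 0.778 z 0.0813 F rad/tan/z -1.8 4.7 5.3 tooly-th 88.2 w 0.168
pin [ 0.5739 -0.2084] arm th -102.88 value 0.788 1702
axis torque 0.6248739963068567 [ 0.27830428 -1.23085994  0.11882414]
```

```bash

python3 -m jog '[{"gripper":1,"dx":0.0015,"dy":-0.0003,"dz":0,"rx":0,"ry":0,"rz":0},{"gripper":1,"dx":0.002,"dy":-0.0005,"dz":0,"rx":0,"ry":0,"rz":0},{"gripper":1,"dx":0.002,"dy":-0.0005,"dz":0,"rx":0,"ry":0,"rz":0}]'
python3 -c "
from grip import *
th=lev();grip()"
python3 -m jog '[{"gripper":1,"dx":0.001,"dy":-0.0003,"dz":0,"rx":0,"ry":0,"rz":0},{"gripper":1,"dx":0.001,"dy":-0.0003,"dz":0,"rx":0,"ry":0,"rz":0}]'
python3 -c "
from grip import *
th=lev();grip()"
```

```text
t: 44.65
eef_pos: [0.5546, -0.2944, 0.0811]
tool_rot: [0.435, 0.558, 0.436, -0.557]
contact_force: [2.4, 1.8, 7.1]
gripper_width: 0.166
r 0.0851 th -101.8 value 0.769 z 0.0811 F rad/tan/z -2.3 2.0 7.1 tooly-th 87.7 w 0.166
pin [ 0.574  -0.2084] arm th -102.43 value 0.78 1704
t: 44.9
eef_pos: [0.5551, -0.2945, 0.0809]
tool_rot: [0.434, 0.557, 0.436, -0.557]
contact_force: [1.4, 1.8, 7.3]
gripper_width: 0.167
r 0.0852 th -101.4 value 0.763 z 0.0809 F rad/tan/z -2.0 1.0 7.3 tooly-th 87.4 w 0.167
pin [ 0.574  -0.2084] arm th -102.11 value 0.775 1698
```

```bash

python3 -m jog '[{"gripper":1,"dx":0,"dy":0,"dz":0.004,"rx":0,"ry":0,"rz":0},{"gripper":1,"dx":0,"dy":0,"dz":0.008,"rx":0,"ry":0,"rz":0},{"gripper":1,"dx":0,"dy":0,"dz":0.012,"rx":0,"ry":0,"rz":0},{"gripper":1,"dx":0,"dy":0,"dz":0.0125,"rx":0,"ry":0,"rz":0}]'
python3 -c "
from grip import *
th=lev();grip();hub();tab(45,th,7.5);tab(22.5,th,7.5)"
```

```text
t: 45.35
eef_pos: [0.5541, -0.2927, 0.0917]
tool_rot: [-0.433, -0.557, -0.437, 0.558]
contact_force: [3.1, 4.7, -5.5]
gripper_width: 0.167
r 0.0836 th -102.3 value 0.779 z 0.0917 F rad/tan/z -5.2 2.0 -5.5 tooly-th 88.3 w 0.167
pin [ 0.574  -0.2083] arm th -103.14 value 0.793 1736
wrist hub n 4616 z [0.0726 0.0733 0.0739] pin 745 [0.0883 0.0892]
top hub n 266 z [0.0709 0.073  0.0748] pin 20 [0.0876 0.0899]
7.5 [ 0.011  -0.0017]
15.0 [ 0.0221 -0.0019]
22.5 [ 0.0332 -0.0006]
30.0 [0.044 0.002]
37.5 [0.0543 0.0061]
45.0 [0.064  0.0115]
7.5 [ 0.011  -0.0017]
15.0 [ 0.0221 -0.0019]
22.5 [ 0.0332 -0.0006]
```

```bash

python3 -m jog '[{"gripper":1,"dx":0,"dy":0,"dz":-0.006,"rx":0,"ry":0,"rz":0},{"gripper":1,"dx":0,"dy":0,"dz":-0.012,"rx":0,"ry":0,"rz":0},{"gripper":1,"dx":0,"dy":0,"dz":-0.0125,"rx":0,"ry":0,"rz":0},{"gripper":1,"dx":0,"dy":0,"dz":-0.0125,"rx":0,"ry":0,"rz":0}]'
python3 -c "
from grip import *
th=lev();grip();hub()"
python3 -m jog '[{"gripper":1,"dx":-0.003,"dy":0.0006,"dz":0,"rx":0,"ry":0,"rz":-2},{"gripper":1,"dx":-0.006,"dy":0.0014,"dz":0,"rx":0,"ry":0,"rz":-4},{"gripper":1,"dx":-0.0085,"dy":0.0022,"dz":0,"rx":0,"ry":0,"rz":-5},{"gripper":1,"dx":-0.0085,"dy":0.0022,"dz":0,"rx":0,"ry":0,"rz":-5}]'
python3 -c "
from grip import *
th=lev();grip()"
```

```text
t: 45.9
eef_pos: [0.556, -0.2959, 0.0826]
tool_rot: [0.435, 0.558, 0.435, -0.557]
contact_force: [0.1, 3.3, 14.4]
gripper_width: 0.167
r 0.0864 th -100.7 value 0.75 z 0.0826 F rad/tan/z -3.3 -0.5 14.4 tooly-th 86.5 w 0.167
pin [ 0.574  -0.2085] arm th -101.28 value 0.76 1754
wrist hub n 4516 z [0.0688 0.0695 0.0702] pin 945 [0.0882 0.0892]
top hub n 258 z [0.0668 0.0688 0.0711] pin 20 [0.0861 0.0905]
t: 46.45
eef_pos: [0.5471, -0.2928, 0.0811]
tool_rot: [0.41, 0.576, 0.41, -0.576]
contact_force: [3.4, 4.0, 1.6]
gripper_width: 0.163
r 0.0855 th -107.0 value 0.859 z 0.0811 F rad/tan/z -4.8 2.0 1.6 tooly-th 87.8 w 0.163
pin [ 0.5739 -0.2084] arm th -107.19 value 0.863 1559
```

```bash

python3 -c "
from grip import *
hub();tab(-16,np.radians(-107),4)"
python3 -m jog '[{"gripper":1,"dx":-0.0057,"dy":0.0019,"dz":0,"rx":0,"ry":0,"rz":-4},{"gripper":1,"dx":-0.0085,"dy":0.003,"dz":0,"rx":0,"ry":0,"rz":-6},{"gripper":1,"dx":-0.0085,"dy":0.003,"dz":0,"rx":0,"ry":0,"rz":-6}]'
python3 -c "
from grip import *
th=lev();grip();hub();jaw()"
```

```text
wrist hub n 4482 z [0.0656 0.0662 0.0669] pin 975 [0.0882 0.0892]
top hub n 258 z [0.0635 0.0659 0.0675] pin 21 [0.0874 0.091 ]
-4.0 [-0.0056  0.0019]
-8.0 [-0.0111  0.0042]
-12.0 [-0.0164  0.0069]
-16.0 [-0.0214  0.01  ]
t: 46.9
eef_pos: [0.5392, -0.2899, 0.081]
tool_rot: [0.379, 0.597, 0.379, -0.596]
contact_force: [4.5, 4.7, 1.2]
gripper_width: 0.169
r 0.0855 th -112.6 value 0.958 z 0.081 F rad/tan/z -6.1 2.4 1.2 tooly-th 87.5 w 0.169
pin [ 0.5739 -0.2084] arm th -112.6 value 0.958 1567
wrist hub n 4595 z [0.0656 0.0663 0.0669] pin 980 [0.0882 0.0892]
top hub n 259 z [0.0638 0.0659 0.0678] pin 21 [0.0869 0.0888]
jaw lx pct [-0.023  -0.0005] 404
```

```bash
cat > jw.py <<'E'
from grip import *
def jw(save=None):
    c=read_camera("wrist");P=cloud(c);g=cv2.cvtColor(c["pixels"],cv2.COLOR_BGR2HSV)
    a=np.radians(-5.7);X=np.array([np.cos(a),np.sin(a)]);Y=np.array([-X[1],X[0]])
    L=P[...,:2]-np.array([.586,-.091]);lx=L@X;ly=L@Y;z=P[...,2]
    ye=(g[...,0]>14)&(g[...,0]<32)&(g[...,1]>110)&(abs(z-.036)<.003)&(ly<-.04)&(ly>-.09)
    st=(g[...,1]<60)&(g[...,2]>90)&(abs(z-.036)<.003)&(ly<-.04)&(ly>-.09)&(lx>0)
    s="".join(f"{n}: {np.percentile(lx[m],[2,98]).round(4) if m.sum()>20 else None} n{m.sum()}; " for n,m in(("brass",ye),("steel",st)))
    print("wrist jaw",s)
    if save: cv2.imwrite(save,c["pixels"])
E
python3 -c "
from jw import *
jw('pics/w5.png')
c=cv2.imread('pics/w5.png');cv2.imwrite('pics/w5.png',c[:200])"
```

```text
wrist jaw brass: [-0.0219 -0.0036] n744; steel: [0.0042 0.0201] n31;
```

View pics/w5.png

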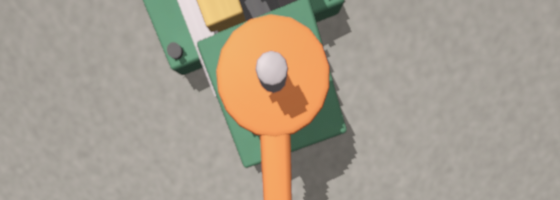

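```bash

python3 -c "
from lev import *
tab(-16,np.radians(-112.6),4)"
python3 -m jog '[{"gripper":1,"dx":-0.0054,"dy":0.0025,"dz":0,"rx":0,"ry":0,"rz":-4},{"gripper":1,"dx":-0.0082,"dy":0.0038,"dz":0,"rx":0,"ry":0,"rz":-6},{"gripper":1,"dx":-0.0082,"dy":0.0038,"dz":0,"rx":0,"ry":0,"rz":-6}]'
python3 -c "
from jw import *
th=lev();grip();jw()"
python3 -m jog '[{"gripper":1,"dx":-0.0052,"dy":0.0029,"dz":0,"rx":0,"ry":0,"rz":-4},{"gripper":1,"dx":-0.0077,"dy":0.0045,"dz":0,"rx":0,"ry":0,"rz":-6},{"gripper":1,"dx":-0.0077,"dy":0.0045,"dz":0,"rx":0,"ry":0,"rz":-6}]'
python3 -c "
from jw import *
th=lev();grip();jw()"
```

```text
-4.0 [-0.0054  0.0025]
-8.0 [-0.0106  0.0053]
-12.0 [-0.0156  0.0085]
-16.0 [-0.0204  0.012 ]
t: 47.45
eef_pos: [0.5319, -0.2863, 0.0812]
tool_rot: [0.349, 0.616, 0.347, -0.615]
contact_force: [5.8, 3.4, -0.2]
gripper_width: 0.163
r 0.0853 th -118.0 value 1.052 z 0.0812 F rad/tan/z -5.7 3.5 -0.2 tooly-th 87.0 w 0.163
pin [ 0.5738 -0.2084] arm th -117.02 value 1.035 1162
wrist jaw brass: [-0.0217 -0.0033] n834; steel: [0.0056 0.0203] n30; 
t: 47.85
eef_pos: [0.5248, -0.282, 0.0813]
tool_rot: [0.316, 0.634, 0.314, -0.632]
contact_force: [7.7, 2.4, -0.8]
gripper_width: 0.166
r 0.0853 th -123.6 value 1.15 z 0.0813 F rad/tan/z -6.2 5.1 -0.8 tooly-th 86.6 w 0.166
pin [ 0.5738 -0.2084] arm th -122.27 value 1.127 1137
wrist jaw brass: [-0.0217 -0.0029] n811; steel: [0.0068 0.0197] n26;
```

```bash

python3 -m jog '[{"gripper":1,"dx":-0.0048,"dy":0.0033,"dz":0,"rx":0,"ry":0,"rz":-4},{"gripper":1,"dx":-0.0072,"dy":0.0051,"dz":0,"rx":0,"ry":0,"rz":-6},{"gripper":1,"dx":-0.0072,"dy":0.0051,"dz":0,"rx":0,"ry":0,"rz":-6}]'
python3 -c "
from jw import *
th=lev();grip();jw()"
```

```text
t: 48.25
eef_pos: [0.5181, -0.277, 0.0814]
tool_rot: [0.283, 0.649, 0.281, -0.647]
contact_force: [10.5, 2.0, -3.1]
gripper_width: 0.169
r 0.0852 th -129.2 value 1.248 z 0.0814 F rad/tan/z -8.2 6.9 -3.1 tooly-th 86.2 w 0.169
pin [ 0.5738 -0.2084] arm th -125.89 value 1.19 626
wrist jaw brass: [-0.0217 -0.0025] n588; steel: [0.0026 0.0206] n33;
```

```bash

python3 -m jog '[{"gripper":1,"dx":0.0015,"dy":-0.001,"dz":0,"rx":0,"ry":0,"rz":2},{"gripper":1,"dx":0.003,"dy":-0.002,"dz":0,"rx":0,"ry":0,"rz":3},{"gripper":1,"dx":0.003,"dy":-0.002,"dz":0,"rx":0,"ry":0,"rz":3}]'
python3 -c "
from jw import *
th=lev();grip();jw()"
python3 -m jog '[{"gripper":1,"dx":0,"dy":0,"dz":0.004,"rx":0,"ry":0,"rz":0},{"gripper":1,"dx":0,"dy":0,"dz":0.004,"rx":0,"ry":0,"rz":0}]'
python3 -c "
from jw import *
th=lev();grip();jw();hub()"
python3 -m jog '[{"gripper":1,"dx":0,"dy":0,"dz":0.004,"rx":0,"ry":0,"rz":0},{"gripper":1,"dx":0,"dy":0,"dz":0.008,"rx":0,"ry":0,"rz":0},{"gripper":1,"dx":0,"dy":0,"dz":0.008,"rx":0,"ry":0,"rz":0}]'
python3 -c "
from jw import *
th=lev();grip();jw();hub()"
```

```text
t: 48.65
eef_pos: [0.5206, -0.279, 0.0813]
tool_rot: [0.3, 0.641, 0.298, -0.64]
contact_force: [6.7, 2.2, -0.6]
gripper_width: 0.163
r 0.0852 th -127.1 value 1.21 z 0.0813 F rad/tan/z -5.8 4.0 -0.6 tooly-th 87.1 w 0.163
pin [ 0.5738 -0.2084] arm th -124.9 value 1.172 906
wrist jaw brass: [-0.0216 -0.0026] n775; steel: [0.0015 0.0201] n34; 
t: 48.95
eef_pos: [0.5207, -0.2779, 0.0844]
tool_rot: [0.3, 0.641, 0.299, -0.64]
contact_force: [10.6, 3.4, -10.2]
gripper_width: 0.165
r 0.0843 th -127.5 value 1.218 z 0.0844 F rad/tan/z -9.1 6.4 -10.2 tooly-th 87.6 w 0.165
pin [ 0.5738 -0.2083] arm th -125.58 value 1.184 968
wrist jaw brass: [-0.0216 -0.0027] n928; steel: [0.0005 0.0197] n55; 
wrist hub n 2926 z [0.0658 0.0665 0.0671] pin 909 [0.0882 0.0892]
top hub n 259 z [0.0641 0.0661 0.0678] pin 21 [0.0864 0.0907]
t: 49.45
eef_pos: [0.5192, -0.2769, 0.0921]
tool_rot: [0.298, 0.641, 0.3, -0.641]
contact_force: [6.4, 6.2, -6.1]
gripper_width: 0.168
r 0.0844 th -128.7 value 1.239 z 0.0921 F rad/tan/z -8.8 1.1 -6.1 tooly-th 88.7 w 0.168
pin [ 0.5738 -0.2083] arm th -127.41 value 1.216 1076
wrist jaw brass: [-0.0221 -0.0033] n1269; steel: [0.014  0.0237] n109; 
wrist hub n 2832 z [0.0731 0.0738 0.0744] pin 758 [0.0883 0.0892]
top hub n 271 z [0.071  0.073  0.0753] pin 19 [0.0866 0.0891]
```

```bash

python3 -m jog '[{"gripper":1,"dx":0.0014,"dy":-0.001,"dz":0,"rx":0,"ry":0,"rz":1.5},{"gripper":1,"dx":0.0014,"dy":-0.001,"dz":0,"rx":0,"ry":0,"rz":1.5}]'
python3 -c "
from jw import *
th=lev();grip();jw()"
python3 -m jog '[{"gripper":1,"dx":0,"dy":0,"dz":-0.005,"rx":0,"ry":0,"rz":0},{"gripper":1,"dx":0,"dy":0,"dz":-0.010,"rx":0,"ry":0,"rz":0},{"gripper":1,"dx":0,"dy":0,"dz":-0.010,"rx":0,"ry":0,"rz":0}]'
python3 -c "
from jw import *
th=lev();grip();jw();hub()"
```

```text
t: 49.85
eef_pos: [0.5207, -0.278, 0.0919]
tool_rot: [0.307, 0.637, 0.308, -0.636]
contact_force: [6.9, 5.5, -6.6]
gripper_width: 0.166
r 0.0844 th -127.5 value 1.217 z 0.0919 F rad/tan/z -8.5 2.1 -6.6 tooly-th 89.0 w 0.166
pin [ 0.5738 -0.2083] arm th -125.6 value 1.185 918
wrist jaw brass: [-0.0221 -0.0034] n1298; steel: [0.0148 0.0237] n101; 
t: 50.25
eef_pos: [0.5206, -0.2802, 0.0835]
tool_rot: [0.307, 0.638, 0.307, -0.637]
contact_force: [3.6, 4.7, 8.2]
gripper_width: 0.167
r 0.0862 th -126.6 value 1.202 z 0.0835 F rad/tan/z -5.9 0.0 8.2 tooly-th 88.0 w 0.167
pin [ 0.5738 -0.2084] arm th -124.96 value 1.173 1047
wrist jaw brass: [-0.0222 -0.0034] n784; steel: [0.0109 0.0219] n22; 
wrist hub n 3163 z [0.0684 0.0691 0.0697] pin 928 [0.0882 0.0891]
top hub n 258 z [0.0667 0.0687 0.0707] pin 21 [0.0864 0.0904]
```

```bash

python3 -m jog '[{"gripper":1,"dx":0,"dy":0.001,"dz":0.005,"rx":0,"ry":0,"rz":0},{"gripper":1,"dx":0,"dy":0.001,"dz":0.010,"rx":0,"ry":0,"rz":0},{"gripper":1,"dx":0,"dy":0.001,"dz":0.010,"rx":0,"ry":0,"rz":0}]'
python3 -c "
from lev import *
tab(33.3,lev(),7)"
```

```text
t: 50.75
eef_pos: [0.5203, -0.279, 0.0927]
tool_rot: [0.307, 0.637, 0.307, -0.637]
contact_force: [6.5, 1.0, -6.1]
gripper_width: 0.163
r 0.0854 th -127.2 value 1.213 z 0.0927 F rad/tan/z -4.7 4.6 -6.1 tooly-th 88.7 w 0.163
6.7 [ 0.0082 -0.0055]
13.3 [ 0.017 -0.01 ]
20.0 [ 0.0262 -0.0135]
26.6 [ 0.0358 -0.0159]
33.3 [ 0.0456 -0.0171]
```

```bash
cat >> jw.py <<'E'
def tq():
    o=get_obs();r=o['eef_pos']-np.array([.573,-.210,o['eef_pos'][2]]);print('axis torque',round(np.cross(r,o['contact_force'])[2]+o['torque'][2],3),"tz",o['torque'][2].round(3))
E
python3 -c "
from jw import *
tq()"
python3 -m jog '[{"gripper":1,"dx":0.0082,"dy":-0.0055,"dz":0,"rx":0,"ry":0,"rz":6.7},{"gripper":1,"dx":0.017,"dy":-0.01,"dz":0,"rx":0,"ry":0,"rz":13.3},{"gripper":1,"dx":0.0262,"dy":-0.0135,"dz":0,"rx":0,"ry":0,"rz":20},{"gripper":1,"dx":0.0358,"dy":-0.0159,"dz":0,"rx":0,"ry":0,"rz":26.6},{"gripper":1,"dx":0.0456,"dy":-0.0171,"dz":0,"rx":0,"ry":0,"rz":33.3},{"gripper":1,"dx":0.0456,"dy":-0.0171,"dz":0,"rx":0,"ry":0,"rz":33.3},{"gripper":1,"dx":0.0456,"dy":-0.0171,"dz":0,"rx":0,"ry":0,"rz":33.3}]'
python3 -c "
from jw import *
tq();lev();grip();jw()"
python3 -m jog '[{"gripper":1,"dx":0,"dy":0,"dz":-0.005,"rx":0,"ry":0,"rz":0},{"gripper":1,"dx":0,"dy":0,"dz":-0.010,"rx":0,"ry":0,"rz":0},{"gripper":1,"dx":0,"dy":0,"dz":-0.011,"rx":0,"ry":0,"rz":0}]'
python3 -c "
from jw import *
tq();th=lev();grip();jw();hub();tab(-16,th,4)"
```

```text
axis torque 0.059 tz -0.337
t: 51.45
eef_pos: [0.5639, -0.2957, 0.0917]
tool_rot: [-0.475, -0.523, -0.477, 0.524]
contact_force: [0.9, 3.4, -5.7]
gripper_width: 0.163
axis torque -0.034 tz -0.078
r 0.0851 th -95.4 value 0.658 z 0.0917 F rad/tan/z -3.5 0.6 -5.7 tooly-th 90.0 w 0.163
pin [ 0.574  -0.2083] arm th -96.55 value 0.678 1821
wrist jaw brass: [-0.0218 -0.0035] n598; steel: [0.0168 0.0363] n579; 
t: 51.85
eef_pos: [0.567, -0.2973, 0.0837]
tool_rot: [0.477, 0.523, 0.475, -0.522]
contact_force: [1.6, 2.7, 9.6]
gripper_width: 0.165
axis torque 0.182 tz 0.058
r 0.0864 th -93.3 value 0.621 z 0.0837 F rad/tan/z -2.8 1.4 9.6 tooly-th 87.9 w 0.165
pin [ 0.574  -0.2084] arm th -94.24 value 0.637 1908
wrist jaw brass: [-0.0217 -0.0034] n292; steel: [0.0118 0.036 ] n301; 
wrist hub n 4925 z [0.0684 0.0691 0.0697] pin 923 [0.0882 0.0891]
top hub n 261 z [0.0663 0.0686 0.0708] pin 20 [0.0871 0.0896]
-4.0 [-0.0059  0.0005]
-8.0 [-0.0118  0.0015]
-12.0 [-0.0175  0.0029]
-16.0 [-0.0232  0.0046]
```

```bash

python3 -m jog '[{"gripper":1,"dx":-0.0059,"dy":0.0005,"dz":-0.001,"rx":0,"ry":0,"rz":-4},{"gripper":1,"dx":-0.0059,"dy":0.0005,"dz":-0.001,"rx":0,"ry":0,"rz":-4}]'
python3 -c "
from jw import *
tq();lev();grip();jw();hub()"
python3 -m jog '[{"gripper":1,"dx":-0.0059,"dy":0.001,"dz":0,"rx":0,"ry":0,"rz":-4},{"gripper":1,"dx":-0.0059,"dy":0.001,"dz":0,"rx":0,"ry":0,"rz":-4}]'
python3 -c "
from jw import *
tq();lev();grip();jw();hub()"
python3 -m jog '[{"gripper":1,"dx":-0.0058,"dy":0.0014,"dz":0,"rx":0,"ry":0,"rz":-4},{"gripper":1,"dx":-0.0058,"dy":0.0014,"dz":0,"rx":0,"ry":0,"rz":-4}]'
python3 -c "
from jw import *
tq();th=lev();grip();jw();hub();tab(-16,th,4)"
```

```text
t: 52.25
eef_pos: [0.5617, -0.2968, 0.0834]
tool_rot: [0.459, 0.54, 0.455, -0.538]
contact_force: [1.9, 3.2, 10.3]
gripper_width: 0.167
axis torque 0.279 tz 0.146
r 0.0864 th -96.9 value 0.683 z 0.0834 F rad/tan/z -3.4 1.5 10.3 tooly-th 87.4 w 0.167
pin [ 0.574  -0.2084] arm th -97.67 value 0.697 1914
wrist jaw brass: [-0.0217 -0.0034] n343; steel: [0.0101 0.0335] n107; 
wrist hub n 4812 z [0.0684 0.0691 0.0697] pin 936 [0.0882 0.0892]
top hub n 260 z [0.0667 0.0686 0.0706] pin 21 [0.0865 0.0891]
t: 52.65
eef_pos: [0.5553, -0.2958, 0.0835]
tool_rot: [0.44, 0.556, 0.437, -0.554]
contact_force: [0.6, 3.2, 13.7]
gripper_width: 0.165
axis torque 0.092 tz 0.097
r 0.0864 th -101.1 value 0.757 z 0.0835 F rad/tan/z -3.2 -0.0 13.7 tooly-th 87.7 w 0.165
pin [ 0.5739 -0.2084] arm th -101.69 value 0.767 1757
wrist jaw brass: [-0.0215 -0.0032] n417; steel: [0.0097 0.0223] n24; 
wrist hub n 4736 z [0.0689 0.0696 0.0702] pin 930 [0.0882 0.0892]
top hub n 259 z [0.0672 0.069  0.0709] pin 20 [0.0872 0.0905]
t: 53.05
eef_pos: [0.549, -0.2941, 0.0834]
tool_rot: [0.419, 0.571, 0.417, -0.569]
contact_force: [-0.1, 4.0, 11.0]
gripper_width: 0.164
axis torque -0.061 tz 0.042
r 0.0863 th -105.5 value 0.833 z 0.0834 F rad/tan/z -3.8 -1.2 11.0 tooly-th 88.0 w 0.164
pin [ 0.5739 -0.2084] arm th -105.72 value 0.838 1628
wrist jaw brass: [-0.0218 -0.0035] n514; steel: [0.0095 0.0289] n24; 
wrist hub n 4599 z [0.0678 0.0685 0.0691] pin 931 [0.0882 0.0892]
top hub n 257 z [0.0651 0.0671 0.069 ] pin 22 [0.0871 0.0907]
-4.0 [-0.0057  0.0018]
-8.0 [-0.0112  0.004 ]
-12.0 [-0.0165  0.0065]
-16.0 [-0.0217  0.0094]
```

```bash

python3 -c "
from lev import *
tab(15.4,lev(),7.7)"
python3 -m jog '[{"gripper":1,"dx":0,"dy":0.001,"dz":0.005,"rx":0,"ry":0,"rz":0},{"gripper":1,"dx":0,"dy":0.001,"dz":0.010,"rx":0,"ry":0,"rz":0},{"gripper":1,"dx":0.0113,"dy":-0.001,"dz":0.010,"rx":0,"ry":0,"rz":7.7},{"gripper":1,"dx":0.0228,"dy":-0.0017,"dz":0.010,"rx":0,"ry":0,"rz":15.4},{"gripper":1,"dx":0.0228,"dy":-0.0017,"dz":0.010,"rx":0,"ry":0,"rz":15.4},{"gripper":1,"dx":0.0228,"dy":-0.0017,"dz":0.004,"rx":0,"ry":0,"rz":15.4},{"gripper":1,"dx":0.0228,"dy":-0.0017,"dz":0,"rx":0,"ry":0,"rz":15.4},{"gripper":1,"dx":0.0228,"dy":-0.0017,"dz":-0.002,"rx":0,"ry":0,"rz":15.4}]'
python3 -c "
from jw import *
tq();th=lev();grip();jw();hub();tab(-40,th,4)"
```

```text
r 0.0856 th -105.8 value 0.84 z 0.0822 F rad/tan/z -1.9 0.1 0.1 tooly-th 88.5 w 0.17
7.7 [ 0.0112 -0.0024]
15.4 [ 0.0225 -0.0032]
t: 54.05
eef_pos: [0.5722, -0.2974, 0.0813]
tool_rot: [0.493, 0.51, 0.489, -0.509]
contact_force: [0.3, 4.0, 4.7]
gripper_width: 0.167
axis torque 0.052 tz 0.026
r 0.0864 th -89.9 value 0.561 z 0.0813 F rad/tan/z -4.0 0.3 4.7 tooly-th 87.7 w 0.167
pin [ 0.574  -0.2084] arm th -90.74 value 0.576 1919
wrist jaw brass: [-0.0213 -0.0033] n181; steel: [0.006  0.0361] n372; 
wrist hub n 5100 z [0.0655 0.0661 0.0668] pin 978 [0.0882 0.0892]
top hub n 259 z [0.0639 0.0657 0.0676] pin 20 [0.0877 0.0912]
-4.0 [-0.0059  0.0002]
-8.0 [-0.0118  0.0008]
-12.0 [-0.0177  0.0018]
-16.0 [-0.0234  0.0032]
-20.0 [-0.0291  0.0051]
-24.0 [-0.0346  0.0073]
-28.0 [-0.0399  0.0098]
-32.0 [-0.0451  0.0128]
-36.0 [-0.05    0.0161]
-40.0 [-0.0547  0.0197]
```

```bash

python3 -m jog '[{"gripper":1,"dx":-0.0059,"dy":0.0002,"dz":0,"rx":0,"ry":0,"rz":-4},{"gripper":1,"dx":-0.0118,"dy":0.0008,"dz":0,"rx":0,"ry":0,"rz":-8},{"gripper":1,"dx":-0.0118,"dy":0.0008,"dz":0,"rx":0,"ry":0,"rz":-8}]'
python3 -c "
from jw import *
tq();lev();grip();jw()"
python3 -m jog '[{"gripper":1,"dx":-0.0058,"dy":0.0012,"dz":0,"rx":0,"ry":0,"rz":-4},{"gripper":1,"dx":-0.0115,"dy":0.0026,"dz":0,"rx":0,"ry":0,"rz":-8},{"gripper":1,"dx":-0.0115,"dy":0.0026,"dz":0,"rx":0,"ry":0,"rz":-8}]'
python3 -c "
from jw import *
tq();lev();grip();jw()"
python3 -m jog '[{"gripper":1,"dx":-0.0056,"dy":0.002,"dz":0,"rx":0,"ry":0,"rz":-4},{"gripper":1,"dx":-0.011,"dy":0.0043,"dz":0,"rx":0,"ry":0,"rz":-8},{"gripper":1,"dx":-0.011,"dy":0.0043,"dz":0,"rx":0,"ry":0,"rz":-8}]'
python3 -c "
from jw import *
tq();lev();grip();jw();hub()"
```

```text
t: 54.55
eef_pos: [0.56, -0.2961, 0.0811]
tool_rot: [0.456, 0.543, 0.452, -0.542]
contact_force: [4.0, -2.8, 6.5]
gripper_width: 0.164
axis torque 0.493 tz 0.109
r 0.086 th -98.0 value 0.703 z 0.0811 F rad/tan/z 2.2 4.4 6.5 tooly-th 87.8 w 0.164
pin [ 0.574  -0.2084] arm th -98.68 value 0.715 1907
wrist jaw brass: [-0.0215 -0.0032] n327; steel: [0.0037 0.0266] n43; 
t: 54.95
eef_pos: [0.549, -0.2936, 0.0812]
tool_rot: [0.417, 0.573, 0.413, -0.572]
contact_force: [4.5, -3.8, 7.7]
gripper_width: 0.161
axis torque 0.627 tz 0.158
r 0.0858 th -105.6 value 0.835 z 0.0812 F rad/tan/z 2.5 5.4 7.7 tooly-th 87.4 w 0.161
pin [ 0.5739 -0.2084] arm th -105.62 value 0.836 1580
wrist jaw brass: [-0.0211 -0.0028] n504; steel: [0.0038 0.0216] n33; 
t: 55.35
eef_pos: [0.5383, -0.2896, 0.0813]
tool_rot: [0.377, 0.601, 0.371, -0.599]
contact_force: [4.5, -4.3, 5.6]
gripper_width: 0.163
axis torque 0.868 tz 0.358
r 0.0855 th -113.2 value 0.968 z 0.0813 F rad/tan/z 2.2 5.9 5.6 tooly-th 87.1 w 0.163
pin [ 0.5739 -0.2084] arm th -112.78 value 0.961 1479
wrist jaw brass: [-0.0208 -0.0026] n728; steel: [0.0029 0.0196] n37; 
wrist hub n 4404 z [0.0654 0.0661 0.0668] pin 977 [0.0882 0.0892]
top hub n 256 z [0.0639 0.0657 0.0676] pin 21 [0.0867 0.0903]
```

```bash

python3 -m jog '[{"gripper":1,"dx":0.002,"dy":-0.001,"dz":0,"rx":0,"ry":0,"rz":2},{"gripper":1,"dx":0.004,"dy":-0.0018,"dz":0,"rx":0,"ry":0,"rz":4},{"gripper":1,"dx":0.004,"dy":-0.0018,"dz":0,"rx":0,"ry":0,"rz":4}]'
python3 -c "
from jw import *
tq();lev();grip()"
python3 -m jog '[{"gripper":1,"dx":0.002,"dy":-0.001,"dz":0,"rx":0,"ry":0,"rz":1},{"gripper":1,"dx":0.004,"dy":-0.0016,"dz":0,"rx":0,"ry":0,"rz":2},{"gripper":1,"dx":0.004,"dy":-0.0016,"dz":0,"rx":0,"ry":0,"rz":2}]'
python3 -c "
from jw import *
tq();lev();grip();jw()"
python3 -m jog '[{"gripper":1,"dx":0.002,"dy":-0.001,"dz":0,"rx":0,"ry":0,"rz":1},{"gripper":1,"dx":0.003,"dy":-0.0012,"dz":0,"rx":0,"ry":0,"rz":2},{"gripper":1,"dx":0.003,"dy":-0.0012,"dz":0,"rx":0,"ry":0,"rz":2}]'
python3 -c "
from jw import *
tq();lev();grip();jw()"
```

```text
t: 55.85
eef_pos: [0.5428, -0.2915, 0.0813]
tool_rot: [0.398, 0.587, 0.393, -0.585]
contact_force: [4.1, -4.7, 6.0]
gripper_width: 0.166
axis torque 0.682 tz 0.206
r 0.0857 th -109.9 value 0.911 z 0.0813 F rad/tan/z 3.0 5.5 6.0 tooly-th 87.9 w 0.166
pin [ 0.5739 -0.2084] arm th -110.0 value 0.912 1705
t: 56.2
eef_pos: [0.546, -0.2928, 0.0811]
tool_rot: [0.407, 0.58, 0.404, -0.579]
contact_force: [2.9, -2.8, 6.8]
gripper_width: 0.163
axis torque 0.572 tz 0.261
r 0.0858 th -107.6 value 0.871 z 0.0811 F rad/tan/z 1.8 3.6 6.8 tooly-th 87.6 w 0.163
pin [ 0.5739 -0.2084] arm th -107.86 value 0.875 1717
wrist jaw brass: [-0.021  -0.0027] n549; steel: [0.0023 0.0213] n31; 
t: 56.6
eef_pos: [0.5488, -0.2936, 0.081]
tool_rot: [0.417, 0.573, 0.414, -0.571]
contact_force: [1.5, -2.2, 7.3]
gripper_width: 0.17
axis torque 0.382 tz 0.206
r 0.0858 th -105.7 value 0.837 z 0.081 F rad/tan/z 1.7 2.0 7.3 tooly-th 87.7 w 0.17
pin [ 0.5739 -0.2084] arm th -105.79 value 0.839 1586
wrist jaw brass: [-0.0212 -0.0028] n495; steel: [0.0065 0.0235] n30;
```

```bash

python3 -m jog '[{"gripper":1,"dx":0.002,"dy":-0.0005,"dz":0,"rx":0,"ry":0,"rz":2},{"gripper":1,"dx":0.004,"dy":-0.001,"dz":0,"rx":0,"ry":0,"rz":4},{"gripper":1,"dx":0.004,"dy":-0.001,"dz":0,"rx":0,"ry":0,"rz":4}]'
python3 -c "
from jw import *
tq();lev();grip();jw()"
python3 -m jog '[{"gripper":1,"dx":0.002,"dy":-0.0004,"dz":0,"rx":0,"ry":0,"rz":1},{"gripper":1,"dx":0.003,"dy":-0.0006,"dz":0,"rx":0,"ry":0,"rz":2},{"gripper":1,"dx":0.003,"dy":-0.0006,"dz":0,"rx":0,"ry":0,"rz":2}]'
python3 -c "
from jw import *
tq();lev();grip();jw()"
```

```text
t: 57.0
eef_pos: [0.5534, -0.2948, 0.0812]
tool_rot: [0.437, 0.558, 0.433, -0.556]
contact_force: [3.6, -3.1, 7.4]
gripper_width: 0.173
axis torque 0.392 tz 0.03
r 0.0859 th -102.5 value 0.782 z 0.0812 F rad/tan/z 2.2 4.1 7.4 tooly-th 88.5 w 0.173
pin [ 0.5739 -0.2084] arm th -102.87 value 0.788 1672
wrist jaw brass: [-0.0213 -0.0031] n395; steel: [0.0066 0.028 ] n33; 
t: 57.4
eef_pos: [0.5561, -0.2954, 0.0811]
tool_rot: [0.447, 0.55, 0.443, -0.549]
contact_force: [3.5, -2.9, 7.1]
gripper_width: 0.164
axis torque 0.328 tz -0.018
r 0.0859 th -100.7 value 0.749 z 0.0811 F rad/tan/z 2.2 4.0 7.1 tooly-th 88.6 w 0.164
pin [ 0.5739 -0.2084] arm th -101.19 value 0.759 1824
wrist jaw brass: [-0.0213 -0.0031] n373; steel: [0.0051 0.0252] n32;
```

```bash

python3 -m jog '[{"gripper":1,"dx":0.002,"dy":-0.0004,"dz":0,"rx":0,"ry":0,"rz":1},{"gripper":1,"dx":0.003,"dy":-0.0006,"dz":0.006,"rx":0,"ry":0,"rz":1},{"gripper":1,"dx":0.003,"dy":0.0006,"dz":0.012,"rx":0,"ry":0,"rz":1},{"gripper":1,"dx":0.003,"dy":0.0006,"dz":0.013,"rx":0,"ry":0,"rz":1}]'
python3 -c "
from jw import *
tq();th=lev();grip();jw();hub();tab(np.degrees(th*0+.749-.19),th,7.7)"
```

```text
t: 57.9
eef_pos: [0.5568, -0.2931, 0.0918]
tool_rot: [-0.45, -0.546, -0.449, 0.546]
contact_force: [2.5, -3.1, -5.2]
gripper_width: 0.165
axis torque -0.048 tz -0.31
r 0.0835 th -100.5 value 0.747 z 0.0918 F rad/tan/z 2.6 3.1 -5.2 tooly-th 89.4 w 0.165
pin [ 0.5739 -0.2083] arm th -101.24 value 0.759 1723
wrist jaw brass: [-0.0217 -0.0034] n789; steel: [0.0152 0.0362] n527; 
wrist hub n 4837 z [0.0713 0.072  0.0726] pin 750 [0.0883 0.0893]
top hub n 264 z [0.0693 0.0714 0.0729] pin 18 [0.0869 0.0898]
6.4 [ 0.0094 -0.0012]
12.8 [ 0.0189 -0.0014]
19.2 [ 0.0284 -0.0004]
25.6 [0.0377 0.0015]
32.0 [0.0467 0.0045]
```

```bash

python3 -m jog '[{"gripper":1,"dx":0.0094,"dy":-0.0012,"dz":0.002,"rx":0,"ry":0,"rz":6.4},{"gripper":1,"dx":0.0189,"dy":-0.0014,"dz":0.002,"rx":0,"ry":0,"rz":12.8},{"gripper":1,"dx":0.0284,"dy":-0.0004,"dz":0.002,"rx":0,"ry":0,"rz":19.2},{"gripper":1,"dx":0.0377,"dy":0.0015,"dz":0.002,"rx":0,"ry":0,"rz":25.6},{"gripper":1,"dx":0.0467,"dy":0.0045,"dz":0.002,"rx":0,"ry":0,"rz":32},{"gripper":1,"dx":0.0489,"dy":0.0054,"dz":0.002,"rx":0,"ry":0,"rz":33.6},{"gripper":1,"dx":0.0489,"dy":0.0054,"dz":0.002,"rx":0,"ry":0,"rz":33.6}]'
python3 -c "
from jw import *
tq();lev();grip();jw()"
python3 -m jog '[{"gripper":1,"dx":0,"dy":0,"dz":-0.006,"rx":0,"ry":0,"rz":0},{"gripper":1,"dx":0,"dy":0,"dz":-0.012,"rx":0,"ry":0,"rz":0},{"gripper":1,"dx":0,"dy":0,"dz":-0.013,"rx":0,"ry":0,"rz":0}]'
python3 -c "
from jw import *
tq();lev();grip();hub();jaw()"
```

```text
t: 58.8
eef_pos: [0.6067, -0.2881, 0.0938]
tool_rot: [0.589, 0.392, 0.588, -0.392]
contact_force: [3.9, -4.8, -6.0]
gripper_width: 0.162
axis torque -0.084 tz -0.228
r 0.0845 th -65.7 value 0.14 z 0.0938 F rad/tan/z 6.0 1.6 -6.0 tooly-th 88.5 w 0.162
pin [ 0.5741 -0.2083] arm th -67.24 value 0.166 1797
wrist jaw brass: [-0.0213 -0.0031] n750; steel: [0.0168 0.037 ] n2168; 
t: 59.2
eef_pos: [0.6072, -0.2898, 0.0826]
tool_rot: [0.59, 0.392, 0.587, -0.393]
contact_force: [2.1, -3.7, 9.6]
gripper_width: 0.165
axis torque -0.021 tz -0.061
r 0.0863 th -65.9 value 0.143 z 0.0826 F rad/tan/z 4.2 0.4 9.6 tooly-th 88.5 w 0.165
pin [ 0.5742 -0.2084] arm th -67.64 value 0.173 1903
wrist hub n 4973 z [0.0656 0.0662 0.0668] pin 933 [0.0882 0.0892]
top hub n 256 z [0.0637 0.0655 0.0677] pin 117 [0.4648 0.4931]
jaw lx pct [-0.0229  0.0005] 418
```

```bash

python3 -m jog '[{"gripper":0.8,"dx":0,"dy":0,"dz":0.003,"rx":0,"ry":0,"rz":0},{"gripper":0.5,"dx":0,"dy":0,"dz":0.003,"rx":0,"ry":0,"rz":0},{"gripper":0.3,"dx":0,"dy":0,"dz":0.003,"rx":0,"ry":0,"rz":0},{"gripper":0.3,"dx":0,"dy":0,"dz":0.003,"rx":0,"ry":0,"rz":0},{"gripper":0.3,"dx":0,"dy":0,"dz":0.04,"rx":0,"ry":0,"rz":0},{"gripper":0.3,"dx":0,"dy":0,"dz":0.08,"rx":0,"ry":0,"rz":0},{"gripper":0.3,"dx":-0.02,"dy":0.03,"dz":0.12,"rx":0,"ry":0,"rz":0},{"gripper":0.3,"dx":-0.02,"dy":0.03,"dz":0.12,"rx":0,"ry":0,"rz":0}]' 40
python3 - <<'E'
from jw import *
from brass import brass
grip();hub();jw();brass()
c=read_camera("side");P=cloud(c);cv2.imwrite("pics/s6.png",cv2.resize(c["pixels"][190:320,225:400],(800,594),interpolation=cv2.INTER_CUBIC))
g=cv2.cvtColor(c["pixels"],cv2.COLOR_BGR2HSV)
for n in ["side","top"]:
    c=read_camera(n);P=cloud(c);g=cv2.cvtColor(c["pixels"],cv2.COLOR_BGR2HSV)
    m=(g[...,0]>100)&(g[...,0]<120)&(g[...,1]>120)&(P[...,0]<.7)&(abs(P[...,1])<.3)&(P[...,2]>.008)
    k,lab,st,_=cv2.connectedComponentsWithStats(m.astype(np.uint8));i=1+np.argmax(st[1:,4]);Q=P[lab==i]
    print(n,"stylus",st[i].tolist(),cv2.minAreaRect(Q[:,:2].astype(np.float32)),Q[:,2].max())
print(get_obs()["eef_pos"])
E
```

```text
t: 60.2
eef_pos: [0.5873, -0.2557, 0.2054]
tool_rot: [0.591, 0.393, 0.587, -0.39]
contact_force: [0.9, -0.5, -0.3]
gripper_width: 0.699
pin [ 0.5737 -0.2074] arm th -68.24 value 0.184 522
wrist hub n 2229 z [0.0656 0.0663 0.067 ] pin 170 [0.0882 0.089 ]
top hub n 254 z [0.0636 0.0657 0.0675] pin 295 [0.5737 0.5766]
wrist jaw brass: [-0.0217 -0.0012] n1021; steel: [0.0167 0.0366] n925; 
top [ 0.5922 -0.0504  0.0709] 0.0838
top [ 0.5877 -0.0943  0.0685] 0.0836
top [ 0.5837 -0.1394  0.0708] 0.0846
side [ 0.5915 -0.0538  0.0643] 0.0824
side [ 0.587  -0.098   0.0651] 0.0824
side [ 0.5825 -0.1435  0.0656] 0.081
side stylus [257, 260, 30, 19, 177] ((0.44424983859062195, -0.08175952732563019), (0.08090684562921524, 0.017325688153505325), 9.293028831481934) 0.01596394416749891
top stylus [318, 232, 10, 31, 172] ((0.44649237394332886, -0.08030886948108673), (0.08294776827096939, 0.015358353033661842), 8.579818725585938) 0.019202653707381723
[ 0.58582682 -0.25775241  0.19978646]
```

View pics/s6.png

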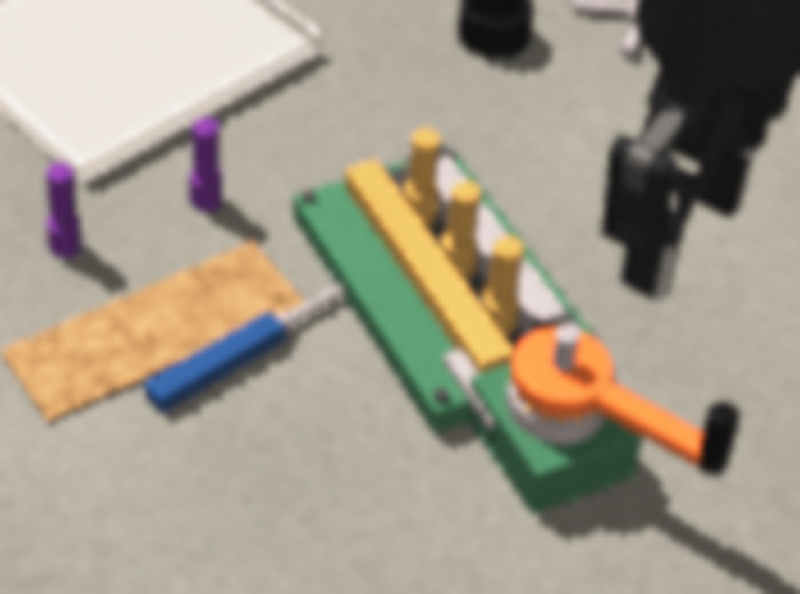

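```bash

python3 -m jog '[{"gripper":0.3,"dx":-0.14,"dy":0.177,"dz":0,"rx":0,"ry":0,"rz":-103},{"gripper":0.3,"dx":-0.14,"dy":0.177,"dz":0,"rx":0,"ry":0,"rz":-103},{"gripper":0.3,"dx":-0.14,"dy":0.177,"dz":0,"rx":0,"ry":0,"rz":-103},{"gripper":0.3,"dx":-0.14,"dy":0.177,"dz":0,"rx":0,"ry":0,"rz":-103},{"gripper":0.3,"dx":-0.14,"dy":0.177,"dz":0,"rx":0,"ry":0,"rz":-103},{"gripper":0.3,"dx":-0.14,"dy":0.177,"dz":0,"rx":0,"ry":0,"rz":-103},{"gripper":0.3,"dx":-0.14,"dy":0.177,"dz":0,"rx":0,"ry":0,"rz":-103},{"gripper":0.3,"dx":-0.14,"dy":0.177,"dz":0,"rx":0,"ry":0,"rz":-103},{"gripper":0.3,"dx":-0.14,"dy":0.177,"dz":0,"rx":0,"ry":0,"rz":-103},{"gripper":0.3,"dx":-0.14,"dy":0.177,"dz":0,"rx":0,"ry":0,"rz":-103}]'
python3 -c "
from h import *
go([.4455,-.081,.12],-81)"
```

```text
t: 61.65
eef_pos: [0.4462, -0.0806, 0.2008]
tool_rot: [-0.17, -0.686, -0.169, 0.687]
contact_force: [0.5, 0.5, 0.4]
gripper_width: 0.703
to [ 0.4455 -0.081   0.12  ] d [ -0.7  -0.4 -80.8] r [  0.   -0.  -18.8]
```

```bash

python3 -m jog '[{"gripper":0.3,"dx":0,"dy":0,"dz":-0.04,"rx":0,"ry":0,"rz":-8},{"gripper":0.3,"dx":0,"dy":0,"dz":-0.08,"rx":0,"ry":0,"rz":-16},{"gripper":0.3,"dx":0,"dy":0,"dz":-0.08,"rx":0,"ry":0,"rz":-18.8},{"gripper":0.3,"dx":0,"dy":0,"dz":-0.08,"rx":0,"ry":0,"rz":-18.8}]'
python3 - <<'E'
from h import *
c=read_camera("wrist");P=cloud(c);g=cv2.cvtColor(c["pixels"],cv2.COLOR_BGR2HSV)
m=(g[...,0]>95)&(g[...,0]<125)&(g[...,1]>120)&(P[...,2]>.011)&(P[...,2]<.03)
k,lab,st,_=cv2.connectedComponentsWithStats(m.astype(np.uint8));i=1+np.argmax(st[1:,4]);Q=P[lab==i]
print("stylus",st[i].tolist(),cv2.minAreaRect(Q[:,:2].astype(np.float32)),np.median(Q[:,2]))
go([.4455,-.081,.023],-81)
c=read_camera("top");P=cloud(c);g=cv2.cvtColor(c["pixels"],cv2.COLOR_BGR2HSV)
m=(g[...,0]>5)&(g[...,0]<20)&(g[...,1]>90)&(P[...,2]<.012)&(P[...,0]>.3)&(P[...,0]<.55)&(P[...,1]>-.12)&(P[...,1]<.03)
k,lab,st,_=cv2.connectedComponentsWithStats(m.astype(np.uint8));i=1+np.argmax(st[1:,4]);Q=P[lab==i];print("pad",len(Q),cv2.minAreaRect(Q[:,:2].astype(np.float32)))
E
```

```text
t: 62.05
eef_pos: [0.4454, -0.0809, 0.1198]
tool_rot: [-0.058, -0.704, -0.057, 0.706]
contact_force: [1.4, -0.7, -0.6]
gripper_width: 0.699
stylus [269, 158, 19, 101, 1818] ((0.44916898012161255, -0.07833204418420792), (0.08305048942565918, 0.014258106239140034), 8.77779769897461) 0.014440020980448498
to [ 0.4455 -0.081   0.023 ] d [ -0.7  -0.1 -97.6] r [ 0.1 -0.1 -0.4]
pad 295 ((0.4601869583129883, -0.031566426157951355), (0.04454541951417923, 0.09987211227416992), 89.77408599853516)
```

```bash

python3 -m jog '[{"gripper":0.5,"dx":0.0015,"dy":0.001,"dz":-0.04,"rx":0,"ry":0,"rz":0},{"gripper":0.5,"dx":0.0015,"dy":0.001,"dz":-0.075,"rx":0,"ry":0,"rz":0},{"gripper":0.5,"dx":0.0015,"dy":0.001,"dz":-0.092,"rx":0,"ry":0,"rz":0},{"gripper":0.5,"dx":0.0015,"dy":0.001,"dz":-0.097,"rx":0,"ry":0,"rz":0},{"gripper":1,"dx":0.0015,"dy":0.001,"dz":-0.097,"rx":0,"ry":0,"rz":0},{"gripper":1,"dx":0.0015,"dy":0.001,"dz":-0.097,"rx":0,"ry":0,"rz":0},{"gripper":1,"dx":0.0015,"dy":0.001,"dz":-0.097,"rx":0,"ry":0,"rz":0},{"gripper":1,"dx":0.0015,"dy":0.001,"dz":-0.097,"rx":0,"ry":0,"rz":0},{"gripper":1,"dx":0.0015,"dy":0.001,"dz":-0.097,"rx":0,"ry":0,"rz":0},{"gripper":1,"dx":0.0015,"dy":0.001,"dz":-0.097,"rx":0,"ry":0,"rz":0}]' 80
python3 -m jog '[{"gripper":1,"dx":-0.003,"dy":0,"dz":0.02,"rx":0,"ry":0,"rz":0},{"gripper":1,"dx":-0.003,"dy":0,"dz":0.06,"rx":0,"ry":0,"rz":0},{"gripper":1,"dx":-0.003,"dy":0,"dz":0.11,"rx":0,"ry":0,"rz":0},{"gripper":1,"dx":-0.003,"dy":0,"dz":0.16,"rx":0,"ry":0,"rz":0},{"gripper":1,"dx":-0.003,"dy":0,"dz":0.20,"rx":0,"ry":0,"rz":0},{"gripper":1,"dx":-0.003,"dy":0,"dz":0.20,"rx":0,"ry":0,"rz":0}]'
python3 -c "
from h import *
o=get_obs();print(o['eef_pos'],rot(o['tool_rot']).as_matrix().round(3))"
```

```text
t: 63.15
eef_pos: [0.4488, -0.0796, 0.0254]
tool_rot: [0.058, 0.706, 0.058, -0.704]
contact_force: [-0.8, -0.1, 7.4]
gripper_width: 0.153
t: 63.75
eef_pos: [0.4479, -0.0798, 0.229]
tool_rot: [0.057, 0.708, 0.059, -0.701]
contact_force: [0.7, 0.2, 0.0]
gripper_width: 0.152
[ 0.44785349 -0.0798057   0.22899901] [[ 0.01   0.162 -0.987]
 [ 0.003 -0.987 -0.162]
 [-1.    -0.002 -0.01 ]]
```

```bash

python3 -m jog '[{"gripper":1,"dx":0.07,"dy":0.20,"dz":0.04,"rx":0,"ry":0,"rz":85},{"gripper":1,"dx":0.07,"dy":0.20,"dz":0.04,"rx":0,"ry":0,"rz":85},{"gripper":1,"dx":0.07,"dy":0.20,"dz":0.04,"rx":0,"ry":0,"rz":85},{"gripper":1,"dx":0.07,"dy":0.20,"dz":0.04,"rx":0,"ry":0,"rz":85},{"gripper":1,"dx":0.07,"dy":0.20,"dz":0.04,"rx":0,"ry":0,"rz":85},{"gripper":1,"dx":0.07,"dy":0.20,"dz":0.04,"rx":0,"ry":0,"rz":85},{"gripper":1,"dx":0.07,"dy":0.20,"dz":0.04,"rx":0,"ry":0,"rz":85},{"gripper":1,"dx":0.07,"dy":0.20,"dz":0.04,"rx":0,"ry":0,"rz":85},{"gripper":1,"dx":0.07,"dy":0.20,"dz":0.04,"rx":0,"ry":0,"rz":85},{"gripper":1,"dx":0.07,"dy":0.20,"dz":0.04,"rx":0,"ry":0,"rz":85}]'
python3 -m jog '[{"gripper":1,"dx":0.08,"dy":0.22,"dz":0,"rx":0,"ry":0,"rz":81.5},{"gripper":1,"dx":0.08,"dy":0.22,"dz":0,"rx":0,"ry":0,"rz":81.5},{"gripper":1,"dx":0.08,"dy":0.22,"dz":0,"rx":0,"ry":0,"rz":81.5},{"gripper":1,"dx":0.08,"dy":0.22,"dz":0,"rx":0,"ry":0,"rz":81.5},{"gripper":1,"dx":0.08,"dy":0.22,"dz":0,"rx":0,"ry":0,"rz":81.5},{"gripper":1,"dx":0.08,"dy":0.22,"dz":0,"rx":0,"ry":0,"rz":81.5},{"gripper":1,"dx":0.08,"dy":0.22,"dz":0,"rx":0,"ry":0,"rz":81.5},{"gripper":1,"dx":0.08,"dy":0.22,"dz":0,"rx":0,"ry":0,"rz":81.5},{"gripper":1,"dx":0.08,"dy":0.22,"dz":0,"rx":0,"ry":0,"rz":81.5},{"gripper":1,"dx":0.08,"dy":0.22,"dz":0,"rx":0,"ry":0,"rz":81.5}]'
cat > pr.py <<'E'
from h import *
n=np.array([.813,-.059,.58]);n/=np.linalg.norm(n)
t=-np.array([0,0,1.])+n*n[2];t/=np.linalg.norm(t)
M=np.c_[t,np.cross(n,t),n]
def tgt(p,Mx=M):
    o=get_obs();D=R.from_matrix(Mx)*rot(o["tool_rot"]).inv()
    print("to",np.round(p,4),"d mm",np.round((np.array(p)-o["eef_pos"])*1000,1),"r",D.as_rotvec(degrees=True).round(1))
E
python3 - <<'E'
from pr import *
o=get_obs();print(o["eef_pos"],rot(o["tool_rot"]).as_matrix().round(2).tolist(),o["q"].round(2),o["gripper_width"]);tgt([.6075,.3688,.147])
for nm in ["wrist","side","top"]:
    c=read_camera(nm);P=cloud(c);g=cv2.cvtColor(c["pixels"],cv2.COLOR_BGR2HSV)
    m=(g[...,0]>14)&(g[...,0]<35)&(g[...,1]>110)&(P[...,1]>.33)&(P[...,1]<.46)&(P[...,2]>.03)&(P[...,2]<.1)&(P[...,0]<.6)
    r=((g[...,0]<8)|(g[...,0]>172))&(g[...,1]>110)&(P[...,1]>.33)&(P[...,1]<.46)&(P[...,2]>.03)&(P[...,0]<.6)&(P[...,2]<.1)
    for k,l in((m,"yel"),(r,"red")):
        if k.sum()>2: 
            q=P[k];print(nm,l,k.sum(),q.mean(0).round(4),((q.min(0)+q.max(0))/2).round(4))
    cv2.imwrite(f"pics/b_{nm}.png",c["pixels"])
E
```

```text
t: 64.75
eef_pos: [0.5143, 0.1205, 0.2639]
tool_rot: [0.52, 0.479, 0.52, -0.479]
contact_force: [0.1, -0.5, 0.2]
gripper_width: 0.154
t: 65.75
eef_pos: [0.5944, 0.3403, 0.2638]
tool_rot: [0.707, 0.024, 0.707, -0.024]
contact_force: [0.1, 0.0, -0.1]
gripper_width: 0.155
[0.59440095 0.34025251 0.26375858] [[-0.0, 0.07, 1.0], [-0.0, 1.0, -0.07], [-1.0, -0.0, -0.0]] [-0.75  0.49  0.21  1.52 -0.11  1.14  0.98] 0.15527620215577068
to [0.6075 0.3688 0.147 ] d mm [  13.1   28.5 -116.8] r [ -2.5 -35.4  -0.3]
wrist yel 137 [0.5181 0.3789 0.0571] [0.5186 0.3786 0.0556]
wrist red 17 [0.5166 0.379  0.0519] [0.5166 0.3792 0.0519]
top yel 21 [0.5176 0.3758 0.0553] [0.5174 0.3766 0.0557]
```

```bash

python3 -m jog '[{"gripper":1,"dx":0.02,"dy":0.031,"dz":0,"rx":-2.5,"ry":-35.4,"rz":-0.3},{"gripper":1,"dx":0.02,"dy":0.031,"dz":0,"rx":-2.5,"ry":-35.4,"rz":-0.3},{"gripper":1,"dx":0.02,"dy":0.031,"dz":-0.02,"rx":-2.5,"ry":-35.4,"rz":-0.3},{"gripper":1,"dx":0.02,"dy":0.031,"dz":-0.05,"rx":-2.5,"ry":-35.4,"rz":-0.3},{"gripper":1,"dx":0.015,"dy":0.031,"dz":-0.08,"rx":-2.5,"ry":-35.4,"rz":-0.3},{"gripper":1,"dx":0.008,"dy":0.031,"dz":-0.11,"rx":-2.5,"ry":-35.4,"rz":-0.3},{"gripper":1,"dx":0.008,"dy":0.031,"dz":-0.127,"rx":-2.5,"ry":-35.4,"rz":-0.3},{"gripper":1,"dx":0.008,"dy":0.031,"dz":-0.127,"rx":-2.5,"ry":-35.4,"rz":-0.3}]'
python3 - <<'E'
from pr import *
o=get_obs();tgt([.6022,.3714,.1372])
tip=o["eef_pos"]+rot(o["tool_rot"]).as_matrix()@np.array([.0174,0,-.086]);print("tip FK",tip.round(4))
ims=[]
for nm in ["wrist","side","top"]:
    c=read_camera(nm);P=cloud(c);uv=proj(c,tip);ub=proj(c,[.518,.3775,.0557]);print(nm,"tip px",uv.round(1),"button px",ub.round(1))
    if nm!="top": u,v=np.clip(np.round(ub),[70,70],[489,349]).astype(int);ims.append(cv2.resize(c["pixels"][v-70:v+70,u-70:u+70],(400,400),interpolation=cv2.INTER_CUBIC));print("crop origin",u-70,v-70)
cv2.imwrite("pics/p1.png",np.hstack(ims))
E
```

```text
t: 66.7
eef_pos: [0.6007, 0.3713, 0.1342]
tool_rot: [0.888, 0.017, 0.459, -0.034]
contact_force: [-0.1, -0.6, -0.7]
gripper_width: 0.155
to [0.6022 0.3714 0.1372] d mm [1.5 0.1 3. ] r [ 0.  -0.1  0.3]
tip FK [0.5408 0.3759 0.0702]
wrist tip px [276.9  83. ] button px [276.4  11.9]
crop origin 206 0
side tip px [227.9 146.4] button px [221.3 152. ]
crop origin 151 82
top tip px [150.7 211.5] button px [151.4 220.8]
```

View pics/p1.png

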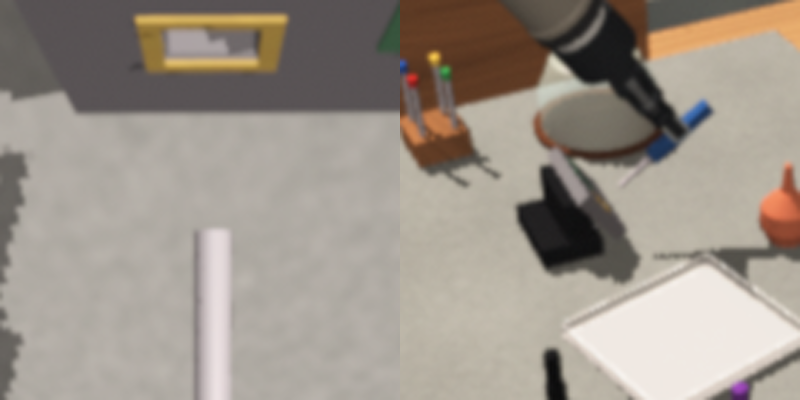

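```bash

python3 - <<'E'
from pr import *
o=get_obs();Mt=rot(o["tool_rot"]).as_matrix()
c=read_camera("wrist");P=cloud(c);g=cv2.cvtColor(c["pixels"],cv2.COLOR_BGR2HSV)
L=(P-o["eef_pos"])@Mt   # tool frame
y=(g[...,0]>14)&(g[...,0]<35)&(g[...,1]>110);y[40:]=False;y[:,:220]=False;y[:,340:]=False
q=L[y];print("yellow tool frame min/max",q.min(0).round(4),q.max(0).round(4),np.median(q,0).round(4),y.sum())
red=((g[...,0]<8)|(g[...,0]>172))&(g[...,1]>90);red[60:]=False;red[:,:220]=False;red[:,340:]=False
if red.sum():print("red",np.median(L[red],0).round(4),red.sum())
# pin: bright low-saturation pixels near col 281
for v in range(76,135,6):
    row=[(u,L[v,u]) for u in range(262,300) if g[v,u,1]<40 and g[v,u,2]>150 and abs(L[v,u,0]-.0174)<.015]
    if row: a=np.array([r[1] for r in row]);print(v,row[0][0],row[-1][0],"top x",a[:,0].min().round(4),"y",((a[:,1].min()+a[:,1].max())/2).round(4),"z",np.median(a[:,2]).round(4))
E
```

```text
yellow tool frame min/max [-0.124  -0.0103 -0.1178] [ 0.0301  0.0099 -0.0662] [ 0.0237 -0.0002 -0.1165] 320
82 276 286 top x 0.0146 y 0.0018 z -0.0862
88 275 286 top x 0.0146 y 0.0016 z -0.0838
94 276 286 top x 0.0143 y 0.0018 z -0.0813
100 275 286 top x 0.0142 y 0.0016 z -0.0788
106 276 286 top x 0.0148 y 0.0018 z -0.0763
112 275 286 top x 0.0143 y 0.0016 z -0.0738
118 275 286 top x 0.0135 y 0.0016 z -0.0713
124 275 286 top x 0.015 y 0.0016 z -0.0687
130 276 286 top x 0.0136 y 0.0019 z -0.0661
```

```bash

python3 - <<'E'
from pr import *
o=get_obs();Mt=rot(o["tool_rot"]).as_matrix()
for k in range(2):
    c=read_camera("wrist");P=cloud(c);g=cv2.cvtColor(c["pixels"],cv2.COLOR_BGR2HSV)
    L=(P-o["eef_pos"])@Mt
    y=(g[...,0]>14)&(g[...,0]<35)&(g[...,1]>110)&(abs(L[...,2]+.1165)<.004)&(abs(L[...,0]-.02)<.03);y[40:]=False
    q=L[y];print(y.sum(),np.percentile(q,[1,50,99],axis=0).round(4).tolist()); v,u=np.nonzero(y);print(u.min(),u.max(),v.min(),v.max())
for nm in ["top","side"]:
    c=read_camera(nm);P=cloud(c);g=cv2.cvtColor(c["pixels"],cv2.COLOR_BGR2HSV);L=(P-o["eef_pos"])@Mt
    y=(g[...,0]>14)&(g[...,0]<35)&(g[...,1]>110)&(abs(L[...,2]+.1165)<.006)&(abs(L[...,0]-.02)<.03)&(abs(L[...,1])<.03)
    q=L[y]
    if y.sum()>3: print(nm,y.sum(),q.min(0).round(4),q.max(0).round(4),q.mean(0).round(4))
E
```

```text
295 [[0.0141, -0.0103, -0.1178], [0.0241, 0.0005, -0.117], [0.029, 0.0096, -0.1163]]
252 300 0 12
301 [[0.0142, -0.0103, -0.1177], [0.0239, 0.0, -0.1169], [0.0285, 0.0096, -0.1164]]
252 300 0 12
top 22 [ 0.007  -0.0127 -0.1211] [ 0.03    0.0064 -0.1165] [ 0.0173 -0.0031 -0.1184]
```

```bash

python3 -m jog '[{"gripper":1,"dx":0.0007,"dy":-0.002,"dz":-0.001,"rx":0,"ry":0,"rz":0},{"gripper":1,"dx":-0.0075,"dy":-0.0014,"dz":-0.0068,"rx":0,"ry":0,"rz":0},{"gripper":1,"dx":-0.0155,"dy":-0.0008,"dz":-0.0126,"rx":0,"ry":0,"rz":0},{"gripper":1,"dx":-0.0237,"dy":-0.0002,"dz":-0.0184,"rx":0,"ry":0,"rz":0},{"gripper":1,"dx":-0.0237,"dy":-0.0002,"dz":-0.0184,"rx":0,"ry":0,"rz":0}]'
python3 -c "
from pr import *
o=get_obs();print(o['eef_pos'],'F.n',o['contact_force']@n)"
python3 -m jog '[{"gripper":1,"dx":-0.0033,"dy":0.0002,"dz":-0.0023,"rx":0,"ry":0,"rz":0},{"gripper":1,"dx":-0.0065,"dy":0.0005,"dz":-0.0046,"rx":0,"ry":0,"rz":0},{"gripper":1,"dx":-0.0065,"dy":0.0005,"dz":-0.0046,"rx":0,"ry":0,"rz":0}]'
python3 -c "
from pr import *
o=get_obs();print(o['eef_pos'],'F.n',o['contact_force']@n,o['contact_force'])"
```

```text
t: 67.6
eef_pos: [0.5771, 0.3718, 0.1171]
tool_rot: [0.888, 0.017, 0.458, -0.033]
contact_force: [1.6, 0.1, 0.8]
gripper_width: 0.158
[0.57710076 0.37184441 0.11708337] F.n 1.7491097637457813
t: 67.9
eef_pos: [0.5736, 0.3719, 0.1149]
tool_rot: [0.889, 0.019, 0.457, -0.034]
contact_force: [4.2, 0.0, 1.7]
gripper_width: 0.153
[0.57362252 0.37189315 0.1148961 ] F.n 4.354064631882227 [4.176885   0.04632636 1.66006977]
```

```bash

python3 -m jog '[{"gripper":1,"dx":-0.0033,"dy":0.0002,"dz":-0.0023,"rx":0,"ry":0,"rz":0},{"gripper":1,"dx":-0.0033,"dy":0.0002,"dz":-0.0023,"rx":0,"ry":0,"rz":0},{"gripper":1,"dx":-0.0033,"dy":0.0002,"dz":-0.0023,"rx":0,"ry":0,"rz":0}]'
python3 - <<'E'
from pr import *
o=get_obs();Mt=rot(o["tool_rot"]).as_matrix();print(o['eef_pos'],'F.n',o['contact_force']@n,o['contact_force'])
c=read_camera("wrist");P=cloud(c);L=(P-o["eef_pos"])@Mt
cv2.imwrite("pics/p2.png",cv2.resize(c["pixels"][:160,200:360],(600,600),interpolation=cv2.INTER_CUBIC))
E
```

```text
t: 68.2
eef_pos: [0.5731, 0.3718, 0.1148]
tool_rot: [0.89, 0.021, 0.455, -0.034]
contact_force: [9.9, -2.2, 6.5]
gripper_width: 0.158
[0.57307761 0.37175281 0.11484467] F.n 11.975813199035981 [ 9.92147139 -2.23943817  6.52175646]
```

View pics/p2.png

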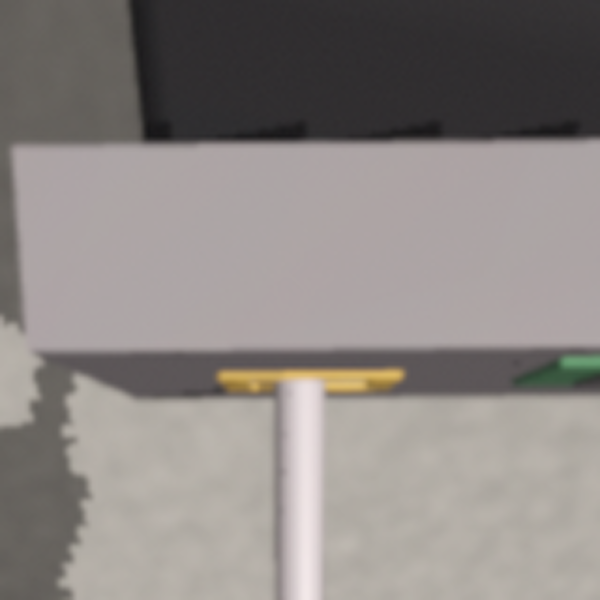

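```bash

python3 -m jog '[{"gripper":1,"dx":0.012,"dy":-0.001,"dz":0.0085,"rx":0,"ry":0,"rz":0},{"gripper":1,"dx":0.033,"dy":-0.0024,"dz":0.024,"rx":0,"ry":0,"rz":0},{"gripper":1,"dx":0.06,"dy":-0.004,"dz":0.05,"rx":0,"ry":0,"rz":0},{"gripper":1,"dx":0.06,"dy":-0.004,"dz":0.10,"rx":2.5,"ry":9,"rz":0},{"gripper":1,"dx":0.05,"dy":-0.004,"dz":0.14,"rx":2.5,"ry":18,"rz":0.3},{"gripper":1,"dx":0.03,"dy":-0.004,"dz":0.16,"rx":2.5,"ry":27,"rz":0.3},{"gripper":1,"dx":0.02,"dy":-0.004,"dz":0.16,"rx":2.5,"ry":35.4,"rz":0.3},{"gripper":1,"dx":0.02,"dy":-0.004,"dz":0.16,"rx":2.5,"ry":35.4,"rz":0.3}]'
python3 - <<'E'
from h import *
for nm in ["top","side"]:
    c=read_camera(nm);P=cloud(c);g=cv2.cvtColor(c["pixels"],cv2.COLOR_BGR2HSV)
    m=(g[...,0]>5)&(g[...,0]<22)&(g[...,1]>90)&(P[...,2]<.012)&(P[...,0]>.3)&(P[...,0]<.55)&(P[...,1]>-.12)&(P[...,1]<.03)
    k,lab,st,_=cv2.connectedComponentsWithStats(m.astype(np.uint8));i=1+np.argmax(st[1:,4]);Q=P[lab==i];print("pad",len(Q),cv2.minAreaRect(Q[:,:2].astype(np.float32)),np.median(Q[:,2]))
go([.432,-.038,.0294+.15],-92)
o=get_obs();print(o["eef_pos"],o["gripper_width"])
E
```

```text
t: 69.05
eef_pos: [0.5898, 0.3682, 0.2748]
tool_rot: [0.706, 0.028, 0.708, -0.024]
contact_force: [0.5, 0.7, -2.0]
gripper_width: 0.155
pad 1185 ((0.4310358166694641, -0.04028154909610748), (0.15968167781829834, 0.056779686361551285), 2.0010459423065186) 0.003930849201995823
pad 1099 ((0.43265843391418457, -0.03682824224233627), (0.16433407366275787, 0.06316528469324112), 2.1604204177856445) 0.0028021565330258458
to [ 0.432  -0.038   0.1794] d [-159.3 -404.4  -91.8] r [  -0.    -0.  -177.6]
[0.5912946  0.36636172 0.27116048] 0.1498346973926814
```

```bash

python3 -m jog '[{"gripper":1,"dx":-0.08,"dy":-0.20,"dz":0,"rx":0,"ry":0,"rz":-85},{"gripper":1,"dx":-0.08,"dy":-0.20,"dz":0,"rx":0,"ry":0,"rz":-85},{"gripper":1,"dx":-0.08,"dy":-0.20,"dz":0,"rx":0,"ry":0,"rz":-85},{"gripper":1,"dx":-0.08,"dy":-0.20,"dz":0,"rx":0,"ry":0,"rz":-85},{"gripper":1,"dx":-0.08,"dy":-0.20,"dz":0,"rx":0,"ry":0,"rz":-85},{"gripper":1,"dx":-0.08,"dy":-0.20,"dz":0,"rx":0,"ry":0,"rz":-85},{"gripper":1,"dx":-0.08,"dy":-0.20,"dz":0,"rx":0,"ry":0,"rz":-85},{"gripper":1,"dx":-0.08,"dy":-0.20,"dz":0,"rx":0,"ry":0,"rz":-85},{"gripper":1,"dx":-0.08,"dy":-0.20,"dz":0,"rx":0,"ry":0,"rz":-85},{"gripper":1,"dx":-0.08,"dy":-0.20,"dz":0,"rx":0,"ry":0,"rz":-85}]'
python3 -m jog '[{"gripper":1,"dx":-0.085,"dy":-0.206,"dz":0,"rx":0,"ry":0,"rz":-85},{"gripper":1,"dx":-0.085,"dy":-0.206,"dz":0,"rx":0,"ry":0,"rz":-85},{"gripper":1,"dx":-0.085,"dy":-0.206,"dz":0,"rx":0,"ry":0,"rz":-85},{"gripper":1,"dx":-0.085,"dy":-0.206,"dz":0,"rx":0,"ry":0,"rz":-85},{"gripper":1,"dx":-0.085,"dy":-0.206,"dz":0,"rx":0,"ry":0,"rz":-85},{"gripper":1,"dx":-0.085,"dy":-0.206,"dz":0,"rx":0,"ry":0,"rz":-85},{"gripper":1,"dx":-0.085,"dy":-0.206,"dz":0,"rx":0,"ry":0,"rz":-85},{"gripper":1,"dx":-0.085,"dy":-0.206,"dz":0,"rx":0,"ry":0,"rz":-85},{"gripper":1,"dx":-0.085,"dy":-0.206,"dz":0,"rx":0,"ry":0,"rz":-85},{"gripper":1,"dx":-0.085,"dy":-0.206,"dz":0,"rx":0,"ry":0,"rz":-85}]'
python3 -c "
from h import *
go([.426,-.039,.035],-88);print(get_obs()['gripper_width'])"
```

```text
t: 70.15
eef_pos: [0.508, 0.1684, 0.2706]
tool_rot: [0.503, 0.497, 0.502, -0.498]
contact_force: [-0.2, -0.1, -0.1]
gripper_width: 0.156
t: 71.15
eef_pos: [0.4232, -0.0373, 0.2706]
tool_rot: [0.035, 0.706, 0.034, -0.706]
contact_force: [-0.3, 0.0, -1.1]
gripper_width: 0.158
to [ 0.426 -0.039  0.035] d [   2.8   -1.7 -235.6] r [ 0.   0.  -3.6]
0.15804549644569338
```

```bash

python3 -m jog '[{"gripper":1,"dx":0.003,"dy":-0.0017,"dz":-0.05,"rx":0,"ry":0,"rz":-3.6},{"gripper":1,"dx":0.003,"dy":-0.0017,"dz":-0.10,"rx":0,"ry":0,"rz":-3.6},{"gripper":1,"dx":0.003,"dy":-0.0017,"dz":-0.15,"rx":0,"ry":0,"rz":-3.6},{"gripper":1,"dx":0.003,"dy":-0.0017,"dz":-0.19,"rx":0,"ry":0,"rz":-3.6},{"gripper":1,"dx":0.003,"dy":-0.0017,"dz":-0.22,"rx":0,"ry":0,"rz":-3.6},{"gripper":1,"dx":0.003,"dy":-0.0017,"dz":-0.236,"rx":0,"ry":0,"rz":-3.6},{"gripper":1,"dx":0.003,"dy":-0.0017,"dz":-0.239,"rx":0,"ry":0,"rz":-3.6},{"gripper":1,"dx":0.003,"dy":-0.0017,"dz":-0.2405,"rx":0,"ry":0,"rz":-3.6}]'
python3 -m jog '[{"gripper":1,"dx":0,"dy":0,"dz":-0.0015,"rx":0,"ry":0,"rz":0},{"gripper":1,"dx":0,"dy":0,"dz":-0.0015,"rx":0,"ry":0,"rz":0}]'
```

```text
t: 71.95
eef_pos: [0.4265, -0.0394, 0.0311]
tool_rot: [-0.014, -0.707, -0.014, 0.707]
contact_force: [0.8, -1.0, 0.3]
gripper_width: 0.155
t: 72.15
eef_pos: [0.4278, -0.0394, 0.0305]
tool_rot: [0.014, 0.708, 0.014, -0.706]
contact_force: [-0.7, 0.5, 0.0]
gripper_width: 0.15
```

```bash

python3 -m jog '[{"gripper":1,"dx":0,"dy":0,"dz":-0.0015,"rx":0,"ry":0,"rz":0},{"gripper":1,"dx":0,"dy":0,"dz":-0.0015,"rx":0,"ry":0,"rz":0}]'
python3 -m jog '[{"gripper":0.8,"dx":0,"dy":0,"dz":0,"rx":0,"ry":0,"rz":0},{"gripper":0.7,"dx":0,"dy":0,"dz":0,"rx":0,"ry":0,"rz":0},{"gripper":0.6,"dx":0,"dy":0,"dz":0.002,"rx":0,"ry":0,"rz":0},{"gripper":0.6,"dx":0,"dy":0,"dz":0.004,"rx":0,"ry":0,"rz":0},{"gripper":0.6,"dx":0,"dy":0,"dz":0.03,"rx":0,"ry":0,"rz":0},{"gripper":0.6,"dx":0,"dy":0,"dz":0.08,"rx":0,"ry":0,"rz":0},{"gripper":0.6,"dx":0,"dy":0,"dz":0.13,"rx":0,"ry":0,"rz":0},{"gripper":0.6,"dx":0,"dy":0.04,"dz":0.16,"rx":0,"ry":0,"rz":0},{"gripper":0.6,"dx":0,"dy":0.09,"dz":0.16,"rx":0,"ry":0,"rz":0},{"gripper":0.6,"dx":0,"dy":0.13,"dz":0.16,"rx":0,"ry":0,"rz":0}]'
python3 -m jog '[{"gripper":0.5,"dx":0,"dy":0.05,"dz":0.03,"rx":0,"ry":0,"rz":0},{"gripper":0.5,"dx":0,"dy":0.10,"dz":0.05,"rx":0,"ry":0,"rz":0},{"gripper":0.5,"dx":0,"dy":0.12,"dz":0.05,"rx":0,"ry":0,"rz":0},{"gripper":0.5,"dx":0,"dy":0.12,"dz":0.05,"rx":0,"ry":0,"rz":0}]'
python3 - <<'E'
from jw import *
from brass import brass
brass();jaw()
for n in ["side","top"]:
    c=read_camera(n);P=cloud(c);g=cv2.cvtColor(c["pixels"],cv2.COLOR_BGR2HSV)
    m=(g[...,0]>100)&(g[...,0]<120)&(g[...,1]>120)&(P[...,0]<.7)&(abs(P[...,1])<.3)&(P[...,2]>.008)
    k,lab,st,_=cv2.connectedComponentsWithStats(m.astype(np.uint8));i=1+np.argmax(st[1:,4]);Q=P[lab==i]
    print(n,"stylus",cv2.minAreaRect(Q[:,:2].astype(np.float32)),Q[:,2].max())
    for l in ["loupe","blower","dish"]:
        r=cut_out(n,l)[:1]
        for x in r: print(l,round(x["conf"],2),np.median(P[x["mask"]],0).round(3))
    cv2.imwrite(f"pics/f_{n}.png",cv2.resize(c["pixels"][180:330,210:410] if n=="side" else c["pixels"],(800,600),interpolation=cv2.INTER_CUBIC))
E
```

```text
t: 72.35
eef_pos: [0.4279, -0.0394, 0.0294]
tool_rot: [0.013, 0.708, 0.014, -0.706]
contact_force: [-2.8, 1.0, 13.3]
gripper_width: 0.155
t: 73.35
eef_pos: [0.4277, 0.093, 0.1897]
tool_rot: [0.013, 0.708, 0.015, -0.706]
contact_force: [1.2, 0.3, -1.0]
gripper_width: 0.399
t: 73.75
eef_pos: [0.4271, 0.2157, 0.2393]
tool_rot: [0.016, 0.708, 0.017, -0.706]
contact_force: [0.5, 0.3, -0.7]
gripper_width: 0.493
top [ 0.5922 -0.0499  0.0699] 0.0826
top [ 0.5879 -0.094   0.0696] 0.0845
top [ 0.5837 -0.139   0.0698] 0.0851
side [ 0.5915 -0.0535  0.0649] 0.0818
side [ 0.587  -0.0981  0.0659] 0.0816
side [ 0.5827 -0.1434  0.0662] 0.0819
jaw lx pct [-0.0227 -0.0009] 411
side stylus ((0.4248928129673004, -0.042613353580236435), (0.08044525980949402, 0.01716497726738453), 3.2042393684387207) 0.020795262206381282
loupe 0.63 [0.737 0.076 0.017]
blower 0.8 [0.694 0.276 0.041]
dish 0.78 [ 0.384 -0.296  0.013]Traceback (most recent call last):
  File "<stdin>", line 5, in <module>
ValueError: 200 camera calls are used up
```

View pics/f_side.png

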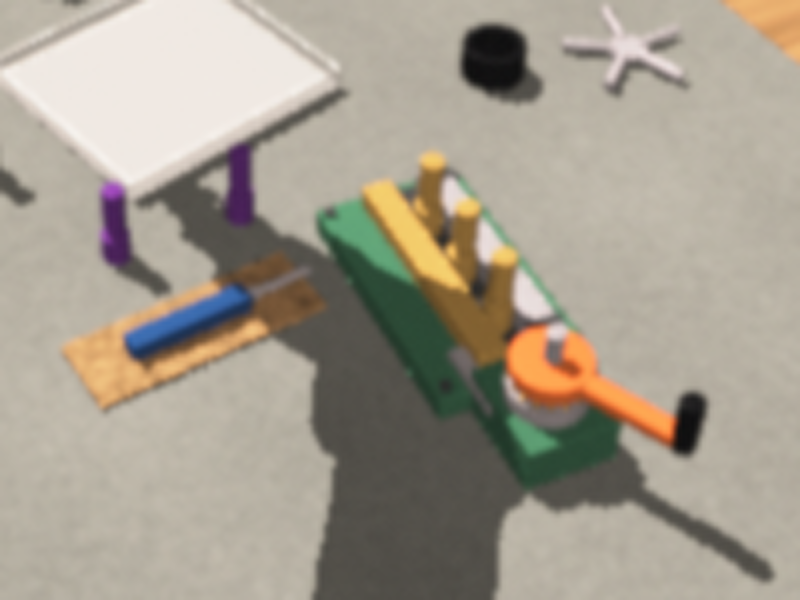

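```bash
python3 -c "
from station import *
print(hand_in())"
```

```text
the job is handed in; nothing more can be done
None
```

I finished the sequence and handed the job in, but I'm not sure how firmly the pillars are still held.

**Pillars:** All three brass pillars stand upright between the jaws, as the last side picture shows. I left the purple and black look-alikes alone.

**Clamping:** I tightened over several ratchet strokes. The last stroke reached about 0.87 N m about the lever axis; a firm clamp is 0.5 N m.

**Clamp doubt:** Each time I unloaded or lifted the lever, the jaw sprang back about 0.6–0.8 mm. The first time, it needed retightening. After the last lift it went back about 0.3 mm more and settled where it had after the earlier lift. Later pictures show the jaw and pillars in place, but I didn't measure the clamping force after that.

**Lever:** It is parked at about 0.18 rad, fully down in its serrations.

**Reset button:** I pressed it fully in: the spring force rose from about 1.8 to 4.4 N over about 4 mm, then it stopped hard at 12 N.

**Stylus:** It was knocked off the pad during the run. I picked it up from the bench, used it, and laid it back on the cork pad along its length.

**Loupe, blower and dish:** In the last side view they were where they started, to within a few millimetres. The 200 camera calls ran out before the matching check from the top camera.

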